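# Level the mixer base and chuck its drive spindle

### The arm

A 7-joint arm with a two-finger parallel gripper is mounted at the origin on the work surface. World frame = base frame: x ahead of the robot, y to its left, z up, the work surface at z = 0. Lengths are in m, angles in rad, forces in N, time in s.
With the tool pointing down it reaches from about 0.425 to 0.925 m from the base axis. Payload 6.8 kg.
Tool frame: the origin (TCP) lies midway between the tips of the shut fingers; the grasp point (between the pads) lies 19 mm behind it; z points along the fingers, y is the direction in which the jaws open and shut (so a half turn about z gives the same grasp; the last joint's range is limited). The gripper opens to 85 mm and grips with 20 to 120 N. Pads are 22 mm wide; open, the fingers measure 114 mm over their backs; the gripper's body (76 mm by 85 mm) begins 54 mm behind the grasp point. The pads swing forward as they close: fully open they stand 13 mm farther back than shut.
Start: joints at [1.095, 0.477, 0.022, 1.555, -0.011, 1.109, -0.083], TCP at [0.243, -0.63, 0.231] pointing down, gripper open.
Joint ranges: [-2.96, 2.96], [-0.34, 2.1], [-1.41, 1.46], [0.24, 2.44], [-1.37, 4.51], [0.17, 1.92], [-2.96, 2.96]. Speed limits (rad/s): [2.39, 2.39, 3.14, 3.14, 3.14, 3.14, 3.14].

### API

Orientations are given as a rotation vector (axis times angle).
In Python, from bench import r, imaging gives the robot as it stands.
- The arm moves only by the tool jog_arm, never from a script. Its argument "rows" is a list of rows, each an object with "delta_rot": the turn, a rotation vector about the tool's x, y, z in degrees, a list of three; "xyz": the shift along the tool's x, y, z in cm, a list of three; "fingers": the closure, from 0 (fully open) to 1 (shut). A call has exactly 5 rows; each row is the pose to reach, as a shift and turn from the pose measured when the call began, along the tool's axes at that moment; what a row does not reach only later rows make up. A row lasts 1/12 s, in which the tool goes at most 41.7 mm and 7.16 degrees, less where a joint would pass 70% of its speed; a pose out of reach is approached as far as the arm can. A call with a gripper value outside its range is refused whole. The fingers move at their own pace and stop on an object; "grip_force" is the grip in N (left out, the last holds). Time passes only in rows, so rows that repeat a pose let the fingers close, or fill a call up. It gives the time, the measured TCP pose, the force and the opening at its end, in the units of the state.
- r.get_obs(): the state, without advancing time (a new reading comes with each control period).
- imaging.grab_frame(name): name is "scene" or "top" or "wrist"; returns the picture (480x640x3 uint8, blue, green, red); there is no depth.
- imaging.camera_info(name): a dict with "camera_matrix" (3x3 intrinsics, pixels), "k1" (the pictures are not rectified: a ray, as slopes to the right and down, at radius r is drawn at 1 + k1 r^2 times it, then the intrinsics apply), "xyz" and "attitude" of the camera in the world. Camera axes: x right, y down, z forward; pixel columns grow to the right and rows downward; lengths in m; the calibration is good to about 2 mm. A picture is of the moment at which its call begins: read the wrist's pose just before it. camera_info takes no time and is no camera call; for the wrist camera it gives the pose at the moment of the call.
- r.hand_in(): hands the job in, once; it reports no verdict.
Trained networks look in the newest picture that a camera, given by its name, has taken for a name from the list of things; names that differ only in an ending like _2 or _b are one class to them, and where a whole thing is asked for, a point or a joint stands for the part that bears it (a point fixed in the world has none). Each returns a list of dicts, best first, with "conf" (0 to 1); they miss things now and then, are a little off and sometimes report something else, mostly with a low value. They report only what shows in the picture. A call takes as long as a camera call. They do not tell look-alikes from the thing itself.
- imaging.find_in(camera, query): "position" ([column, row] in pixels, amid what is visible of it).
- imaging.cut_out(camera, query): "region" (480x640 bool, what is visible of it) and "position" ([column, row] in pixels, amid what is visible of it).
- imaging.tip_of(camera, query): "position" ([column, row] in pixels: a listed point, or the origin of a listed thing).
The state is a dict: "clock": time; "joints": joint angles; "qvel": joint speeds; "tau": joint torques, N m; "tcp_pos": TCP position; "orientation": TCP orientation; "contact_force": force on the tool from outside, world axes, zero at the start; "moment": the same for the moment, N m; "grip_width": finger opening in m.
Only numpy, scipy, OpenCV 4.12 (cv2) and the standard library are available. Lean on these libraries where they do the work, as an engineer would, in place of code of your own. Each camera call takes 0.05 s, during which the arm holds its last target.

### The job

Set up the mixer base: first screw its two adjustable feet down, turning each hand knob clockwise, until each rubber pad just touches the counter, without forcing them further and squashing the pads. Then take the drive spindle from its rest, stand it fully down in the three-jaw chuck on top of the mixer base, and turn the chuck's steel sleeve clockwise until the jaws have closed firmly on the shaft. Put every stirring paddle (two or three of them) from the counter into the steel pan, lying down, and leave the mug, the paper roll and the bottle alone.

Things in the scene. Friction and masses are not known exactly. Their poses are not given: they have to be found in the camera images.
- knob_left (a joint): Turn of the left foot's hand knob, rad. Grows when turned clockwise seen from above, which lowers the foot by 2.5 mm per rad. 0: pad 10 mm above the counter; 4.0: pad just touches. Starts between 0.6 and 2.4. Friction about 0.12 N m; beyond 4.0 the rubber pad is squeezed and turning gets steadily harder (about 4 N m per rad).
- knob_right (a joint): Turn of the right foot's hand knob, rad. Grows when turned clockwise seen from above, which lowers the foot by 2.5 mm per rad. 0: pad 10 mm above the counter; 4.0: pad just touches. Starts between 0.6 and 2.4. Friction about 0.12 N m; beyond 4.0 the rubber pad is squeezed and turning gets steadily harder (about 4 N m per rad).
- knob_left_grip (a point): Round black hand knob, 50 mm diameter, 35 mm tall (85 to 120 mm above the counter), with a vertical axis, on the lug at the left of the mixer base (left = +y side). It stays at its height while it turns. This point: on its axis, 20 mm above its underside, 105 mm above the counter; z up. A 13 mm steel stem rises 26 mm or less (17 mm at touching) out of the knob's top and goes down with the foot.
- knob_right_grip (a point): Round black hand knob, 50 mm diameter, 35 mm tall (85 to 120 mm above the counter), with a vertical axis, on the lug at the right of the mixer base (left = +y side). It stays at its height while it turns. This point: on its axis, 20 mm above its underside, 105 mm above the counter; z up. A 13 mm steel stem rises 26 mm or less (17 mm at touching) out of the knob's top and goes down with the foot.
- foot_left_pad (a point): Centre of the underside of the left foot's rubber pad (40 mm diameter, 9 mm thick), straight below its knob. Its height above the counter (world z) is the gap still to close; it does not turn.
- foot_right_pad (a point): Centre of the underside of the right foot's rubber pad (40 mm diameter, 9 mm thick), straight below its knob. Its height above the counter (world z) is the gap still to close; it does not turn.
- chuck_mouth (a point): Centre of the chuck's open top, 138 mm above the counter, on the vertical chuck axis in the middle of the mixer base. x, y as the base's, z up. The base is a fixed steel housing 190 (x) x 160 (y) mm, its top 85 mm above the counter; the knobs stand 60 mm towards -x and 120 mm to either side (y) of the chuck axis. The bore is 51 mm deep from here to its flat floor; three brass jaws stand in it, their tops 2 mm below the mouth.
- sleeve (a joint): Turn of the chuck sleeve, rad. Grows when turned clockwise seen from above, closing the three coupled jaws by 2.5 mm of radius per rad. 0: jaws open to 28 mm; 2.0: just closed on an 18 mm shaft; stop at 2.6. Starts between 0 and 0.5. Friction about 0.5 N m; it stays where it is left, also when clamped.
- sleeve_grip (a point): On the axis of the round steel chuck sleeve (60 mm diameter, 98 to 138 mm above the counter), 130 mm above the counter, 8 mm below its top. With the spindle seated, the spindle's head (36 mm diameter) stands 2 to 32 mm above the sleeve's top, 40 mm above this point.
- spindle_head (a point): Centre of the round black head (36 mm diameter, 30 mm tall) of the drive spindle; z up along the axis. Below the head is a plain steel shaft of 18 mm diameter, 53 mm long (shaft end 68 mm below this point, spindle 83 mm long, 140 g). It starts upright in its rest with the head showing above. Seated fully in the chuck, this point is 17 mm above chuck_mouth.
- rest: Fixed grey plastic cup, 72 mm across its foot, 45 mm tall, that holds the spindle upright in a 24 mm bore; origin at the centre of its underside. The spindle's shaft end stands 8 mm above the counter, so it must be lifted 40 mm to come clear.
- paddle_a_mid (a point): One of up to three alike stirring paddles, lying flat on the counter: 130 mm long, a square black bar handle 85 x 16 x 16 mm and a flat steel blade 45 x 42 x 12 mm at its +x end; 100 g. This point: half-way along its length, 8 mm above its underside, on the handle, 20 mm from the blade. x along the length towards the blade, z up. None if this paddle is absent.
- paddle_b_mid (a point): One of up to three alike stirring paddles, lying flat on the counter: 130 mm long, a square black bar handle 85 x 16 x 16 mm and a flat steel blade 45 x 42 x 12 mm at its +x end; 100 g. This point: half-way along its length, 8 mm above its underside, on the handle, 20 mm from the blade. x along the length towards the blade, z up. None if this paddle is absent.
- paddle_c_mid (a point): One of up to three alike stirring paddles, lying flat on the counter: 130 mm long, a square black bar handle 85 x 16 x 16 mm and a flat steel blade 45 x 42 x 12 mm at its +x end; 100 g. This point: half-way along its length, 8 mm above its underside, on the handle, 20 mm from the blade. x along the length towards the blade, z up. None if this paddle is absent.
- pan_in (a point): Centre of the inner floor of the fixed open steel pan, 210 (x) x 190 (y) x 50 mm deep with 4 mm walls, standing on the counter; this point is 4 mm above the counter; x, y along its sides.
- mug: White mug, 76 mm wide, 85 mm tall, standing; a bystander. Origin under its centre.
- tape_roll: Roll of white paper, 100 mm wide, 60 mm tall, standing on end; a bystander. Origin under its centre.
- syrup: Amber glass bottle, 60 mm wide, 170 mm tall, standing; a bystander. Origin under its centre.
Things that resemble listed ones, but are neither listed nor needed, are in the scene too. Leave any green, orange or yellow look-alike of the part that bears paddle_a_mid alone.

How it is judged:
By the outcome, as a careful person would: the job done as asked, in the order asked, and still so for the second after the job is handed in, with the robot touching nothing.
Of paddle_a, paddle_b, paddle_c only 2 to 3 are there at a start; the rules pass over those that are not, and their reading is None.
At some moment in a run one of paddle_a, paddle_b, paddle_c may be knocked a few centimetres aside while the robot is not near it.
It also fails if it takes over 210 s, if anything falls off the work surface, if the arm or the gripper's body presses on something with over 40 N, if the wrist force passes 120 N, or if a joint passes its speed limit or range.

## Working session

There is one attempt and no reset: what is moved stays moved. The work goes in short steps, Python scripts to look and compute and a tool call to move; the robot and the scene stay as the last step left them, time stands still between calls to the robot, and variables do not carry over. Pictures are saved under pics/ and viewed, and the job is handed in when it is done.

Besides the shell and the picture viewer there is one more tool, called after "Request:" by a JSON object that holds its "op" and its "data". jog_arm: Moves the arm, as the interface text tells. Its arguments: {"type":"object","properties":{"rows":{"type":"array","items":{"type":"object","properties":{"delta_rot":{"type":"array","items":{"type":"number"}},"xyz":{"type":"array","items":{"type":"number"}},"fingers":{"type":"number"}}}},"grip_force":{"type":"number"}},"required":["rows"]}

```bash
ls; mkdir -p pics
cat > h.py <<'E'
import numpy as np, cv2
from scipy.spatial.transform import Rotation as R
from bench import r, imaging
def snap(cam,name):
    im=imaging.grab_frame(cam); cv2.imwrite('pics/'+name,im); return im
E
python3 - <<'E'
from h import *
o=r.get_obs(); print({k:np.round(v,4).tolist() for k,v in o.items()})
for c in ['scene','top','wrist']:
    i=imaging.camera_info(c); print(c,i); snap(c,c+'0.png')
E
```

```text
pics
{'clock': 0.0, 'joints': [1.0949, 0.4778, 0.0223, 1.5564, -0.0115, 1.1093, -0.0831], 'qvel': [-0.0007, 0.0008, 0.0003, -0.0013, 0.0011, -0.0007, 0.001], 'tau': [0.0002, -59.6452, 1.6082, -28.1191, 0.0125, 0.0095, 0.0], 'tcp_pos': [0.2425, -0.6293, 0.2303], 'orientation': [-3.0869, -0.5742, 0.0007], 'contact_force': [-0.4096, 0.8112, -0.5499], 'moment': [0.0108, -0.0223, 0.0163], 'grip_width': 0.085}
scene {'camera_matrix': array([[480.124211  ,   0.        , 325.31784129],
       [  0.        , 480.124211  , 241.37957451],
       [  0.        ,   0.        ,   1.        ]]), 'k1': -0.015007204175889556, 'xyz': array([1.18892592, 0.76856601, 0.89270498]), 'attitude': array([-0.88337971, -2.40409545,  1.16256843])}
top {'camera_matrix': array([[617.14069045,   0.        , 326.84173516],
       [  0.        , 617.14069045, 242.27140602],
       [  0.        ,   0.        ,   1.        ]]), 'k1': 0.044801922317759854, 'xyz': array([0.41373732, 0.01399753, 2.06630851]), 'attitude': array([-2.21327952,  2.17507784, -0.05842056])}
wrist {'camera_matrix': array([[394.28593142,   0.        , 322.04703462],
       [  0.        , 394.28593142, 235.39559087],
       [  0.        ,   0.        ,   1.        ]]), 'k1': -0.038746088747650995, 'xyz': array([ 0.31232856, -0.60152092,  0.37307096]), 'attitude': array([ 2.38162717, -1.63508311, -0.24612828])}
```

View pics/scene0.png

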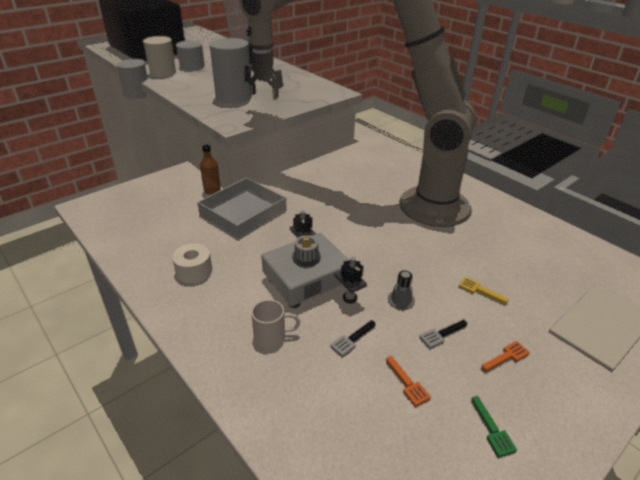

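View pics/top0.png

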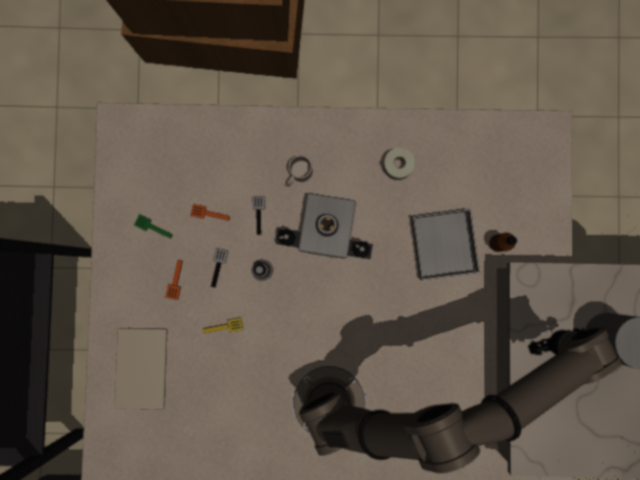

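View pics/wrist0.png

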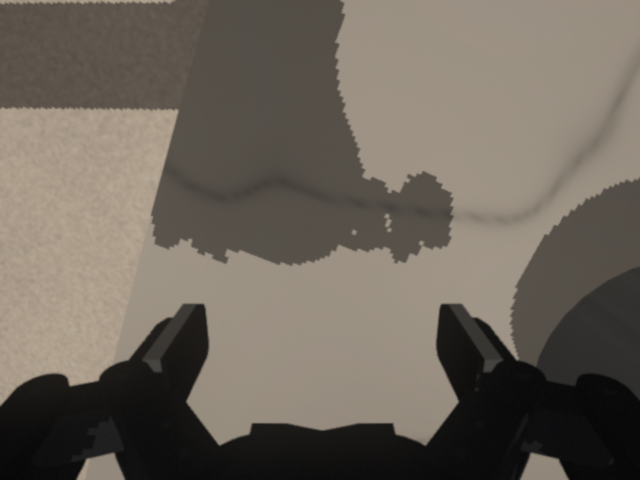

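The top view shows the mixer at (327,225), spindle at (262,269), two black paddles (259,215) and (219,268), and the pan at (445,243). The green, orange and yellow ones are look-alikes. Next I triangulate from the two fixed cameras.

```bash
cat >> h.py <<'E'
from scipy.optimize import least_squares
def info(cam):
    i=imaging.camera_info(cam); return dict(K=np.array(i['camera_matrix']),k=i['k1'],p=np.array(i['xyz']),R=R.from_rotvec(i['attitude']).as_matrix())
def proj(i,P):
    c=i['R'].T@(np.asarray(P,float)-i['p']); s=c[:2]/c[2]; s=s*(1+i['k']*(s@s)); return s*[i['K'][0,0],i['K'][1,1]]+i['K'][:2,2]
def ray(i,px):
    d=(np.asarray(px,float)-i['K'][:2,2])/[i['K'][0,0],i['K'][1,1]]; s=d.copy()
    for _ in range(20): s=d/(1+i['k']*(s@s))
    v=i['R']@np.array([s[0],s[1],1]); return v/np.linalg.norm(v)
def onz(i,px,z):
    v=ray(i,px); return i['p']+v*(z-i['p'][2])/v[2]
def tri(obs):
    f=lambda P: np.concatenate([proj(i,P)-px for i,px in obs])
    A=sum(np.eye(3)-np.outer(ray(i,p),ray(i,p)) for i,p in obs); b=sum((np.eye(3)-np.outer(ray(i,p),ray(i,p)))@i['p'] for i,p in obs)
    s=least_squares(f,np.linalg.solve(A,b)); return s.x,np.abs(s.fun).max()
E
cat > m.py <<'E'
from h import *
I={c:info(c) for c in ['top','scene']}
for c in I: imaging.grab_frame(c)
zs=dict(knob_left_grip=.105,chuck_mouth=.138,spindle_head=.076,paddle_a_mid=.008,pan_in=.004,foot_left_pad=.006)
for q in zs:
  D={c:[d for d in imaging.tip_of(c,q) if d['conf']>.3] for c in I}
  for c in I:
    for d in D[c]: print(q,c,np.round(d['position'],1),round(d['conf'],2),'onz',np.round(onz(I[c],d['position'],zs[q]),4))
  for a in D['top']:
    for b in D['scene']:
      P,e=tri([(I['top'],a['position']),(I['scene'],b['position'])])
      if e<4: print('   tri',np.round(P,4),round(e,2))
print(r.get_obs()['clock'])
E
python3 m.py
```

```text
knob_left_grip top [289.5 234.4] 0.59 onz [0.5416 0.1346 0.105 ]
knob_left_grip scene [355.2 267.1] 0.67 onz [0.5214 0.1431 0.105 ]
   tri [0.5325 0.1431 0.1118] 3.06
chuck_mouth top [325.  223.2] 0.76 onz [0.5766 0.022  0.138 ]
chuck_mouth scene [305.5 241.8] 0.81 onz [0.5793 0.0172 0.138 ]
   tri [0.5788 0.0199 0.1392] 0.82
spindle_head top [259.2 272.1] 0.4 onz [0.4202 0.2313 0.076 ]
spindle_head scene [403.4 277.1] 0.73 onz [0.4288 0.2263 0.076 ]
   tri [0.4238 0.2271 0.0734] 1.42
paddle_a_mid top [153.  227.2] 0.87 onz [0.564  0.5954 0.008 ]
paddle_a_mid top [211. 213.] 0.85 onz [0.615  0.4042 0.008 ]
paddle_a_mid top [173.5 276.3] 0.81 onz [0.4018 0.5224 0.008 ]
paddle_a_mid top [219.4 269.8] 0.65 onz [0.4258 0.3711 0.008 ]
paddle_a_mid top [222.2 325.4] 0.63 onz [0.2423 0.3567 0.008 ]
paddle_a_mid scene [504.9 359.9] 0.97 onz [0.3983 0.5228 0.008 ]
paddle_a_mid scene [483.1 290.4] 0.92 onz [0.2394 0.3544 0.008 ]
paddle_a_mid scene [444.1 331.7] 0.73 onz [0.438 0.378 0.008]
paddle_a_mid scene [491.5 426.1] 0.64 onz [0.5665 0.599  0.008 ]
paddle_a_mid scene [407.  380.1] 0.57 onz [0.6141 0.4131 0.008 ]
paddle_a_mid scene [298.5 222.6] 0.37 onz [ 0.4293 -0.2026  0.008 ]
   tri [0.5636 0.5978 0.0034] 0.34
   tri [0.6122 0.4093 0.0025] 1.26
   tri [0.401  0.5231 0.0105] 0.39
   tri [ 0.4086  0.5625 -0.2089] 3.77
   tri [ 0.4265  0.3726 -0.0051] 0.25
   tri [0.2427 0.356  0.0112] 0.07
pan_in top [441.2 244.7] 0.85 onz [ 0.5225 -0.3668  0.004 ]
pan_in top [305.1 172.1] 0.61 onz [0.7591 0.0926 0.004 ]
pan_in scene [242.4 212.8] 0.91 onz [ 0.5329 -0.3644  0.004 ]
   tri [ 0.5257 -0.3701 -0.0025] 1.02
foot_left_pad scene [347.9 299.9] 0.54 onz [0.5427 0.1466 0.006 ]
0.85
```

```bash
cat >> h.py <<'E'
def go(x,y,z,yaw=None):
    o=r.get_obs(); p=o['tcp_pos']; M=R.from_rotvec(o['orientation'])
    cy=np.arctan2(*M.as_matrix()[[1,0],0])
    a=cy if yaw is None else np.radians(yaw)
    T=R.from_matrix(np.array([[np.cos(a),np.sin(a),0],[np.sin(a),-np.cos(a),0],[0,0,-1]]))
    d=M.inv().apply(np.array([x,y,z])-p)*100
    w=np.degrees((M.inv()*T).as_rotvec())
    print('d cm',np.round(d,2),'rot',np.round(w,2),'yaw now',round(np.degrees(cy),1),'tcp',np.round(p,4),'j',np.round(o['joints'],2),'t',o['clock'])
E
python3 -c "
from h import *
go(.5,.02,.36,21)
i=info('wrist');print(i['R'][:,2], i['p']-r.get_obs()['tcp_pos'])"
```

```text
d cm [ 47.37 -51.39 -12.87] rot [-0.   -0.    0.07] yaw now 21.1 tcp [ 0.2427 -0.6299  0.2313] j [ 1.09  0.48  0.02  1.56 -0.01  1.11 -0.08] t 0.85
[-0.27200864 -0.1041491  -0.95664218] [0.06972734 0.02805666 0.14268574]
```

Request:
{"op": "jog_arm", "data": {"rows": [{"xyz":[3,-2,-4]},{"xyz":[6,-5,-8]},{"xyz":[9,-8,-11]},{"xyz":[12,-11,-13]},{"xyz":[14.5,-14,-13]}]}}

```text
$.rows[0]: bad value
```

Request:
{"op": "jog_arm", "data": {"rows": [{"xyz":[2.8,-3,0]},{"xyz":[5.6,-6,0]},{"xyz":[8.4,-9,0]},{"xyz":[11.2,-12,0]},{"xyz":[14,-15,0]}]}}

```text
$.rows[0]: bad value
```

Request:
{"op": "jog_arm", "data": {"rows": [{"xyz":[2.8,-3,0]},{"xyz":[5.6,-6,0]},{"xyz":[8.4,-9,0]},{"xyz":[11.2,-12,0]},{"xyz":[14,-15,0]}]}}

```text
$.rows[0]: bad value
```

```bash
python3 -c "
from h import *
go(.5,.02,.36,21)
snap('wrist','w1.png')"
```

```text
d cm [ 47.37 -51.39 -12.87] rot [-0.   -0.    0.07] yaw now 21.1 tcp [ 0.2427 -0.6299  0.2313] j [ 1.09  0.48  0.02  1.56 -0.01  1.11 -0.08] t 0.85
```

View pics/w1.png

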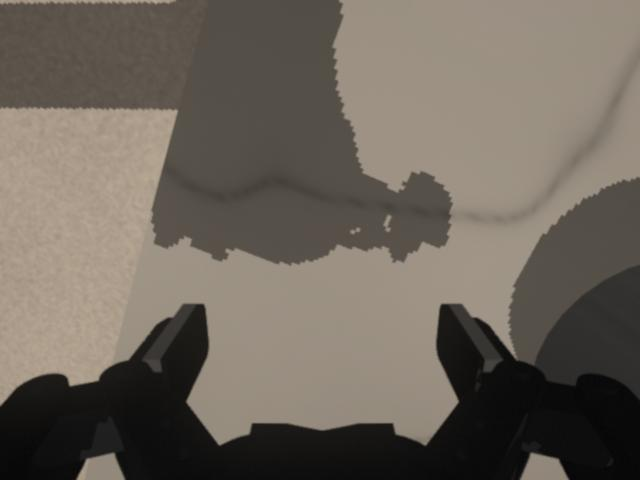

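All three fields are required in each row.

Request:
{"op": "jog_arm", "data": {"rows": [{"xyz":[3,-2,-4],"delta_rot":[0,0,0],"fingers":0},{"xyz":[6,-5,-8],"delta_rot":[0,0,0],"fingers":0},{"xyz":[9,-8,-11],"delta_rot":[0,0,0],"fingers":0},{"xyz":[12,-11,-13],"delta_rot":[0,0,0],"fingers":0},{"xyz":[14.5,-14,-13],"delta_rot":[0,0,0],"fingers":0}]}}

```text
clock: 1.32
tcp_pos: [0.3152, -0.4809, 0.3537]
orientation: [3.085, 0.572, 0.003]
contact_force: [0.8, -0.2, -0.4]
grip_width: 0.0854
```

Request:
{"op": "jog_arm", "data": {"rows": [{"xyz":[2.8,-3,0],"delta_rot":[0,0,0],"fingers":0},{"xyz":[5.6,-6,0],"delta_rot":[0,0,0],"fingers":0},{"xyz":[8.4,-9,0],"delta_rot":[0,0,0],"fingers":0},{"xyz":[11.2,-12,0],"delta_rot":[0,0,0],"fingers":0},{"xyz":[14,-15,0],"delta_rot":[0,0,0],"fingers":0}]}}

```text
clock: 1.73
tcp_pos: [0.3925, -0.2887, 0.3536]
orientation: [3.084, 0.571, 0.004]
contact_force: [1.0, -0.4, 0.5]
grip_width: 0.0854
```

Request:
{"op": "jog_arm", "data": {"rows": [{"xyz":[2.8,-3,0],"delta_rot":[0,0,0],"fingers":0},{"xyz":[5.6,-6,0],"delta_rot":[0,0,0],"fingers":0},{"xyz":[8.4,-9,0],"delta_rot":[0,0,0],"fingers":0},{"xyz":[11.2,-12,0],"delta_rot":[0,0,0],"fingers":0},{"xyz":[14,-15,0],"delta_rot":[0,0,0],"fingers":0}]}}

```text
clock: 2.15
tcp_pos: [0.4698, -0.0966, 0.3534]
orientation: [3.083, 0.571, 0.005]
contact_force: [1.4, 0.1, -0.4]
grip_width: 0.0855
```

```bash
python3 -c "
from h import *
go(.5,.02,.36,21)
snap('wrist','w1.png')"
```

```text
d cm [ 7.   -9.8  -0.71] rot [ 0.36 -0.12 -0.03] yaw now 21.0 tcp [ 0.4698 -0.0966  0.3534] j [ 0.44  0.07 -0.39  1.82  0.03  1.25 -1.16] t 2.15
```

View pics/w1.png

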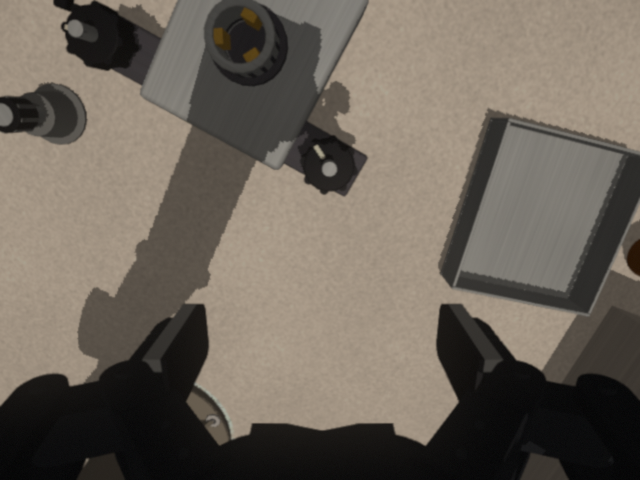

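The wrist view shows the left knob at (100,35), right knob at (328,165), chuck mouth at (240,38), spindle head at (10,115) and pan at (545,210).

```bash
cat > mw.py <<'E'
from h import *
import sys,json
zs=dict(knob_left_grip=.105,knob_right_grip=.105,chuck_mouth=.138,spindle_head=.076,paddle_a_mid=.008,pan_in=.004,rest=0)
i=info('wrist'); imaging.grab_frame('wrist')
out={}
for q in sys.argv[2:]:
  out[q]=[]
  for d in imaging.tip_of('wrist',q):
    if d['conf']>.3:
      print(q,np.round(d['position'],1),round(d['conf'],2),np.round(onz(i,d['position'],zs[q]),4)); out[q].append(list(map(float,d['position'])))
json.dump(dict(K=i['K'].tolist(),k=float(i['k']),p=i['p'].tolist(),R=i['R'].tolist(),out=out),open(sys.argv[1]+'.json','w'))
E
python3 mw.py A knob_left_grip knob_right_grip chuck_mouth spindle_head pan_in; python3 -c "
from h import *
go(.48,.07,.33,21)"
```

```text
knob_left_grip [114.5  44. ] 0.7 [0.5338 0.1431 0.105 ]
knob_right_grip [337.7 168.8] 0.56 [ 0.5024 -0.0916  0.105 ]
chuck_mouth [251.2  43.6] 0.66 [0.576  0.0179 0.138 ]
spindle_head [ 21.9 116.3] 0.63 [0.4306 0.2341 0.076 ]
spindle_head [250.6  43.8] 0.45 [0.5816 0.0317 0.076 ]
pan_in [542.3 224.5] 0.74 [ 0.5248 -0.3769  0.004 ]
d cm [  7.07 -15.53   2.2 ] rot [ 0.33 -0.05 -0.18] yaw now 20.8 tcp [ 0.469  -0.1002  0.3529] j [ 0.44  0.07 -0.39  1.82  0.03  1.25 -1.16] t 2.5
```

```bash
python3 -c "
from h import *
go(.502,-.092,.24,160)"
```

```text
d cm [ 3.36  0.34 11.29] rot [   0.21    0.38 -139.18] yaw now 20.8 tcp [ 0.469  -0.1002  0.3529] j [ 0.44  0.07 -0.39  1.82  0.03  1.25 -1.16] t 2.5
```

Request:
{"op": "jog_arm", "data": {"rows": [{"xyz":[1,0,1],"delta_rot":[0,0,-7],"fingers":0},{"xyz":[2,0,2],"delta_rot":[0,0,-14],"fingers":0},{"xyz":[3.4,0,3],"delta_rot":[0,0,-21],"fingers":0},{"xyz":[3.4,0.4,3],"delta_rot":[0,0,-28],"fingers":0},{"xyz":[3.4,0.4,3],"delta_rot":[0,0,-35],"fingers":0}]}}

```text
clock: 2.92
tcp_pos: [0.5022, -0.0939, 0.322]
orientation: [2.769, 1.473, -0.002]
contact_force: [-1.0, -0.6, 0.7]
grip_width: 0.0854
```

Request:
{"op": "jog_arm", "data": {"rows": [{"xyz":[0,0,0],"delta_rot":[0,0,-7],"fingers":0},{"xyz":[0,0,0],"delta_rot":[0,0,-14],"fingers":0},{"xyz":[0,0,0],"delta_rot":[0,0,-21],"fingers":0},{"xyz":[0,0,0],"delta_rot":[0,0,-28],"fingers":0},{"xyz":[0,0,0],"delta_rot":[0,0,-35],"fingers":0}]}}

```text
clock: 3.33
tcp_pos: [0.5017, -0.0958, 0.3219]
orientation: [2.195, 2.241, -0.005]
contact_force: [-0.0, -0.9, 0.6]
grip_width: 0.0853
```

Request:
{"op": "jog_arm", "data": {"rows": [{"xyz":[0,0,0],"delta_rot":[0,0,-7],"fingers":0},{"xyz":[0,0,0],"delta_rot":[0,0,-14],"fingers":0},{"xyz":[0,0,0],"delta_rot":[0,0,-21],"fingers":0},{"xyz":[0,0,0],"delta_rot":[0,0,-28],"fingers":0},{"xyz":[0,0,0],"delta_rot":[0,0,-35],"fingers":0}]}}

```text
clock: 3.75
tcp_pos: [0.5012, -0.0977, 0.3218]
orientation: [1.417, 2.801, -0.008]
contact_force: [-0.0, 0.6, 0.1]
grip_width: 0.0853
```

Request:
{"op": "jog_arm", "data": {"rows": [{"xyz":[0,0,0],"delta_rot":[0,0,-7],"fingers":0},{"xyz":[0,0,0],"delta_rot":[0,0,-14],"fingers":0},{"xyz":[0,0,0],"delta_rot":[0,0,-21],"fingers":0},{"xyz":[0,0,0],"delta_rot":[0,0,-28],"fingers":0},{"xyz":[0,0,0],"delta_rot":[0,0,-35],"fingers":0}]}}

```text
clock: 4.17
tcp_pos: [0.5008, -0.0996, 0.3217]
orientation: [0.505, 3.099, -0.01]
contact_force: [1.0, 0.1, -1.0]
grip_width: 0.0852
```

```bash
python3 mw.py B knob_left_grip knob_right_grip chuck_mouth;python3 -c "
from h import *
go(.502,-.092,.24,160);snap('wrist','w2.png')"
```

```text
knob_left_grip [591.7 152.3] 0.77 [0.5372 0.1471 0.105 ]
knob_right_grip [328.  192.9] 0.81 [ 0.4974 -0.0924  0.105 ]
chuck_mouth [476.5 245.5] 0.96 [0.5765 0.0181 0.138 ]
chuck_mouth [125.6 264.9] 0.43 [ 0.4955 -0.2833  0.138 ]
d cm [0.15 0.73 8.17] rot [-0.32  0.14  0.99] yaw now 161.0 tcp [ 0.5009 -0.0989  0.3217] j [ 0.62  0.18 -0.63  1.79  0.12  1.21  1.2 ] t 4.3667
```

View pics/w2.png

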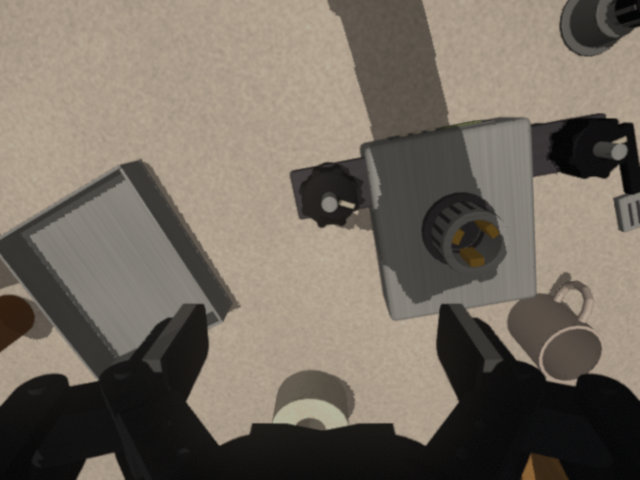

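The view from the other side shows the right knob at (330,195), the left knob at (590,150) and the mouth at (475,243). I'll fit the base rigidly with all observations.

```bash
cat > fit.py <<'E'
from h import *
import json
obs=[]
def add(i,q,px): obs.append((i,q,np.array(px)))
for f in ['A','B']:
    d=json.load(open(f+'.json')); i=dict(K=np.array(d['K']),k=d['k'],p=np.array(d['p']),R=np.array(d['R']))
    for q in ['knob_left_grip','knob_right_grip','chuck_mouth']: add(i,q,d['out'][q][0])
for q in ['knob_left_grip','knob_right_grip','chuck_mouth']:
    print(q,[np.round(v,4) for v in tri([(i,p) for i,qq,p in obs if qq==q])])
add(info('top'),'chuck_mouth',[325,223.2]);add(info('scene'),'chuck_mouth',[305.5,241.8])
loc=dict(knob_left_grip=[-.06,.12,.105],knob_right_grip=[-.06,-.12,.105],chuck_mouth=[0,0,.138])
def P(v,q):
    l=loc[q];c,s=np.cos(v[2]),np.sin(v[2]); return np.array([v[0]+c*l[0]-s*l[1],v[1]+s*l[0]+c*l[1],l[2]])
s=least_squares(lambda v:np.concatenate([proj(i,P(v,q))-p for i,q,p in obs]),[.577,.018,-.13],loss='soft_l1')
print(s.x[:2],np.degrees(s.x[2]))
print(np.round(np.concatenate([proj(i,P(s.x,q))-p for i,q,p in obs]).reshape(-1,2),1))
for q in loc: print(q,P(s.x,q))
E
python3 fit.py
```

```text
knob_left_grip [array([0.5335, 0.1378, 0.118 ]), np.float64(1.7024)]
knob_right_grip [array([ 0.5007, -0.0932,  0.0872]), np.float64(0.1287)]
chuck_mouth [array([0.5758, 0.0176, 0.1397]), np.float64(0.0159)]
[0.57643201 0.01764602] -8.426562762074486
[[-2.  -1.7]
 [-0.5  3. ]
 [ 0.5 -0.4]
 [-2.4 -2. ]
 [ 0.9  2.1]
 [-0.5  0. ]
 [ 1.4  0.1]
 [ 1.  -0.4]]
knob_left_grip [0.53466474 0.14514306 0.105     ]
knob_right_grip [ 0.49949475 -0.09226602  0.105     ]
chuck_mouth [0.57643201 0.01764602 0.138     ]
```

Request:
{"op": "jog_arm", "data": {"rows": [{"xyz":[0.1,0.7,3],"delta_rot":[0,0,0],"fingers":0},{"xyz":[0,0.7,6],"delta_rot":[0,0,0],"fingers":0},{"xyz":[0,0.7,9],"delta_rot":[0,0,0],"fingers":0},{"xyz":[0,0.7,12],"delta_rot":[0,0,0],"fingers":0},{"xyz":[0,0.7,14],"delta_rot":[0,0,0],"fingers":0}]}}

```text
clock: 4.83
tcp_pos: [0.502, -0.0932, 0.1791]
orientation: [-0.522, -3.097, 0.01]
contact_force: [-0.7, 0.6, 0.5]
grip_width: 0.0854
```

```bash
python3 -c "
from h import *
go(.4995,-.0922,.085,160);snap('wrist','w3.png')"
```

```text
d cm [0.27 0.07 9.41] rot [-0.36 -0.01  0.85] yaw now 160.8 tcp [ 0.502  -0.0932  0.1791] j [ 0.56  0.33 -0.6   1.96  0.24  0.92  1.07] t 4.8333
```

View pics/w3.png

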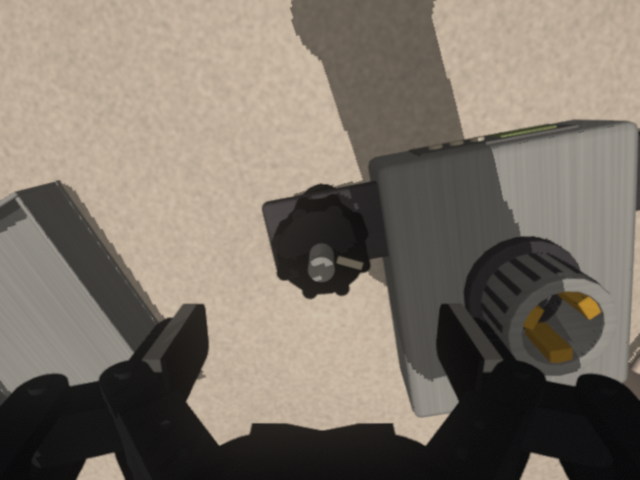

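The knob (320,245) is centred between the fingers, so I go down.

Request:
{"op": "jog_arm", "data": {"rows": [{"xyz":[0.25,0.1,2.5],"delta_rot":[0,0,0],"fingers":0},{"xyz":[0.25,0.1,5],"delta_rot":[0,0,0],"fingers":0},{"xyz":[0.25,0.1,7.5],"delta_rot":[0,0,0],"fingers":0},{"xyz":[0.25,0.1,9.2],"delta_rot":[0,0,0],"fingers":0},{"xyz":[0.25,0.1,9.2],"delta_rot":[0,0,0],"fingers":0}]}}

```text
clock: 5.3
tcp_pos: [0.4955, -0.0921, 0.0819]
orientation: [-0.524, -3.086, 0.01]
contact_force: [-0.1, 0.2, 0.7]
grip_width: 0.0856
```

```bash
python3 -c "
from h import *
go(.4995,-.0922,.085,160);print(r.get_obs()['contact_force'],r.get_obs()['moment'])"
```

```text
d cm [-0.38  0.12 -0.32] rot [-0.46 -0.57  0.73] yaw now 160.7 tcp [ 0.4955 -0.0921  0.0819] j [ 0.5   0.47 -0.54  2.05  0.36  0.73  0.96] t 5.3
[-0.05116718  0.24437995  0.68041891] [-0.04535797  0.0932365   0.01795944]
```

Request:
{"op": "jog_arm", "data": {"rows": [{"xyz":[-0.4,0.1,-0.3],"delta_rot":[-0.4,-0.6,0],"fingers":0},{"xyz":[-0.4,0.1,-0.3],"delta_rot":[-0.4,-0.6,0],"fingers":0},{"xyz":[-0.4,0.1,-0.3],"delta_rot":[-0.4,-0.6,0],"fingers":0.3},{"xyz":[-0.4,0.1,-0.3],"delta_rot":[-0.4,-0.6,0],"fingers":0.3},{"xyz":[-0.4,0.1,-0.3],"delta_rot":[-0.4,-0.6,0],"fingers":0.3}], "grip_force": 35}}

```text
clock: 5.72
tcp_pos: [0.5002, -0.0926, 0.0858]
orientation: [0.526, 3.095, -0.002]
contact_force: [0.5, -0.4, -0.1]
grip_width: 0.0599
```

```bash
python3 -c "
from h import *
go(.4995,-.0922,.085,160);snap('wrist','w4.png')"
```

```text
d cm [0.08 0.02 0.08] rot [-0.05  0.13  0.7 ] yaw now 160.7 tcp [ 0.5002 -0.0926  0.0858] j [ 0.5   0.46 -0.55  2.04  0.36  0.73  0.97] t 5.7167
```

View pics/w4.png

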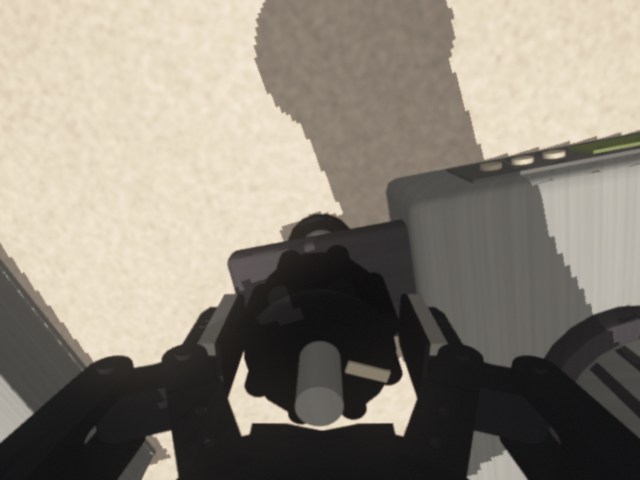

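The knob sits centred between the pads. I close now.

Request:
{"op": "jog_arm", "data": {"rows": [{"xyz":[0,0,0],"delta_rot":[0,0,0],"fingers":0.6},{"xyz":[0,0,0],"delta_rot":[0,0,0],"fingers":0.6},{"xyz":[0,0,0],"delta_rot":[0,0,0],"fingers":0.6},{"xyz":[0,0,0],"delta_rot":[0,0,0],"fingers":0.6},{"xyz":[0,0,0],"delta_rot":[0,0,0],"fingers":0.6}]}}

```text
clock: 6.18
tcp_pos: [0.4998, -0.0933, 0.0862]
orientation: [0.527, 3.096, -0.004]
contact_force: [-2.8, -2.4, 6.2]
grip_width: 0.0492
```

```bash
cat > st.py <<'E'
from h import *
o=r.get_obs(); M=R.from_rotvec(o['orientation']).as_matrix()
print('F',np.round(o['contact_force'],2),'M',np.round(o['moment'],3),'Mz',round(o['moment'][2],3),'yaw',round(np.degrees(np.arctan2(M[1,0],M[0,0])),2),'tilt',np.round(M[:2,2],4),'tcp',np.round(o['tcp_pos'],4),'w',round(o['grip_width'],4),'j7',round(o['joints'][6],2),'tau7',np.round(o['tau'][6],3),'t',round(o['clock'],2))
E
python3 st.py
```

```text
F [-2.8  -2.4   6.24] M [-0.318  0.595  0.011] Mz 0.011 yaw 160.68 tilt [ 0.0011 -0.0028] tcp [ 0.4998 -0.0933  0.0862] w 0.0492 j7 0.97 tau7 -0.038 t 6.18
```

Request:
{"op": "jog_arm", "data": {"rows": [{"xyz":[0,0,0],"delta_rot":[0,0,4],"fingers":0.6},{"xyz":[0,0,0],"delta_rot":[0,0,8],"fingers":0.6},{"xyz":[0,0,0],"delta_rot":[0,0,12],"fingers":0.6},{"xyz":[0,0,0],"delta_rot":[0,0,16],"fingers":0.6},{"xyz":[0,0,0],"delta_rot":[0,0,20],"fingers":0.6}]}}

```text
clock: 6.6
tcp_pos: [0.4997, -0.0934, 0.0863]
orientation: [1.061, 2.955, -0.004]
contact_force: [0.7, -1.1, -1.0]
grip_width: 0.0492
```

```bash
python3 st.py;python3 -c "
from h import *
snap('wrist','w5.png')"
```

```text
F [ 0.69 -1.1  -1.05] M [-0.064  0.026  0.119] Mz 0.119 yaw 140.5 tilt [ 0.001 -0.003] tcp [ 0.4997 -0.0934  0.0863] w 0.0492 j7 0.67 tau7 0.822 t 6.6
```

View pics/w5.png

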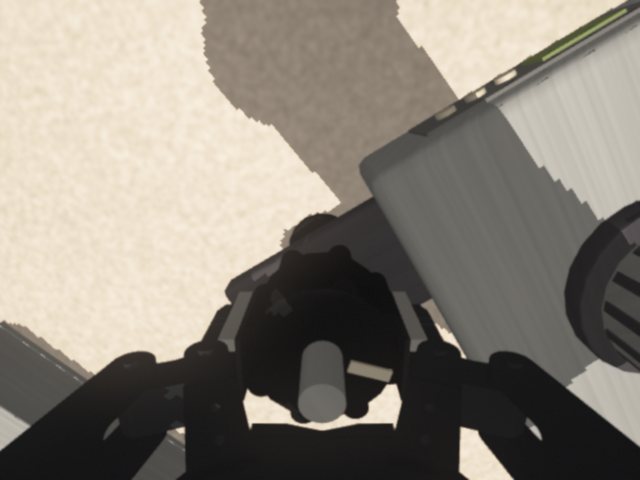

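```bash
python3 -c "
from h import *
i=info('wrist'); o=r.get_obs(); t=o['tcp_pos']
for z in [.137,.139,.141,.143,.145,.147]: print(z,(z-.137)/.0025,proj(i,[t[0],t[1],z]), proj(i,[.4995,-.0925,z]))
im=cv2.imread('pics/w5.png')[300:450,230:410]; cv2.imwrite('pics/w5c.png',cv2.convertScaleAbs(cv2.resize(im,None,fx=4,fy=4),alpha=2,beta=20))"
```

```text
0.137 0.0 [317.03874163 395.68668992] [318.95133232 393.44929868]
0.139 0.8000000000000007 [316.94231343 400.59035015] [318.88782866 398.3262664 ]
0.141 1.5999999999999903 [316.84256107 405.66434068] [318.82212654 403.37314396]
0.143 2.399999999999991 [316.73931438 410.91745884] [318.75411286 408.5987384 ]
0.145 3.1999999999999917 [316.63239182 416.35909846] [318.68366687 414.01245655]
0.147 3.9999999999999925 [316.52159951 421.99929895] [318.6106596  419.62435471]
```

View pics/w5c.png

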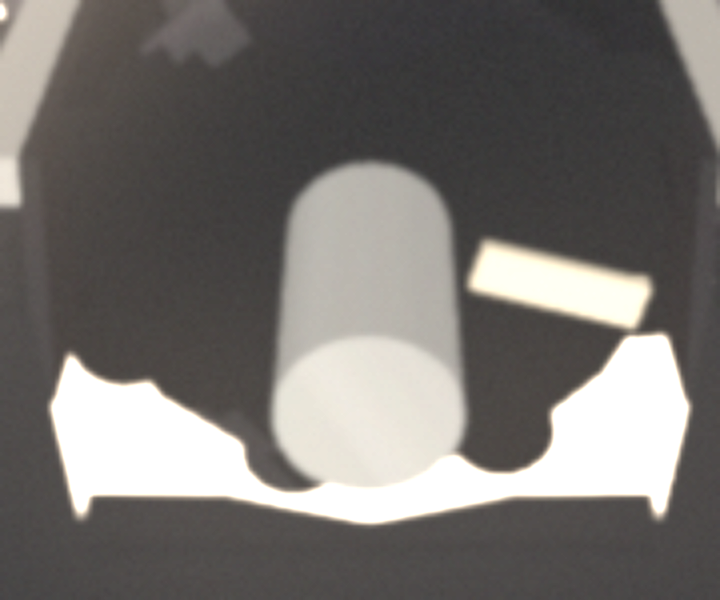

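```bash
cat > stem.py <<'E'
from h import *
import sys
# args: col, row far edge of stem base, row centre of stem top
col,rb,rt=map(float,sys.argv[1:])
i=info('wrist'); o=r.get_obs(); M=R.from_rotvec(o['orientation']).as_matrix(); tx=M[:,0]*[1,1,0]; ty=M[:,1]*[1,1,0]; t=o['tcp_pos']*[1,1,0]
def f(v):
    a=t+v[0]*tx+v[1]*ty
    return np.r_[proj(i,a-.0065*tx+[0,0,.12])-[col,rb],(proj(i,a+[0,0,v[2]])-[col,rt])]
s=least_squares(f,[0,0,.14],x_scale=[.01,.01,.01]);print('axis off mm',s.x[:2]*1e3,'ztop',s.x[2],'remaining rad',(s.x[2]-.137)/.0025,'res',s.fun.round(1), 'axis',(t+s.x[0]*tx+s.x[1]*ty)[:2])
E
python3 stem.py 322.5 340.5 402.8
```

```text
axis off mm [13.61871528  1.53532757] ztop 0.1559799882104177 remaining rad 7.591995284167075 res [ 0.  0. -0. -0.] axis [ 0.49024897 -0.0835122 ]
```

```bash
sed -i 's/a-.0065\*tx/a+.0065*tx/' stem.py; python3 stem.py 322.5 340.5 402.8
```

```text
axis off mm [0.61871676 1.53036931] ztop 0.14060952030818447 remaining rad 1.443808123273782 res [ 0.  0. -0. -0.] axis [ 0.50024204 -0.09182709]
```

Request:
{"op": "jog_arm", "data": {"rows": [{"xyz":[0,0,0],"delta_rot":[0,0,5],"fingers":0.6},{"xyz":[0,0,0],"delta_rot":[0,0,10],"fingers":0.6},{"xyz":[0,0,0],"delta_rot":[0,0,15],"fingers":0.6},{"xyz":[0,0,0],"delta_rot":[0,0,20],"fingers":0.6},{"xyz":[0,0,0],"delta_rot":[0,0,25],"fingers":0.6}]}}

```text
clock: 7.07
tcp_pos: [0.4998, -0.0934, 0.0863]
orientation: [1.683, 2.649, -0.003]
contact_force: [0.4, -0.2, -1.2]
grip_width: 0.0491
```

```bash
python3 st.py
```

```text
F [ 0.39 -0.21 -1.22] M [-0.08   0.002  0.095] Mz 0.095 yaw 115.14 tilt [ 0.001  -0.0031] tcp [ 0.4998 -0.0934  0.0863] w 0.0491 j7 0.28 tau7 1.057 t 7.07
```

Request:
{"op": "jog_arm", "data": {"rows": [{"xyz":[0,0,0],"delta_rot":[0,0,4],"fingers":0.6},{"xyz":[0,0,0],"delta_rot":[0,0,8],"fingers":0.6},{"xyz":[0,0,0],"delta_rot":[0,0,12],"fingers":0.6},{"xyz":[0,0,0],"delta_rot":[0,0,16],"fingers":0.6},{"xyz":[0,0,0],"delta_rot":[0,0,20],"fingers":0.6}]}}

```text
clock: 7.48
tcp_pos: [0.4997, -0.0934, 0.0863]
orientation: [2.119, 2.315, -0.003]
contact_force: [0.6, 0.1, -1.5]
grip_width: 0.049
```

```bash
python3 st.py;python3 -c "
from h import *
im=snap('wrist','w6.png')[300:450,230:410]; cv2.imwrite('pics/w6c.png',cv2.convertScaleAbs(cv2.resize(im,None,fx=4,fy=4),alpha=2,beta=20))"
```

```text
F [ 0.59  0.1  -1.54] M [-0.025 -0.014  0.143] Mz 0.143 yaw 95.06 tilt [ 0.0009 -0.0032] tcp [ 0.4997 -0.0934  0.0863] w 0.049 j7 -0.02 tau7 0.821 t 7.48
```

View pics/w6c.png

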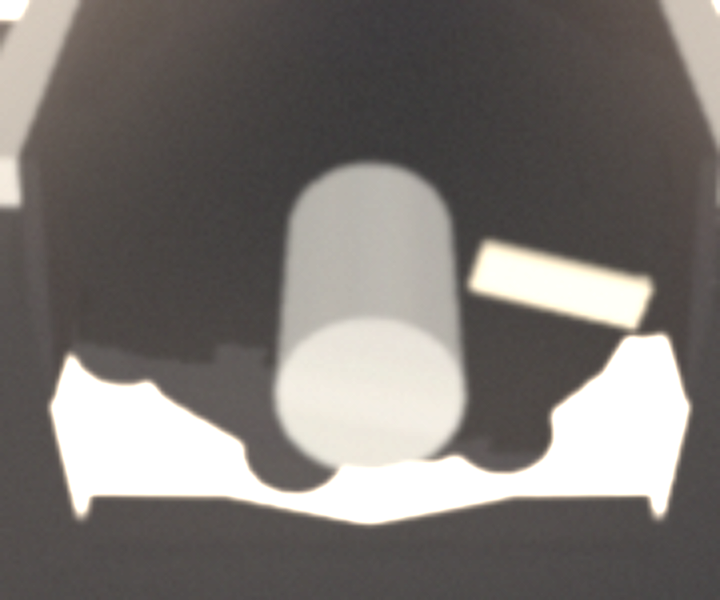

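```bash
python3 stem.py 322.5 340.5 398
```

```text
axis off mm [1.43616097 0.57477077] ztop 0.13868908166639557 remaining rad 0.6756326665582235 res [-0.1  0.   0.1 -0. ] axis [ 0.50016985 -0.09190974]
```

Request:
{"op": "jog_arm", "data": {"rows": [{"xyz":[0,0,0],"delta_rot":[0,0,3],"fingers":0.6},{"xyz":[0,0,0],"delta_rot":[0,0,6],"fingers":0.6},{"xyz":[0,0,0],"delta_rot":[0,0,9],"fingers":0.6},{"xyz":[0,0,0],"delta_rot":[0,0,12],"fingers":0.6},{"xyz":[0,0,0],"delta_rot":[0,0,12],"fingers":0.6}]}}

```text
clock: 7.95
tcp_pos: [0.4997, -0.0934, 0.0863]
orientation: [2.353, 2.077, -0.002]
contact_force: [-0.0, -1.4, -1.5]
grip_width: 0.0494
```

```bash
python3 st.py
```

```text
F [-0.02 -1.43 -1.5 ] M [-0.115 -0.001 -0.114] Mz -0.114 yaw 82.85 tilt [ 0.0008 -0.0032] tcp [ 0.4997 -0.0934  0.0863] w 0.0494 j7 -0.2 tau7 -0.481 t 7.95
```

Request:
{"op": "jog_arm", "data": {"rows": [{"xyz":[0,0,0],"delta_rot":[0,0,2],"fingers":0.6},{"xyz":[0,0,0],"delta_rot":[0,0,4],"fingers":0.6},{"xyz":[0,0,0],"delta_rot":[0,0,6],"fingers":0.6},{"xyz":[0,0,0],"delta_rot":[0,0,8],"fingers":0.6},{"xyz":[0,0,0],"delta_rot":[0,0,10],"fingers":0.6}]}}

```text
clock: 8.37
tcp_pos: [0.4997, -0.0934, 0.0863]
orientation: [2.523, 1.867, -0.002]
contact_force: [1.5, -1.3, -0.5]
grip_width: 0.0486
```

```bash
python3 st.py
```

```text
F [ 1.49 -1.33 -0.52] M [0.005 0.063 0.091] Mz 0.091 yaw 72.99 tilt [ 0.0008 -0.0033] tcp [ 0.4997 -0.0934  0.0863] w 0.0486 j7 -0.35 tau7 0.35 t 8.37
```

Request:
{"op": "jog_arm", "data": {"rows": [{"xyz":[0,0,0],"delta_rot":[0,0,1],"fingers":0.6},{"xyz":[0,0,0],"delta_rot":[0,0,2],"fingers":0.6},{"xyz":[0,0,0],"delta_rot":[0,0,3],"fingers":0.6},{"xyz":[0,0,0],"delta_rot":[0,0,4],"fingers":0.6},{"xyz":[0,0,0],"delta_rot":[0,0,5],"fingers":0.6}]}}

```text
clock: 8.78
tcp_pos: [0.4997, -0.0933, 0.0863]
orientation: [2.603, 1.754, -0.002]
contact_force: [0.0, -0.2, -0.8]
grip_width: 0.0493
```

```bash
python3 st.py;python3 -c "
from h import *
im=snap('wrist','w7.png')[300:450,230:410]; cv2.imwrite('pics/w7c.png',cv2.convertScaleAbs(cv2.resize(im,None,fx=4,fy=4),alpha=2,beta=20))"
```

```text
F [ 0.01 -0.18 -0.81] M [0.005 0.059 0.119] Mz 0.119 yaw 67.94 tilt [ 0.0008 -0.0032] tcp [ 0.4997 -0.0933  0.0863] w 0.0493 j7 -0.42 tau7 0.131 t 8.78
```

View pics/w7c.png

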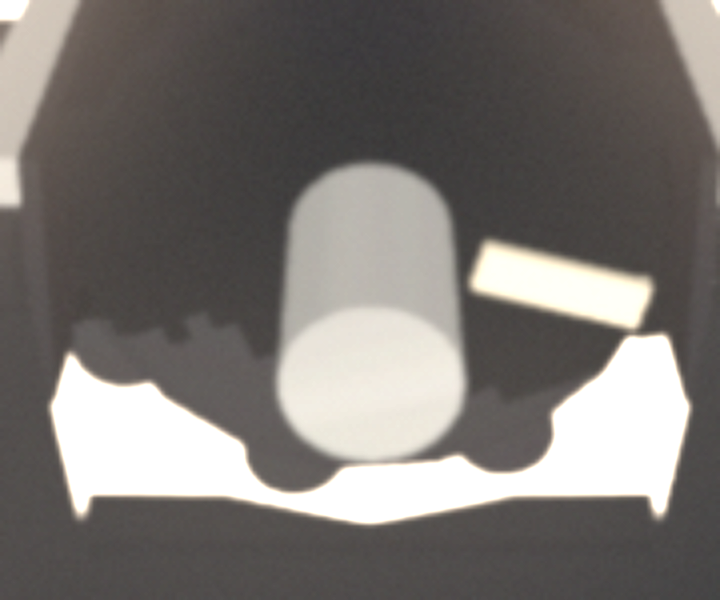

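Request:
{"op": "jog_arm", "data": {"rows": [{"xyz":[0,0,0],"delta_rot":[0,0,1],"fingers":0.6},{"xyz":[0,0,0],"delta_rot":[0,0,2],"fingers":0.6},{"xyz":[0,0,0],"delta_rot":[0,0,3],"fingers":0.6},{"xyz":[0,0,0],"delta_rot":[0,0,4],"fingers":0.6},{"xyz":[0,0,0],"delta_rot":[0,0,5],"fingers":0.6}]}}

```text
clock: 9.25
tcp_pos: [0.4997, -0.0933, 0.0863]
orientation: [2.679, 1.635, -0.002]
contact_force: [1.4, -0.7, -1.1]
grip_width: 0.0488
```

```bash
python3 st.py
```

```text
F [ 1.36 -0.74 -1.09] M [-0.027  0.066  0.098] Mz 0.098 yaw 62.78 tilt [ 0.0008 -0.0032] tcp [ 0.4997 -0.0933  0.0863] w 0.0488 j7 -0.5 tau7 0.116 t 9.25
```

Request:
{"op": "jog_arm", "data": {"rows": [{"xyz":[0,0,0],"delta_rot":[0,0,0.8],"fingers":0.6},{"xyz":[0,0,0],"delta_rot":[0,0,1.6],"fingers":0.6},{"xyz":[0,0,0],"delta_rot":[0,0,2.4],"fingers":0.6},{"xyz":[0,0,0],"delta_rot":[0,0,3.2],"fingers":0.6},{"xyz":[0,0,0],"delta_rot":[0,0,4],"fingers":0.6}]}}

```text
clock: 9.67
tcp_pos: [0.4997, -0.0934, 0.0863]
orientation: [2.736, 1.538, -0.002]
contact_force: [0.9, -0.3, -0.8]
grip_width: 0.049
```

```bash
python3 st.py
```

```text
F [ 0.94 -0.34 -0.78] M [0.003 0.095 0.108] Mz 0.108 yaw 58.7 tilt [ 0.0007 -0.0032] tcp [ 0.4997 -0.0934  0.0863] w 0.049 j7 -0.56 tau7 0.069 t 9.67
```

Request:
{"op": "jog_arm", "data": {"rows": [{"xyz":[0,0,0],"delta_rot":[0,0,0.8],"fingers":0.6},{"xyz":[0,0,0],"delta_rot":[0,0,1.6],"fingers":0.6},{"xyz":[0,0,0],"delta_rot":[0,0,2.4],"fingers":0.6},{"xyz":[0,0,0],"delta_rot":[0,0,3.2],"fingers":0.6},{"xyz":[0,0,0],"delta_rot":[0,0,4],"fingers":0.6}]}}

```text
clock: 10.08
tcp_pos: [0.4997, -0.0933, 0.0863]
orientation: [2.789, 1.44, -0.001]
contact_force: [0.0, -0.8, -1.0]
grip_width: 0.049
```

```bash
python3 st.py
```

```text
F [ 0.01 -0.8  -0.95] M [-0.003  0.031  0.166] Mz 0.166 yaw 54.62 tilt [ 0.0008 -0.0032] tcp [ 0.4997 -0.0933  0.0863] w 0.049 j7 -0.62 tau7 0.068 t 10.08
```

Request:
{"op": "jog_arm", "data": {"rows": [{"xyz":[0,0,0],"delta_rot":[0,0,0.8],"fingers":0.6},{"xyz":[0,0,0],"delta_rot":[0,0,1.6],"fingers":0.6},{"xyz":[0,0,0],"delta_rot":[0,0,2.4],"fingers":0.6},{"xyz":[0,0,0],"delta_rot":[0,0,3.2],"fingers":0.6},{"xyz":[0,0,0],"delta_rot":[0,0,4],"fingers":0.6}]}}

```text
clock: 10.5
tcp_pos: [0.4997, -0.0933, 0.0863]
orientation: [2.838, 1.34, -0.001]
contact_force: [0.6, 0.2, -0.9]
grip_width: 0.0489
```

```bash
python3 st.py;python3 -c "
from h import *
im=snap('wrist','w8.png')[300:450,230:410]; cv2.imwrite('pics/w8c.png',cv2.convertScaleAbs(cv2.resize(im,None,fx=4,fy=4),alpha=2,beta=20))"
```

```text
F [ 0.63  0.22 -0.88] M [0.055 0.054 0.125] Mz 0.125 yaw 50.54 tilt [ 0.0008 -0.0032] tcp [ 0.4997 -0.0933  0.0863] w 0.0489 j7 -0.69 tau7 0.068 t 10.5
```

View pics/w8c.png

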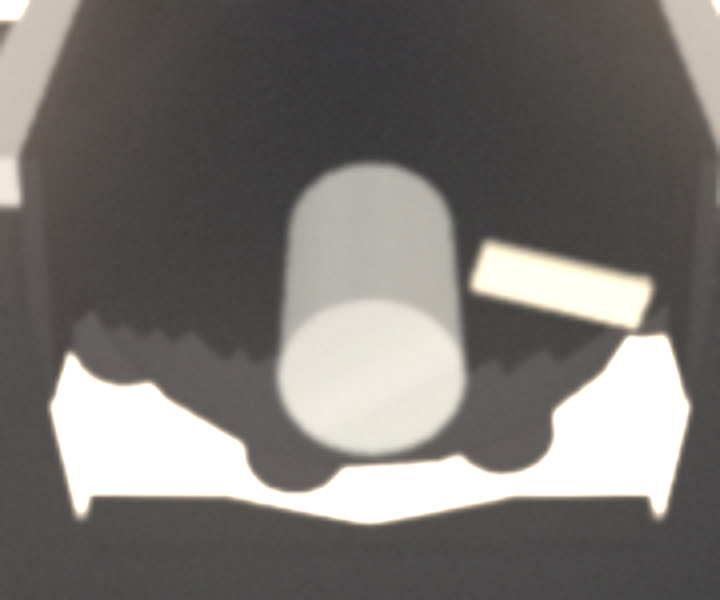

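Request:
{"op": "jog_arm", "data": {"rows": [{"xyz":[0,0,0],"delta_rot":[0,0,0.8],"fingers":0.6},{"xyz":[0,0,0],"delta_rot":[0,0,1.6],"fingers":0.6},{"xyz":[0,0,0],"delta_rot":[0,0,2.4],"fingers":0.6},{"xyz":[0,0,0],"delta_rot":[0,0,3.2],"fingers":0.6},{"xyz":[0,0,0],"delta_rot":[0,0,4],"fingers":0.6}]}}

```text
clock: 10.97
tcp_pos: [0.5, -0.093, 0.0863]
orientation: [2.883, 1.24, -0.0]
contact_force: [-1.0, -6.7, 1.5]
grip_width: 0.0494
```

```bash
python3 st.py
```

```text
F [-0.97 -6.71  1.49] M [-1.246  0.515  0.281] Mz 0.281 yaw 46.55 tilt [ 0.0013 -0.0035] tcp [ 0.5    -0.093   0.0863] w 0.0494 j7 -0.75 tau7 -0.81 t 10.97
```

Request:
{"op": "jog_arm", "data": {"rows": [{"xyz":[0,0,0],"delta_rot":[0,0,0.8],"fingers":0.6},{"xyz":[0,0,0],"delta_rot":[0,0,1.6],"fingers":0.6},{"xyz":[0,0,0],"delta_rot":[0,0,2.4],"fingers":0.6},{"xyz":[0,0,0],"delta_rot":[0,0,3.2],"fingers":0.6},{"xyz":[0,0,0],"delta_rot":[0,0,4],"fingers":0.6}]}}

```text
clock: 11.38
tcp_pos: [0.5007, -0.0926, 0.0864]
orientation: [2.924, 1.137, 0.002]
contact_force: [6.1, 5.6, -7.0]
grip_width: 0.049
```

```bash
python3 st.py
```

```text
F [ 6.13  5.62 -6.96] M [ 0.858 -0.906  0.478] Mz 0.478 yaw 42.5 tilt [ 0.0025 -0.003 ] tcp [ 0.5007 -0.0926  0.0864] w 0.049 j7 -0.81 tau7 -0.792 t 11.38
```

```bash
python3 -c "
from h import *
im=snap('wrist','w9.png')[300:450,230:410]; cv2.imwrite('pics/w9c.png',cv2.convertScaleAbs(cv2.resize(im,None,fx=4,fy=4),alpha=2,beta=20))"; python3 st.py
```

```text
F [ 5.33  2.1  -4.52] M [ 0.628 -0.843  0.565] Mz 0.565 yaw 42.44 tilt [ 0.0026 -0.003 ] tcp [ 0.5007 -0.0925  0.0864] w 0.0491 j7 -0.81 tau7 -0.494 t 11.43
```

View pics/w9c.png

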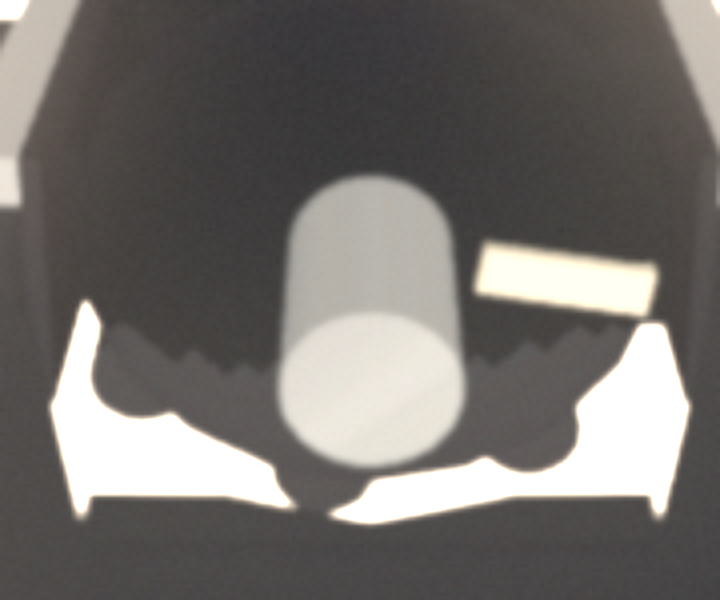

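The knob slipped in the pads by about 6°, and the rising torque indicates contact has been reached. I release now, so the pad relaxes against friction, and check the mark.

Request:
{"op": "jog_arm", "data": {"rows": [{"xyz":[0,0,0],"delta_rot":[0,0,0],"fingers":0.2},{"xyz":[0,0,0],"delta_rot":[0,0,0],"fingers":0.2},{"xyz":[0,0,0],"delta_rot":[0,0,0],"fingers":0.2},{"xyz":[0,0,0],"delta_rot":[0,0,0],"fingers":0.2},{"xyz":[0,0,0],"delta_rot":[0,0,0],"fingers":0.2}]}}

```text
clock: 11.85
tcp_pos: [0.5004, -0.0928, 0.0864]
orientation: [2.926, 1.135, 0.001]
contact_force: [-0.8, -0.7, 0.4]
grip_width: 0.0685
```

```bash
python3 -c "
from h import *
im=snap('wrist','w10.png')[300:450,230:410]; cv2.imwrite('pics/w10c.png',cv2.convertScaleAbs(cv2.resize(im,None,fx=4,fy=4),alpha=2,beta=20))"; python3 st.py
```

```text
F [ 0.56 -0.31 -0.41] M [ 0.044 -0.034  0.006] Mz 0.006 yaw 42.4 tilt [ 0.0024 -0.003 ] tcp [ 0.5005 -0.0928  0.0864] w 0.0683 j7 -0.81 tau7 -0.003 t 11.9
```

View pics/w10c.png

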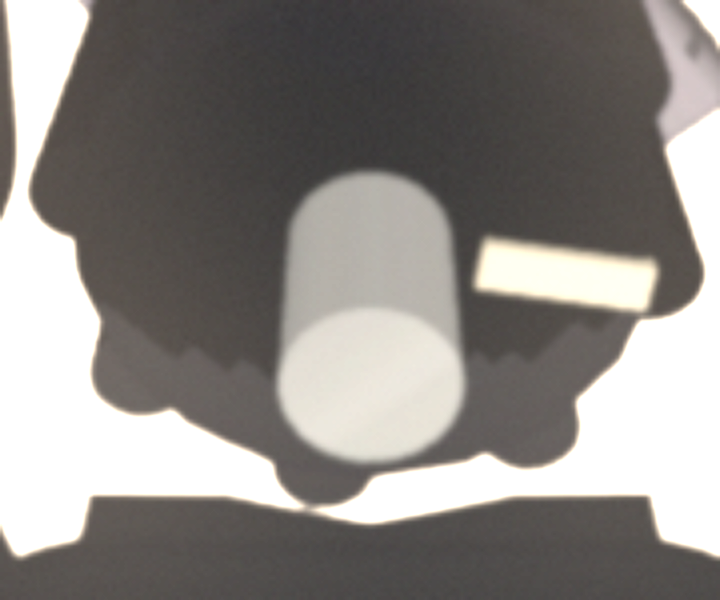

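View pics/w10.png

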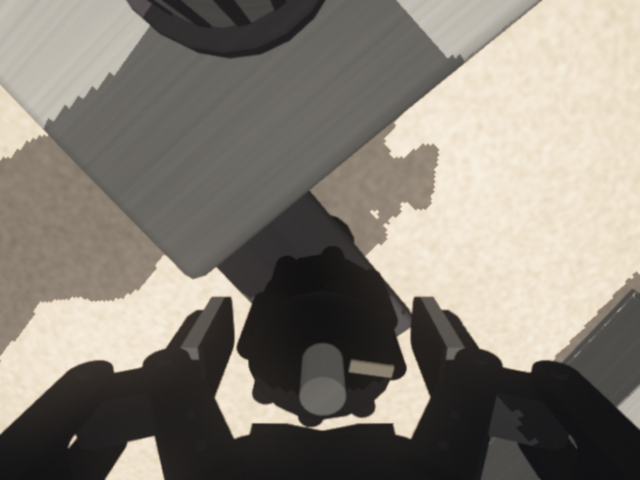

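```bash
python3 stem.py 322.5 343 396.3; python3 -c "
from h import *
i=info('wrist')
a=onz(i,[230+480/4,300+265/4],.12);b=onz(i,[230+653/4,300+285/4],.12); print(a,b,np.degrees(np.arctan2(*(b-a)[[1,0]])),np.linalg.norm(b-a))
c=r.get_obs()['orientation']
for f,(p,q) in dict(w8=((478,266),(646,304)),w9=((480,270),(653,290))).items():
    a=onz(i,[230+p[0]/4,300+p[1]/4],.12);b=onz(i,[230+q[0]/4,300+q[1]/4],.12); print(f,np.degrees(np.arctan2(*(b-a)[[1,0]]))-42.4,'rel to tool')
"
```

```text
axis off mm [ 0.24102334 -0.84672753] ztop 0.13695972109322466 remaining rad -0.01611156271014158 res [-0.1  0.   0.1 -0. ] axis [ 0.5000991  -0.09196231]
[ 0.50452656 -0.10001605  0.12      ] [ 0.51257338 -0.11180358  0.12      ] -55.68037408360293 0.014272255642606462
w8 -105.14072363755125 rel to tool
w9 -98.09311152189358 rel to tool
```

Request:
{"op": "jog_arm", "data": {"rows": [{"xyz":[0,0,0],"delta_rot":[0,0,-4],"fingers":0.2},{"xyz":[0,0,0],"delta_rot":[0,0,-7],"fingers":0.2},{"xyz":[0,0,0],"delta_rot":[0,0,-7],"fingers":0.2},{"xyz":[0,0,0],"delta_rot":[0,0,-7],"fingers":0.2},{"xyz":[0,0,0],"delta_rot":[0,0,-7],"fingers":0.2}]}}

```text
clock: 12.32
tcp_pos: [0.5004, -0.0928, 0.0864]
orientation: [2.852, 1.309, 0.001]
contact_force: [-0.1, -0.2, 0.2]
grip_width: 0.0686
```

Request:
{"op": "jog_arm", "data": {"rows": [{"xyz":[0,0,0],"delta_rot":[0,0,0],"fingers":0.6},{"xyz":[0,0,0],"delta_rot":[0,0,0],"fingers":0.6},{"xyz":[0,0,0],"delta_rot":[0,0,0],"fingers":0.6},{"xyz":[0,0,0],"delta_rot":[0,0,0],"fingers":0.6},{"xyz":[0,0,0],"delta_rot":[0,0,0],"fingers":0.6}], "grip_force": 60}}

```text
clock: 12.73
tcp_pos: [0.5003, -0.0928, 0.0868]
orientation: [2.853, 1.308, 0.001]
contact_force: [-2.2, 0.8, 4.9]
grip_width: 0.0488
```

```bash
python3 -c "
from h import *
im=snap('wrist','w11.png')[300:450,230:410]; cv2.imwrite('pics/w11c.png',cv2.convertScaleAbs(cv2.resize(im,None,fx=4,fy=4),alpha=2,beta=20))"; python3 st.py
```

```text
F [-1.58  1.09  5.45] M [ 0.173  0.434 -0.089] Mz -0.089 yaw 49.26 tilt [ 0.002  -0.0029] tcp [ 0.5003 -0.0927  0.0868] w 0.0487 j7 -0.71 tau7 0.092 t 12.78
```

View pics/w11c.png

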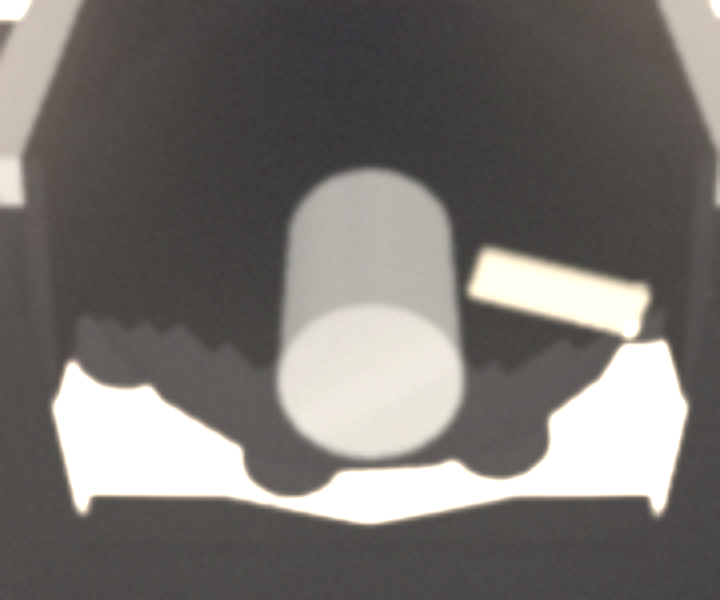

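Request:
{"op": "jog_arm", "data": {"rows": [{"xyz":[0,0,0],"delta_rot":[0,0,0.5],"fingers":0.6},{"xyz":[0,0,0],"delta_rot":[0,0,1],"fingers":0.6},{"xyz":[0,0,0],"delta_rot":[0,0,1.5],"fingers":0.6},{"xyz":[0,0,0],"delta_rot":[0,0,2],"fingers":0.6},{"xyz":[0,0,0],"delta_rot":[0,0,2],"fingers":0.6}]}}

```text
clock: 13.2
tcp_pos: [0.5008, -0.0922, 0.0868]
orientation: [2.875, 1.257, 0.003]
contact_force: [2.0, 0.8, 0.7]
grip_width: 0.0485
```

```bash
python3 st.py
```

```text
F [2.01 0.84 0.7 ] M [ 0.377 -0.319  0.82 ] Mz 0.82 yaw 47.25 tilt [ 0.0028 -0.0025] tcp [ 0.5008 -0.0922  0.0868] w 0.0485 j7 -0.74 tau7 -0.995 t 13.2
```

Request:
{"op": "jog_arm", "data": {"rows": [{"xyz":[0,0,0],"delta_rot":[0,0,0.5],"fingers":0.6},{"xyz":[0,0,0],"delta_rot":[0,0,1],"fingers":0.6},{"xyz":[0,0,0],"delta_rot":[0,0,1.5],"fingers":0.6},{"xyz":[0,0,0],"delta_rot":[0,0,2],"fingers":0.6},{"xyz":[0,0,0],"delta_rot":[0,0,2],"fingers":0.6}]}}

```text
clock: 13.62
tcp_pos: [0.5013, -0.0918, 0.0868]
orientation: [2.895, 1.209, 0.004]
contact_force: [2.7, 2.3, -2.8]
grip_width: 0.0485
```

```bash
python3 -c "
from h import *
im=snap('wrist','w12.png')[300:450,230:410]; cv2.imwrite('pics/w12c.png',cv2.convertScaleAbs(cv2.resize(im,None,fx=4,fy=4),alpha=2,beta=20))"; python3 st.py
```

```text
F [ 3.96  2.46 -1.86] M [ 0.557 -0.702  1.661] Mz 1.661 yaw 45.33 tilt [ 0.0038 -0.0025] tcp [ 0.5013 -0.0918  0.0868] w 0.0488 j7 -0.77 tau7 -1.701 t 13.67
```

View pics/w12c.png

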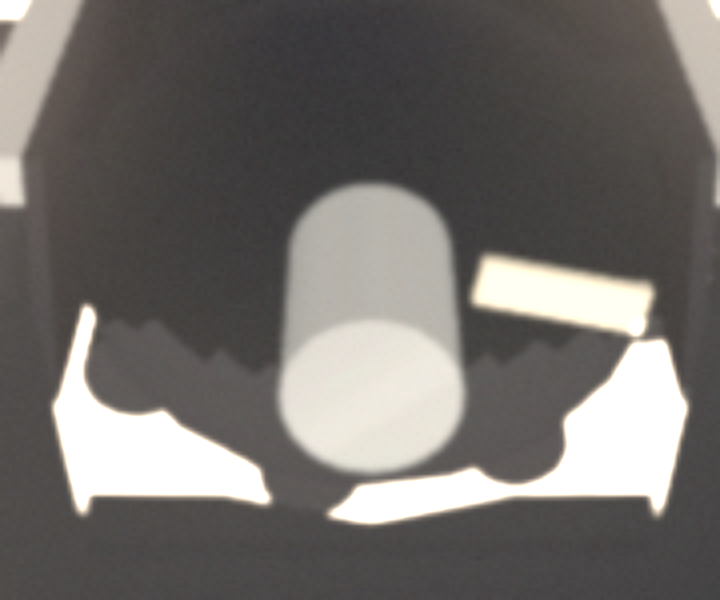

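Request:
{"op": "jog_arm", "data": {"rows": [{"xyz":[0,0,0],"delta_rot":[0,0,0],"fingers":0.1},{"xyz":[0,0,0],"delta_rot":[0,0,0],"fingers":0},{"xyz":[0,0,0],"delta_rot":[0,0,0],"fingers":0},{"xyz":[0,0,0],"delta_rot":[0,0,0],"fingers":0},{"xyz":[0,0,0],"delta_rot":[0,0,0],"fingers":0}]}}

```text
clock: 14.08
tcp_pos: [0.501, -0.0923, 0.0868]
orientation: [2.897, 1.207, 0.003]
contact_force: [-0.8, -0.7, 0.2]
grip_width: 0.0853
```

```bash
python3 st.py; python3 -c "
from h import *
im=snap('wrist','w13.png')[300:450,230:410]; cv2.imwrite('pics/w13c.png',cv2.convertScaleAbs(cv2.resize(im,None,fx=4,fy=4),alpha=2,beta=20))
im=snap('scene','s1.png')[160:310,220:400];cv2.imwrite('pics/s1c.png',cv2.resize(im,None,fx=4,fy=4))"; python3 st.py
```

```text
F [-0.78 -0.74  0.22] M [-0.015  0.027  0.001] Mz 0.001 yaw 45.24 tilt [ 0.0032 -0.0026] tcp [ 0.501  -0.0923  0.0868] w 0.0853 j7 -0.77 tau7 -0.01 t 14.08
F [ 0.18 -0.81  0.24] M [-0.023 -0.015  0.017] Mz 0.017 yaw 45.28 tilt [ 0.0036 -0.0025] tcp [ 0.5012 -0.0921  0.0868] w 0.0851 j7 -0.77 tau7 -0.006 t 14.18
```

View pics/w13c.png

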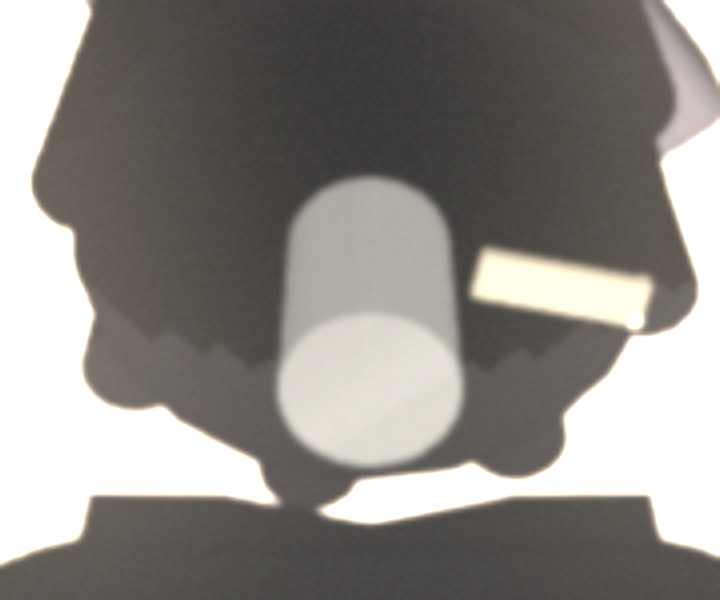

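View pics/s1c.png

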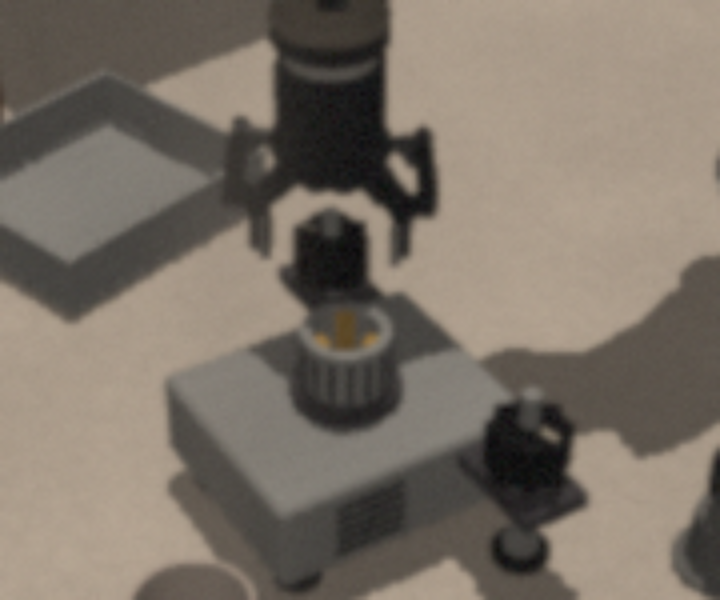

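```bash
python3 -c "
from h import *
i=info('wrist')
a=onz(i,[230+478/4,300+273/4],.12);b=onz(i,[230+647/4,300+302/4],.12); print(np.degrees(np.arctan2(*(b-a)[[1,0]])))"; python3 stem.py 322.5 344 397.6
```

```text
-56.45980368318065
axis off mm [-0.41070799 -0.797169  ] ztop 0.13716752172773314 remaining rad 0.06700869109325103 res [-0.2  0.   0.1 -0. ] axis [ 0.50032068 -0.09178528]
```

Request:
{"op": "jog_arm", "data": {"rows": [{"xyz":[0,0,-3],"delta_rot":[0,0,0],"fingers":0},{"xyz":[0,0,-6],"delta_rot":[0,0,0],"fingers":0},{"xyz":[0,0,-9],"delta_rot":[0,0,-7],"fingers":0},{"xyz":[0,0,-12],"delta_rot":[0,0,-14],"fingers":0},{"xyz":[0,0,-12],"delta_rot":[0,0,-21],"fingers":0}]}}

```text
clock: 14.6
tcp_pos: [0.504, -0.0921, 0.2127]
orientation: [2.618, 1.719, 0.014]
contact_force: [0.3, 0.1, 0.8]
grip_width: 0.0855
```

```bash
python3 -c "
from h import *
go(.5347,.145,.2,170)"
```

```text
d cm [22.98 -6.63  1.23] rot [   0.64    0.61 -103.42] yaw now 66.6 tcp [ 0.504  -0.0921  0.2127] j [ 0.17  0.23 -0.14  1.96  0.04  0.94 -0.39] t 14.6
```

Request:
{"op": "jog_arm", "data": {"rows": [{"xyz":[3,-0.9,0],"delta_rot":[0,0,-7],"fingers":0},{"xyz":[6,-1.8,0],"delta_rot":[0,0,-14],"fingers":0},{"xyz":[9,-2.7,0],"delta_rot":[0,0,-21],"fingers":0},{"xyz":[12,-3.5,0],"delta_rot":[0,0,-28],"fingers":0},{"xyz":[15,-4.4,0],"delta_rot":[0,0,-35],"fingers":0}]}}

```text
clock: 15.02
tcp_pos: [0.5232, 0.0642, 0.2126]
orientation: [1.972, 2.43, 0.009]
contact_force: [-0.4, -0.1, -0.7]
grip_width: 0.0852
```

```bash
python3 -c "
from h import *
go(.5347,.145,.2,170)"
```

```text
d cm [7.68 2.77 1.24] rot [  0.4    0.73 -68.12] yaw now 101.9 tcp [0.5232 0.0642 0.2126] j [ 0.02  0.27 -0.31  1.92  0.11  0.96 -0.14] t 15.0167
```

Request:
{"op": "jog_arm", "data": {"rows": [{"xyz":[2.5,1,0],"delta_rot":[0,0,-7],"fingers":0},{"xyz":[5,2,0],"delta_rot":[0,0,-14],"fingers":0},{"xyz":[7.5,2.7,0],"delta_rot":[0,0,-21],"fingers":0},{"xyz":[7.6,2.7,0],"delta_rot":[0,0,-28],"fingers":0},{"xyz":[7.6,2.7,0],"delta_rot":[0,0,-35],"fingers":0}]}}

```text
clock: 15.43
tcp_pos: [0.5336, 0.1466, 0.2124]
orientation: [1.136, 2.915, 0.004]
contact_force: [0.0, -1.1, -0.8]
grip_width: 0.0857
```

Request:
{"op": "jog_arm", "data": {"rows": [{"xyz":[0,0,0],"delta_rot":[0,0,-7],"fingers":0},{"xyz":[0,0,0],"delta_rot":[0,0,-14],"fingers":0},{"xyz":[0,0,0],"delta_rot":[0,0,-21],"fingers":0},{"xyz":[0,0,0],"delta_rot":[0,0,-28],"fingers":0},{"xyz":[0,0,0],"delta_rot":[0,0,-33],"fingers":0}]}}

```text
clock: 15.85
tcp_pos: [0.5334, 0.1463, 0.2123]
orientation: [0.252, 3.119, -0.003]
contact_force: [0.1, -0.5, 0.3]
grip_width: 0.0851
```

```bash
python3 mw.py C knob_left_grip; python3 -c "
from h import *
go(.5347,.145,.085,170); snap('wrist','w14.png')"
```

```text
knob_left_grip [318.2 231.9] 0.6 [0.5342 0.1451 0.105 ]
d cm [ 0.02 -0.1  12.73] rot [-0.03  0.73  0.43] yaw now 170.4 tcp [0.5335 0.1463 0.2122] j [ 0.07  0.34 -0.56  1.85  0.22  1.    0.82] t 15.95
```

View pics/w14.png

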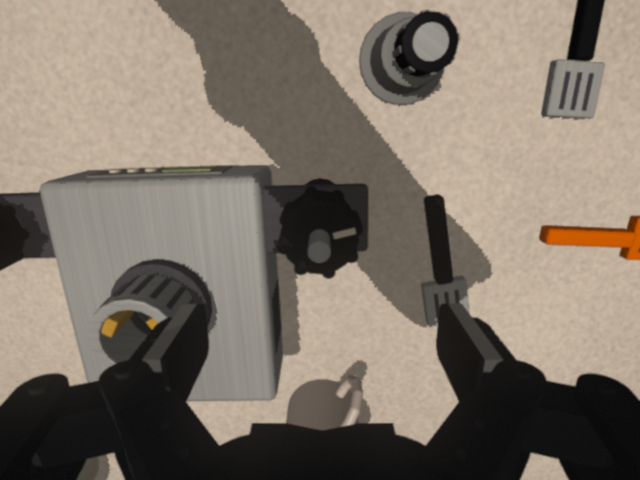

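```bash
python3 -c "
from h import *
i=info('wrist')
im=cv2.imread('pics/w14.png')[170:290,260:380]; cv2.imwrite('pics/w14c.png',cv2.convertScaleAbs(cv2.resize(im,None,fx=5,fy=5),alpha=1.6,beta=20))"
```

```text
(no output)
```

View pics/w14c.png

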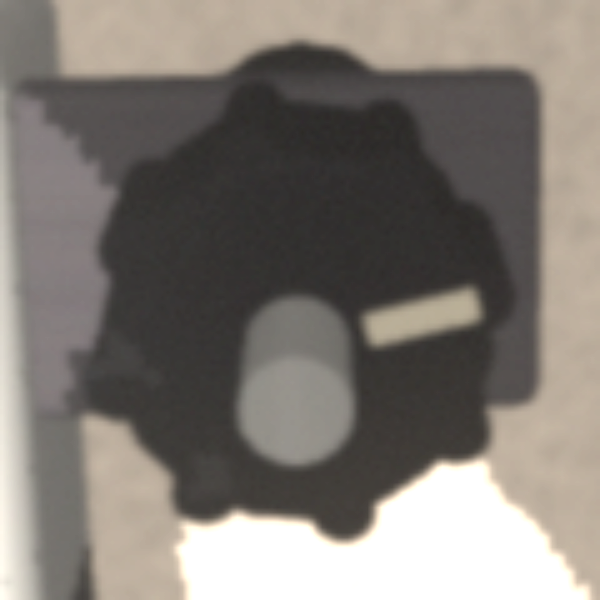

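Request:
{"op": "jog_arm", "data": {"rows": [{"xyz":[0,-0.1,2],"delta_rot":[0,0,-3],"fingers":0},{"xyz":[0,-0.1,4],"delta_rot":[0,0.3,-6],"fingers":0},{"xyz":[0,-0.1,6],"delta_rot":[0,0.7,-8],"fingers":0},{"xyz":[0,-0.1,8],"delta_rot":[0,0.7,-8],"fingers":0},{"xyz":[0,-0.1,10],"delta_rot":[0,0.7,-8],"fingers":0}]}}

```text
clock: 16.42
tcp_pos: [0.5347, 0.1448, 0.1114]
orientation: [0.054, 3.141, -0.002]
contact_force: [0.1, 0.3, 0.5]
grip_width: 0.0852
```

```bash
python3 -c "
from h import *
go(.5345,.145,.086,178)"
```

```text
d cm [0.02 0.02 2.54] rot [-0.09  0.04  0.04] yaw now 178.0 tcp [0.5347 0.1448 0.1114] j [ 0.05  0.48 -0.54  1.92  0.33  0.82  0.87] t 16.4167
```

Request:
{"op": "jog_arm", "data": {"rows": [{"xyz":[0,0,1],"delta_rot":[0,0,0],"fingers":0},{"xyz":[0,0,2],"delta_rot":[0,0,0],"fingers":0.2},{"xyz":[0,0,2.5],"delta_rot":[0,0,0],"fingers":0.3},{"xyz":[0,0,2.5],"delta_rot":[0,0,0],"fingers":0.3},{"xyz":[0,0,2.5],"delta_rot":[0,0,0],"fingers":0.3}], "grip_force": 40}}

```text
clock: 16.83
tcp_pos: [0.5351, 0.145, 0.0869]
orientation: [0.054, 3.14, -0.002]
contact_force: [0.2, 0.9, 0.2]
grip_width: 0.06
```

Request:
{"op": "jog_arm", "data": {"rows": [{"xyz":[0,0,0],"delta_rot":[0,0,0],"fingers":0.6},{"xyz":[0,0,0],"delta_rot":[0,0,0],"fingers":0.6},{"xyz":[0,0,0],"delta_rot":[0,0,0],"fingers":0.6},{"xyz":[0,0,0],"delta_rot":[0,0,0],"fingers":0.6},{"xyz":[0,0,0],"delta_rot":[0,0,0],"fingers":0.6}]}}

```text
clock: 17.25
tcp_pos: [0.5356, 0.1442, 0.0882]
orientation: [0.056, 3.139, -0.004]
contact_force: [-2.0, -3.3, 6.3]
grip_width: 0.0489
```

```bash
cat > kn.py <<'E'
from h import *
import sys
im=snap('wrist',sys.argv[1]+'.png')[300:450,230:410]; cv2.imwrite('pics/'+sys.argv[1]+'c.png',cv2.convertScaleAbs(cv2.resize(im,None,fx=4,fy=4),alpha=2,beta=20))
E
python3 kn.py L1; python3 st.py
```

```text
F [-1.77 -3.68  5.87] M [-0.669  0.494  0.042] Mz 0.042 yaw 177.96 tilt [ 0.0024 -0.0026] tcp [0.5355 0.1442 0.0882] w 0.049 j7 0.84 tau7 -0.036 t 17.3
```

View pics/L1c.png

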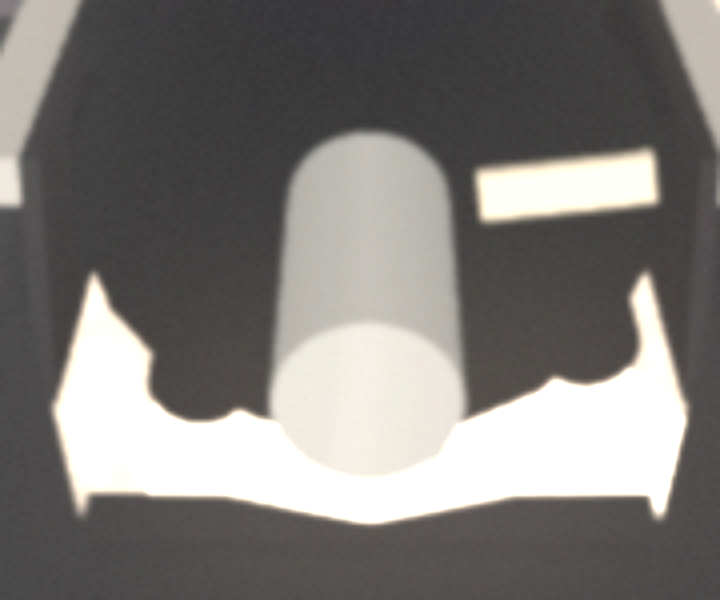

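```bash
python3 stem.py 322 332.5 399.6
```

```text
axis off mm [1.44491594 1.45717166] ztop 0.14330237382473346 remaining rad 2.5209495298933793 res [ 0.1  0.  -0.1 -0. ] axis [0.53414569 0.14574454]
```

Request:
{"op": "jog_arm", "data": {"rows": [{"xyz":[0,0,0],"delta_rot":[0,0,5],"fingers":0.6},{"xyz":[0,0,0],"delta_rot":[0,0,11],"fingers":0.6},{"xyz":[0,0,0],"delta_rot":[0,0,17],"fingers":0.6},{"xyz":[0,0,0],"delta_rot":[0,0,23],"fingers":0.6},{"xyz":[0,0,0],"delta_rot":[0,0,29],"fingers":0.6}]}}

```text
clock: 17.72
tcp_pos: [0.5353, 0.1434, 0.0883]
orientation: [0.848, 3.022, -0.005]
contact_force: [-0.9, -2.6, -3.3]
grip_width: 0.049
```

```bash
python3 st.py
```

```text
F [-0.9  -2.57 -3.28] M [-0.402  0.124  0.21 ] Mz 0.21 yaw 148.65 tilt [ 0.002  -0.0036] tcp [0.5353 0.1434 0.0883] w 0.049 j7 0.4 tau7 1.282 t 17.72
```

Request:
{"op": "jog_arm", "data": {"rows": [{"xyz":[0,0,0],"delta_rot":[0,0,6],"fingers":0.6},{"xyz":[0,0,0],"delta_rot":[0,0,12],"fingers":0.6},{"xyz":[0,0,0],"delta_rot":[0,0,18],"fingers":0.6},{"xyz":[0,0,0],"delta_rot":[0,0,24],"fingers":0.6},{"xyz":[0,0,0],"delta_rot":[0,0,30],"fingers":0.6}]}}

```text
clock: 18.13
tcp_pos: [0.5346, 0.1428, 0.0883]
orientation: [1.608, 2.695, -0.005]
contact_force: [-1.5, -1.5, -3.0]
grip_width: 0.0491
```

```bash
python3 kn.py L2; python3 st.py
```

```text
F [-1.29 -0.77 -3.12] M [-0.281  0.303 -0.142] Mz -0.142 yaw 118.0 tilt [ 0.001  -0.0045] tcp [0.5346 0.1428 0.0883] w 0.0489 j7 -0.06 tau7 0.543 t 18.18
```

View pics/L2c.png

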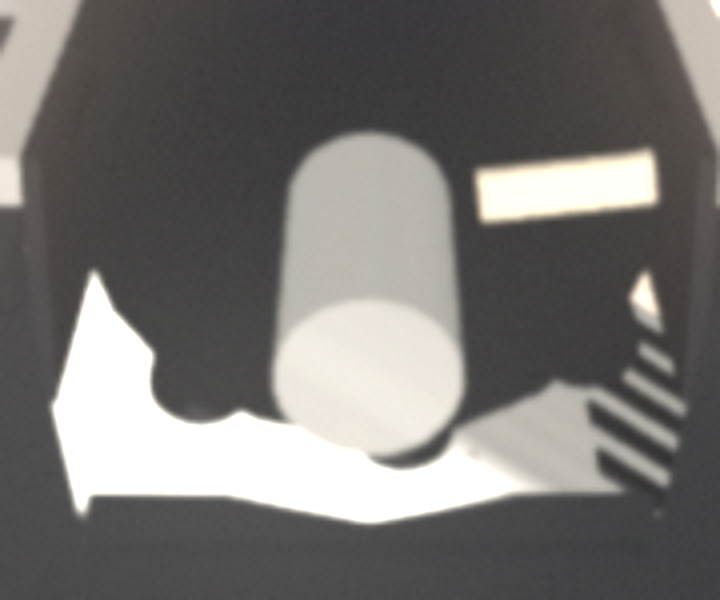

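```bash
python3 stem.py 322 332.6 394.6
```

```text
axis off mm [2.82410116 0.99015139] ztop 0.14125889574843253 remaining rad 1.7035582993730092 res [ 0.  0. -0. -0.] axis [0.53418972 0.1457744 ]
```

Request:
{"op": "jog_arm", "data": {"rows": [{"xyz":[0,0,0],"delta_rot":[0,0,5],"fingers":0.6},{"xyz":[0,0,0],"delta_rot":[0,0,10],"fingers":0.6},{"xyz":[0,0,0],"delta_rot":[0,0,15],"fingers":0.6},{"xyz":[0,0,0],"delta_rot":[0,0,20],"fingers":0.6},{"xyz":[0,0,0],"delta_rot":[0,0,25],"fingers":0.6}]}}

```text
clock: 18.6
tcp_pos: [0.5339, 0.1426, 0.0883]
orientation: [2.162, 2.275, -0.006]
contact_force: [-2.0, -1.3, -2.1]
grip_width: 0.0488
```

```bash
python3 st.py
```

```text
F [-2.02 -1.28 -2.1 ] M [-0.205  0.534  0.143] Mz 0.143 yaw 92.91 tilt [-0.0002 -0.0048] tcp [0.5339 0.1426 0.0883] w 0.0488 j7 -0.43 tau7 1.042 t 18.6
```

Request:
{"op": "jog_arm", "data": {"rows": [{"xyz":[0,0,0],"delta_rot":[0,0,3],"fingers":0.6},{"xyz":[0,0,0],"delta_rot":[0,0,6],"fingers":0.6},{"xyz":[0,0,0],"delta_rot":[0,0,9],"fingers":0.6},{"xyz":[0,0,0],"delta_rot":[0,0,12],"fingers":0.6},{"xyz":[0,0,0],"delta_rot":[0,0,15],"fingers":0.6}]}}

```text
clock: 19.02
tcp_pos: [0.5335, 0.1426, 0.0882]
orientation: [2.44, 1.974, -0.006]
contact_force: [-1.1, -0.8, -3.2]
grip_width: 0.0489
```

```bash
python3 kn.py L3; python3 st.py
```

```text
F [-1.06 -1.3  -4.32] M [-0.108  0.35  -0.099] Mz -0.099 yaw 77.74 tilt [-0.0008 -0.0049] tcp [0.5335 0.1426 0.0883] w 0.0488 j7 -0.66 tau7 0.259 t 19.07
```

View pics/L3c.png

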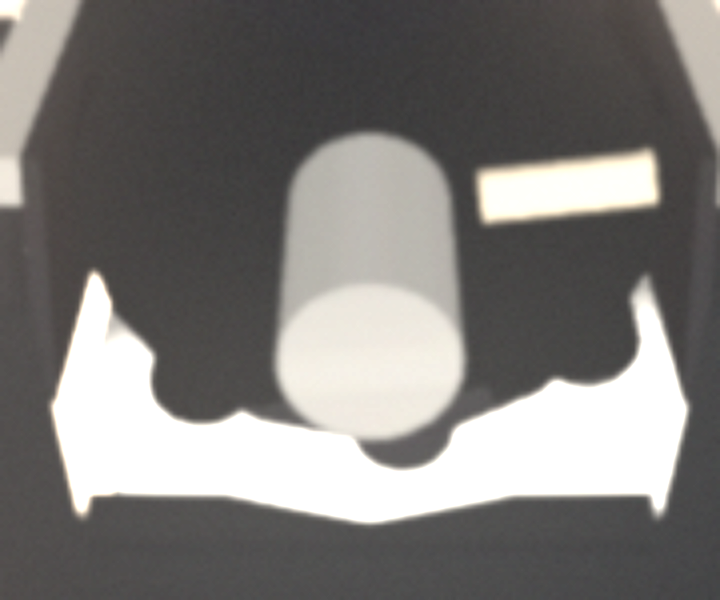

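```bash
python3 stem.py 322.5 332.8 390.5
```

```text
axis off mm [3.2133013  0.16474654] ztop 0.1394756906706649 remaining rad 0.9902762682659549 res [-0.  0.  0. -0.] axis [0.53432356 0.14572145]
```

Request:
{"op": "jog_arm", "data": {"rows": [{"xyz":[0,0,0],"delta_rot":[0,0,2],"fingers":0.6},{"xyz":[0,0,0],"delta_rot":[0,0,5],"fingers":0.6},{"xyz":[0,0,0],"delta_rot":[0,0,8],"fingers":0.6},{"xyz":[0,0,0],"delta_rot":[0,0,11],"fingers":0.6},{"xyz":[0,0,0],"delta_rot":[0,0,14],"fingers":0.6}]}}

```text
clock: 19.48
tcp_pos: [0.5331, 0.1428, 0.0883]
orientation: [2.664, 1.659, -0.006]
contact_force: [-0.9, -0.7, -2.6]
grip_width: 0.0491
```

```bash
python3 st.py
```

```text
F [-0.89 -0.66 -2.56] M [-0.049  0.311  0.078] Mz 0.078 yaw 63.81 tilt [-0.0014 -0.0047] tcp [0.5331 0.1428 0.0883] w 0.0491 j7 -0.86 tau7 0.574 t 19.48
```

Request:
{"op": "jog_arm", "data": {"rows": [{"xyz":[0,0,0],"delta_rot":[0,0,2],"fingers":0.6},{"xyz":[0,0,0],"delta_rot":[0,0,4],"fingers":0.6},{"xyz":[0,0,0],"delta_rot":[0,0,6],"fingers":0.6},{"xyz":[0,0,0],"delta_rot":[0,0,8],"fingers":0.6},{"xyz":[0,0,0],"delta_rot":[0,0,10],"fingers":0.6}]}}

```text
clock: 19.9
tcp_pos: [0.5329, 0.143, 0.0883]
orientation: [2.797, 1.423, -0.005]
contact_force: [0.6, -0.9, -3.2]
grip_width: 0.0492
```

```bash
python3 kn.py L4; python3 st.py
```

```text
F [-0.06 -0.82 -4.76] M [ 0.037  0.18  -0.136] Mz -0.136 yaw 53.79 tilt [-0.0017 -0.0045] tcp [0.5328 0.1429 0.0883] w 0.0492 j7 -1.01 tau7 0.135 t 19.95
```

View pics/L4c.png

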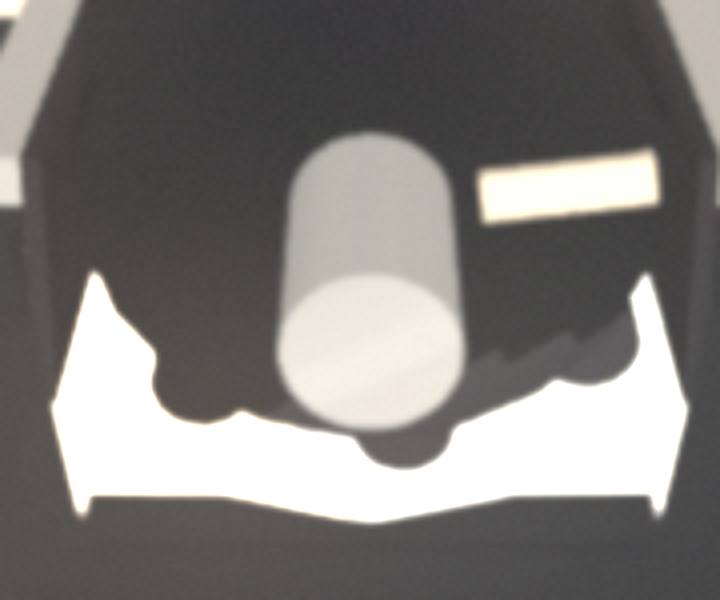

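```bash
python3 stem.py 322.6 333 388
```

```text
axis off mm [ 3.03162733 -0.42436524] ztop 0.13834011072628682 remaining rad 0.5360442905147256 res [-0.1  0.   0.1 -0. ] axis [0.53426518 0.14563464]
```

Request:
{"op": "jog_arm", "data": {"rows": [{"xyz":[0,0,0],"delta_rot":[0,0,1.4],"fingers":0.6},{"xyz":[0,0,0],"delta_rot":[0,0,2.8],"fingers":0.6},{"xyz":[0,0,0],"delta_rot":[0,0,4.2],"fingers":0.6},{"xyz":[0,0,0],"delta_rot":[0,0,5.6],"fingers":0.6},{"xyz":[0,0,0],"delta_rot":[0,0,7],"fingers":0.6}]}}

```text
clock: 20.37
tcp_pos: [0.5327, 0.1431, 0.0883]
orientation: [2.881, 1.244, -0.005]
contact_force: [-0.4, -0.8, -3.0]
grip_width: 0.0489
```

```bash
python3 st.py
```

```text
F [-0.41 -0.81 -2.96] M [0.117 0.266 0.13 ] Mz 0.13 yaw 46.69 tilt [-0.0019 -0.0044] tcp [0.5327 0.1431 0.0883] w 0.0489 j7 -1.12 tau7 0.214 t 20.37
```

Request:
{"op": "jog_arm", "data": {"rows": [{"xyz":[0,0,0],"delta_rot":[0,0,0.6],"fingers":0.6},{"xyz":[0,0,0],"delta_rot":[0,0,1.2],"fingers":0.6},{"xyz":[0,0,0],"delta_rot":[0,0,1.8],"fingers":0.6},{"xyz":[0,0,0],"delta_rot":[0,0,2.4],"fingers":0.6},{"xyz":[0,0,0],"delta_rot":[0,0,3],"fingers":0.6}]}}

```text
clock: 20.78
tcp_pos: [0.5326, 0.1432, 0.0883]
orientation: [2.913, 1.167, -0.005]
contact_force: [-1.6, -0.7, -3.2]
grip_width: 0.049
```

```bash
python3 st.py
```

```text
F [-1.64 -0.66 -3.18] M [0.033 0.253 0.158] Mz 0.158 yaw 43.65 tilt [-0.002  -0.0043] tcp [0.5326 0.1432 0.0883] w 0.049 j7 -1.16 tau7 0.021 t 20.78
```

Request:
{"op": "jog_arm", "data": {"rows": [{"xyz":[0,0,0],"delta_rot":[0,0,0.6],"fingers":0.6},{"xyz":[0,0,0],"delta_rot":[0,0,1.2],"fingers":0.6},{"xyz":[0,0,0],"delta_rot":[0,0,1.8],"fingers":0.6},{"xyz":[0,0,0],"delta_rot":[0,0,2.4],"fingers":0.6},{"xyz":[0,0,0],"delta_rot":[0,0,3],"fingers":0.6}]}}

```text
clock: 21.2
tcp_pos: [0.5326, 0.1432, 0.0883]
orientation: [2.944, 1.088, -0.005]
contact_force: [-0.7, -0.8, -3.9]
grip_width: 0.0491
```

```bash
python3 st.py
```

```text
F [-0.71 -0.78 -3.88] M [0.124 0.258 0.099] Mz 0.099 yaw 40.59 tilt [-0.0021 -0.0042] tcp [0.5326 0.1432 0.0883] w 0.0491 j7 -1.21 tau7 0.019 t 21.2
```

Request:
{"op": "jog_arm", "data": {"rows": [{"xyz":[0,0,0],"delta_rot":[0,0,0.6],"fingers":0.6},{"xyz":[0,0,0],"delta_rot":[0,0,1.2],"fingers":0.6},{"xyz":[0,0,0],"delta_rot":[0,0,1.8],"fingers":0.6},{"xyz":[0,0,0],"delta_rot":[0,0,2.4],"fingers":0.6},{"xyz":[0,0,0],"delta_rot":[0,0,3],"fingers":0.6}]}}

```text
clock: 21.62
tcp_pos: [0.5325, 0.1433, 0.0883]
orientation: [2.972, 1.01, -0.005]
contact_force: [-2.0, -0.4, -3.5]
grip_width: 0.0491
```

```bash
python3 st.py
```

```text
F [-2.05 -0.41 -3.51] M [0.169 0.356 0.141] Mz 0.141 yaw 37.53 tilt [-0.0022 -0.0042] tcp [0.5325 0.1433 0.0883] w 0.0491 j7 -1.25 tau7 0.018 t 21.62
```

Request:
{"op": "jog_arm", "data": {"rows": [{"xyz":[0,0,0],"delta_rot":[0,0,0.6],"fingers":0.6},{"xyz":[0,0,0],"delta_rot":[0,0,1.2],"fingers":0.6},{"xyz":[0,0,0],"delta_rot":[0,0,1.8],"fingers":0.6},{"xyz":[0,0,0],"delta_rot":[0,0,2.4],"fingers":0.6},{"xyz":[0,0,0],"delta_rot":[0,0,3],"fingers":0.6}]}}

```text
clock: 22.03
tcp_pos: [0.5325, 0.1434, 0.0883]
orientation: [2.997, 0.93, -0.005]
contact_force: [-0.2, 0.3, -3.3]
grip_width: 0.049
```

```bash
python3 st.py; python3 kn.py L5
```

```text
F [-0.18  0.31 -3.3 ] M [0.253 0.303 0.143] Mz 0.143 yaw 34.48 tilt [-0.0022 -0.0041] tcp [0.5325 0.1434 0.0883] w 0.049 j7 -1.3 tau7 0.018 t 22.03
```

View pics/L5c.png

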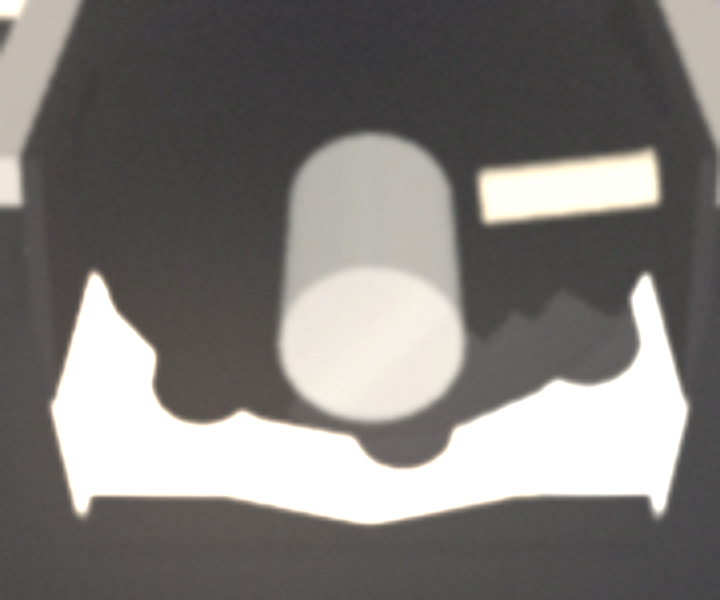

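Request:
{"op": "jog_arm", "data": {"rows": [{"xyz":[0,0,0],"delta_rot":[0,0,0.5],"fingers":0.6},{"xyz":[0,0,0],"delta_rot":[0,0,1.0],"fingers":0.6},{"xyz":[0,0,0],"delta_rot":[0,0,1.5],"fingers":0.6},{"xyz":[0,0,0],"delta_rot":[0,0,2.0],"fingers":0.6},{"xyz":[0,0,0],"delta_rot":[0,0,2.5],"fingers":0.6}]}}

```text
clock: 22.5
tcp_pos: [0.5324, 0.1434, 0.0883]
orientation: [3.018, 0.862, -0.005]
contact_force: [-1.5, -0.6, -3.3]
grip_width: 0.049
```

```bash
python3 st.py
```

```text
F [-1.46 -0.58 -3.32] M [0.239 0.36  0.09 ] Mz 0.09 yaw 31.89 tilt [-0.0023 -0.004 ] tcp [0.5324 0.1434 0.0883] w 0.049 j7 -1.33 tau7 -0.006 t 22.5
```

Request:
{"op": "jog_arm", "data": {"rows": [{"xyz":[0,0,0],"delta_rot":[0,0,0.5],"fingers":0.6},{"xyz":[0,0,0],"delta_rot":[0,0,1.0],"fingers":0.6},{"xyz":[0,0,0],"delta_rot":[0,0,1.5],"fingers":0.6},{"xyz":[0,0,0],"delta_rot":[0,0,2.0],"fingers":0.6},{"xyz":[0,0,0],"delta_rot":[0,0,2.5],"fingers":0.6}]}}

```text
clock: 22.92
tcp_pos: [0.5324, 0.1435, 0.0883]
orientation: [3.036, 0.795, -0.005]
contact_force: [-1.3, -0.2, -3.5]
grip_width: 0.0489
```

```bash
python3 st.py
```

```text
F [-1.34 -0.19 -3.55] M [0.3   0.345 0.153] Mz 0.153 yaw 29.34 tilt [-0.0024 -0.004 ] tcp [0.5324 0.1435 0.0883] w 0.0489 j7 -1.37 tau7 -0.006 t 22.92
```

Request:
{"op": "jog_arm", "data": {"rows": [{"xyz":[0,0,0],"delta_rot":[0,0,0.5],"fingers":0.6},{"xyz":[0,0,0],"delta_rot":[0,0,1.0],"fingers":0.6},{"xyz":[0,0,0],"delta_rot":[0,0,1.5],"fingers":0.6},{"xyz":[0,0,0],"delta_rot":[0,0,2.0],"fingers":0.6},{"xyz":[0,0,0],"delta_rot":[0,0,2.5],"fingers":0.6}]}}

```text
clock: 23.33
tcp_pos: [0.5324, 0.1435, 0.0883]
orientation: [3.053, 0.727, -0.005]
contact_force: [-1.7, 1.1, -3.7]
grip_width: 0.0489
```

```bash
python3 st.py
```

```text
F [-1.71  1.13 -3.69] M [0.306 0.383 0.176] Mz 0.176 yaw 26.79 tilt [-0.0024 -0.0039] tcp [0.5324 0.1435 0.0883] w 0.0489 j7 -1.41 tau7 -0.006 t 23.33
```

Request:
{"op": "jog_arm", "data": {"rows": [{"xyz":[0,0,0],"delta_rot":[0,0,0.4],"fingers":0.6},{"xyz":[0,0,0],"delta_rot":[0,0,0.8],"fingers":0.6},{"xyz":[0,0,0],"delta_rot":[0,0,1.2],"fingers":0.6},{"xyz":[0,0,0],"delta_rot":[0,0,1.6],"fingers":0.6},{"xyz":[0,0,0],"delta_rot":[0,0,2],"fingers":0.6}]}}

```text
clock: 23.75
tcp_pos: [0.5324, 0.1436, 0.0883]
orientation: [3.063, 0.678, -0.005]
contact_force: [-2.1, -0.7, -3.3]
grip_width: 0.0492
```

```bash
python3 st.py
```

```text
F [-2.08 -0.75 -3.3 ] M [0.102 0.379 1.87 ] Mz 1.87 yaw 24.96 tilt [-0.0022 -0.0047] tcp [0.5324 0.1436 0.0883] w 0.0492 j7 -1.44 tau7 -1.757 t 23.75
```

Request:
{"op": "jog_arm", "data": {"rows": [{"xyz":[0,0,0],"delta_rot":[0,0,0.4],"fingers":0.6},{"xyz":[0,0,0],"delta_rot":[0,0,0.8],"fingers":0.6},{"xyz":[0,0,0],"delta_rot":[0,0,1.2],"fingers":0.6},{"xyz":[0,0,0],"delta_rot":[0,0,1.6],"fingers":0.6},{"xyz":[0,0,0],"delta_rot":[0,0,2],"fingers":0.6}]}}

```text
clock: 24.17
tcp_pos: [0.5323, 0.1436, 0.0883]
orientation: [3.074, 0.626, -0.005]
contact_force: [-0.7, -1.0, -3.4]
grip_width: 0.0488
```

```bash
python3 st.py;python3 kn.py L6
```

```text
F [-0.68 -1.03 -3.42] M [0.091 0.18  1.823] Mz 1.823 yaw 23.01 tilt [-0.0022 -0.005 ] tcp [0.5323 0.1436 0.0883] w 0.0488 j7 -1.47 tau7 -1.74 t 24.17
```

View pics/L6c.png

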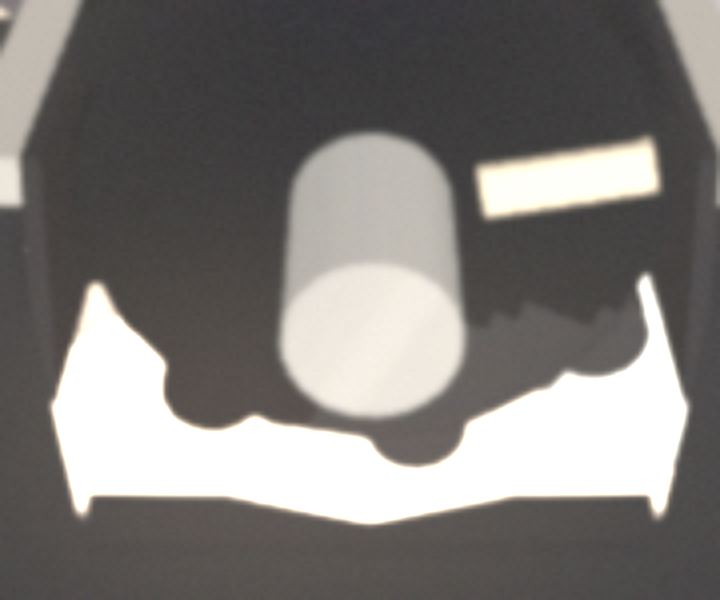

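```bash
python3 stem.py 323 333 385.1
```

```text
axis off mm [ 2.48812327 -1.05872827] ztop 0.1371119052769069 remaining rad 0.044762110762752716 res [-0.2  0.   0.2 -0. ] axis [0.53422938 0.14556009]
```

Request:
{"op": "jog_arm", "data": {"rows": [{"xyz":[0,0,0],"delta_rot":[0,0,0],"fingers":0.1},{"xyz":[0,0,0],"delta_rot":[0,0,0],"fingers":0},{"xyz":[0,0,0],"delta_rot":[0,0,0],"fingers":0},{"xyz":[0,0,0],"delta_rot":[0,0,0],"fingers":0},{"xyz":[0,0,0],"delta_rot":[0,0,0],"fingers":0}]}}

```text
clock: 24.63
tcp_pos: [0.5327, 0.1436, 0.0886]
orientation: [3.074, 0.625, -0.004]
contact_force: [-0.9, -0.4, 0.2]
grip_width: 0.0853
```

```bash
python3 st.py;python3 kn.py L7
```

```text
F [-0.91 -0.35  0.21] M [-0.009 -0.022  0.011] Mz 0.011 yaw 22.97 tilt [-0.0015 -0.0048] tcp [0.5327 0.1436 0.0886] w 0.0853 j7 -1.47 tau7 -0.008 t 24.63
```

View pics/L7c.png

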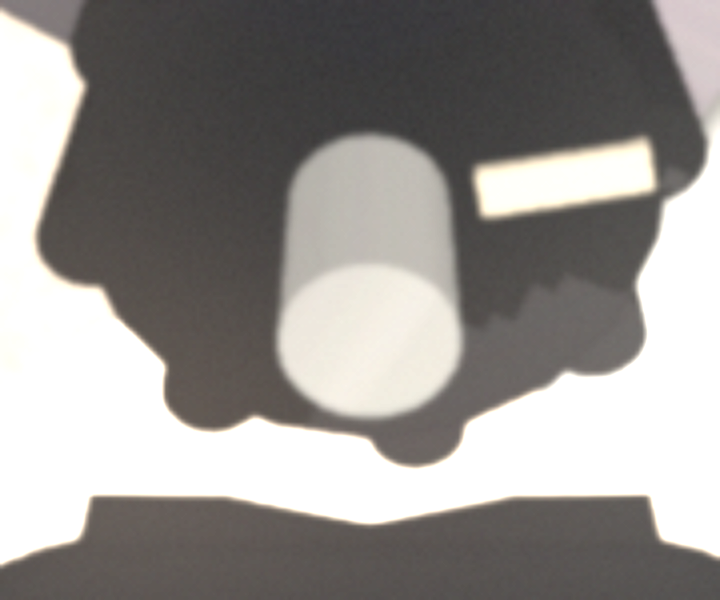

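View pics/L7.png

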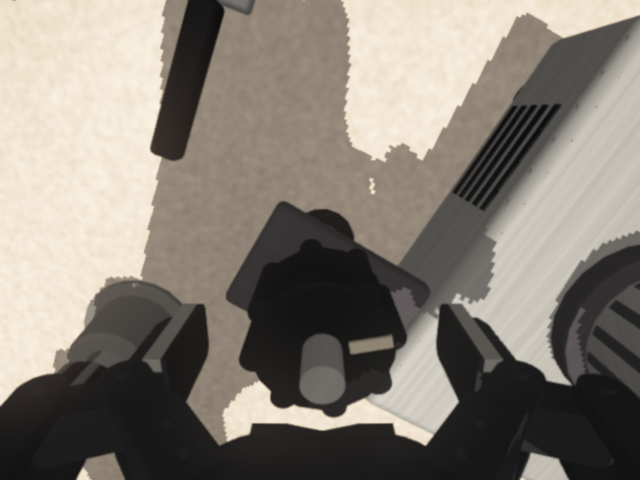

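The left foot has reached its stop. The torque jumped, the knob slipped in the pads, and the stem sits at about 17 mm. Next is the spindle.

Request:
{"op": "jog_arm", "data": {"rows": [{"xyz":[0,0,-3],"delta_rot":[0,0,0],"fingers":0},{"xyz":[0,0,-6],"delta_rot":[0,0,0],"fingers":0},{"xyz":[0,0,-9],"delta_rot":[0,0,0],"fingers":0},{"xyz":[-1.5,-3,-11],"delta_rot":[0,0,0],"fingers":0},{"xyz":[-3,-6,-11],"delta_rot":[0,0,0],"fingers":0}]}}

```text
clock: 25.1
tcp_pos: [0.485, 0.1878, 0.203]
orientation: [3.078, 0.617, 0.009]
contact_force: [0.3, 1.5, -1.1]
grip_width: 0.0854
```

```bash
python3 mw.py D spindle_head paddle_a_mid; python3 -c "
from h import *
go(.427,.229,.2,23)
snap('wrist','w20.png')"
```

```text
paddle_a_mid [ 76.3 362.9] 0.86 [0.2408 0.3556 0.008 ]
paddle_a_mid [ 95.1 175.8] 0.7 [0.4344 0.3804 0.008 ]
d cm [-3.34 -5.7  -0.11] rot [0.15 0.15 0.23] yaw now 23.2 tcp [0.4802 0.1898 0.199 ] j [-0.61  0.25  0.14  1.97 -0.04  0.92 -1.62] t 25.25
```

View pics/w20.png

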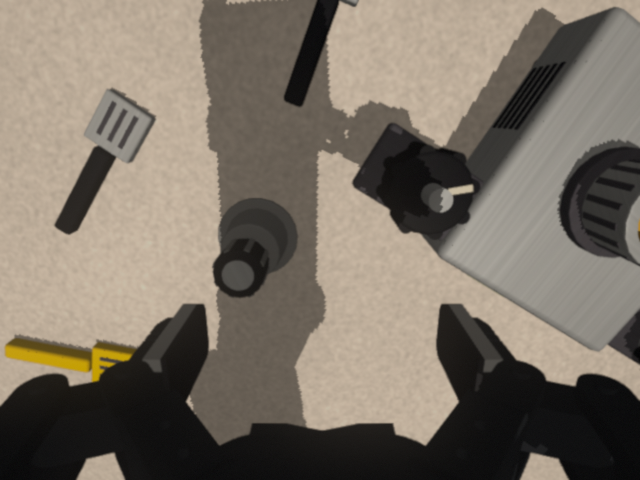

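The spindle top shows at (238,274), but the network missed it. I'll measure it by hand at the head's top plane.

```bash
python3 -c "
from h import *
i=info('wrist')
print(onz(i,[237.5,274.5],.091), onz(i,[259,238],0.0))
print('net',imaging.cut_out('wrist','spindle_head')[:1] and imaging.find_in('wrist','spindle_head'))
for d in imaging.find_in('wrist','rest'): print(d)"
```

```text
[0.43124328 0.23086623 0.091     ] [0.42941102 0.22895932 0.        ]
net [{'position': [239.0, 269.1], 'conf': 0.76}]
{'position': [261.6, 226.7], 'conf': 0.88}
{'position': [421.3, 187.6], 'conf': 0.56}
```

```bash
python3 -c "
from h import *
go(.43,.23,.15,23)"
```

```text
d cm [-3.11 -6.06  4.79] rot [ 0.26  0.22 -0.13] yaw now 22.9 tcp [0.4823 0.1865 0.198 ] j [-0.61  0.26  0.14  1.97 -0.04  0.92 -1.62] t 25.45
```

Request:
{"op": "jog_arm", "data": {"rows": [{"xyz":[-1,-2,1],"delta_rot":[0,0,0],"fingers":0},{"xyz":[-2,-4,2],"delta_rot":[0,0,0],"fingers":0},{"xyz":[-3,-5.7,3],"delta_rot":[0,0,0],"fingers":0},{"xyz":[-3,-5.7,4],"delta_rot":[0,0,0],"fingers":0},{"xyz":[-3,-5.7,4],"delta_rot":[0,0,0],"fingers":0}]}}

```text
clock: 25.87
tcp_pos: [0.4314, 0.2263, 0.1559]
orientation: [3.072, 0.622, -0.01]
contact_force: [0.1, -0.4, 0.0]
grip_width: 0.0854
```

```bash
python3 -c "
from h import *
go(.43,.23,.056,23)
snap('wrist','w21.png')"
```

```text
d cm [ 0.09 -0.45  9.99] rot [ 0.31  0.43 -0.09] yaw now 22.9 tcp [0.4314 0.2263 0.1559] j [-0.7   0.27  0.1   2.07 -0.03  0.81 -1.75] t 25.8667
```

View pics/w21.png

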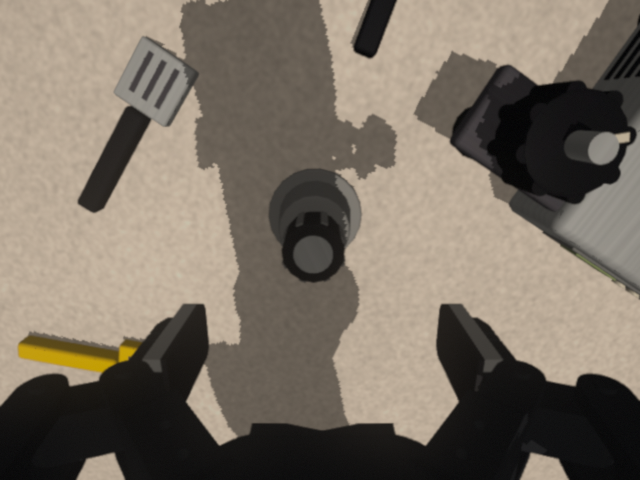

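```bash
python3 -c "
from h import *
i=info('wrist')
print(onz(i,[313,256],.091))
go(.4305,.2295,.056,23)"
```

```text
[0.42951617 0.23116486 0.091     ]
d cm [ 0.   -0.46 10.09] rot [ 0.32  0.35 -0.18] yaw now 22.8 tcp [0.4326 0.226  0.1569] j [-0.7   0.27  0.1   2.07 -0.03  0.81 -1.75] t 25.9167
```

Request:
{"op": "jog_arm", "data": {"rows": [{"xyz":[0,-0.5,2],"delta_rot":[0.3,0.3,0],"fingers":0},{"xyz":[0,-0.5,4],"delta_rot":[0.3,0.3,0],"fingers":0},{"xyz":[0,-0.5,6],"delta_rot":[0.3,0.3,0],"fingers":0},{"xyz":[0,-0.5,7.5],"delta_rot":[0.3,0.3,0],"fingers":0},{"xyz":[0,-0.5,8.5],"delta_rot":[0.3,0.3,0],"fingers":0}]}}

```text
clock: 26.33
tcp_pos: [0.4315, 0.2286, 0.0709]
orientation: [3.079, 0.617, -0.002]
contact_force: [-0.4, -0.8, -0.1]
grip_width: 0.0854
```

```bash
python3 -c "
from h import *
go(.430,.2305,.056,23); snap('wrist','w22.png')"
```

```text
d cm [-0.06 -0.24  1.49] rot [ 0.08  0.08 -0.32] yaw now 22.7 tcp [0.4315 0.2286 0.0709] j [-0.68  0.41  0.08  2.13 -0.06  0.61 -1.74] t 26.3333
```

View pics/w22.png

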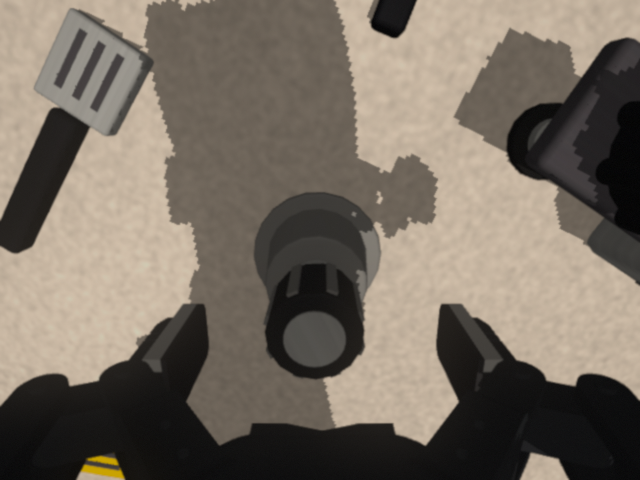

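Request:
{"op": "jog_arm", "data": {"rows": [{"xyz":[0,-0.2,0.7],"delta_rot":[0,0,0],"fingers":0},{"xyz":[0,-0.2,1.3],"delta_rot":[0,0,0],"fingers":0},{"xyz":[0,-0.2,1.4],"delta_rot":[0,0,0],"fingers":0.3},{"xyz":[0,-0.2,1.4],"delta_rot":[0,0,0],"fingers":0.5},{"xyz":[0,-0.2,1.4],"delta_rot":[0,0,0],"fingers":0.75}], "grip_force": 40}}

```text
clock: 26.8
tcp_pos: [0.4302, 0.2303, 0.0562]
orientation: [3.078, 0.618, -0.003]
contact_force: [0.5, 0.0, -0.4]
grip_width: 0.0515
```

Request:
{"op": "jog_arm", "data": {"rows": [{"xyz":[0,0,0],"delta_rot":[0,0,0],"fingers":0.75},{"xyz":[0,0,0],"delta_rot":[0,0,0],"fingers":0.75},{"xyz":[0,0,0],"delta_rot":[0,0,0],"fingers":0.75},{"xyz":[0,0,0],"delta_rot":[0,0,0],"fingers":0.75},{"xyz":[0,0,0],"delta_rot":[0,0,0],"fingers":0.75}]}}

```text
clock: 27.22
tcp_pos: [0.4306, 0.2306, 0.0568]
orientation: [3.079, 0.618, -0.002]
contact_force: [-1.5, -0.4, 6.7]
grip_width: 0.0352
```

```bash
python3 st.py; python3 -c "
from h import *
snap('wrist','w23.png')"
```

```text
F [-1.52 -0.39  6.73] M [-0.137  0.223  0.009] Mz 0.009 yaw 22.7 tilt [-0.0008 -0.0016] tcp [0.4306 0.2306 0.0568] w 0.0352 j7 -1.74 tau7 0.001 t 27.22
```

View pics/w23.png

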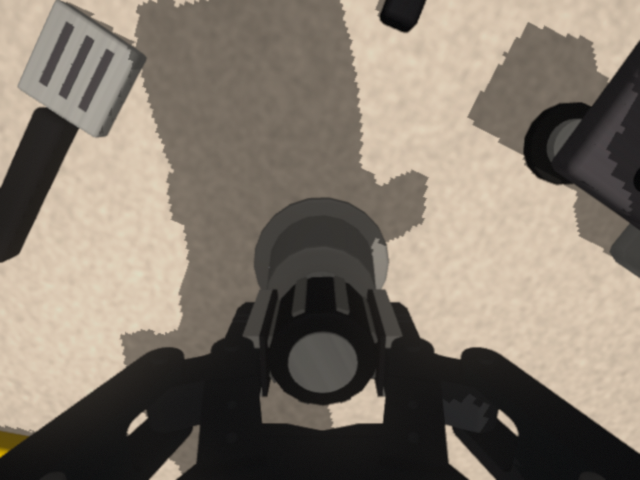

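Head gripped. I lift straight up.

Request:
{"op": "jog_arm", "data": {"rows": [{"xyz":[0,0,-2],"delta_rot":[0,0,0],"fingers":0.75},{"xyz":[0,0,-4],"delta_rot":[0,0,0],"fingers":0.75},{"xyz":[0,0,-7],"delta_rot":[0,0,0],"fingers":0.75},{"xyz":[0,0,-11],"delta_rot":[0,0,0],"fingers":0.75},{"xyz":[0,0,-15],"delta_rot":[0,0,0],"fingers":0.75}]}}

```text
clock: 27.68
tcp_pos: [0.4297, 0.2301, 0.2077]
orientation: [3.078, 0.618, -0.005]
contact_force: [0.5, 1.0, -1.1]
grip_width: 0.035
```

```bash
python3 st.py; python3 -c "
from h import *
go(.5764,.0178,.225,23);snap('wrist','w24.png')"
```

```text
F [ 0.51  0.96 -1.14] M [ 0.083 -0.086 -0.014] Mz -0.014 yaw 22.7 tilt [-0.0026 -0.0031] tcp [0.4297 0.2301 0.2077] w 0.035 j7 -1.77 tau7 0.112 t 27.68
d cm [ 5.33 25.25 -1.7 ] rot [ 0.11  0.21 -0.3 ] yaw now 22.7 tcp [0.4297 0.2301 0.2077] j [-0.71  0.2   0.11  2.02 -0.02  0.93 -1.77] t 27.6833
```

View pics/w24.png

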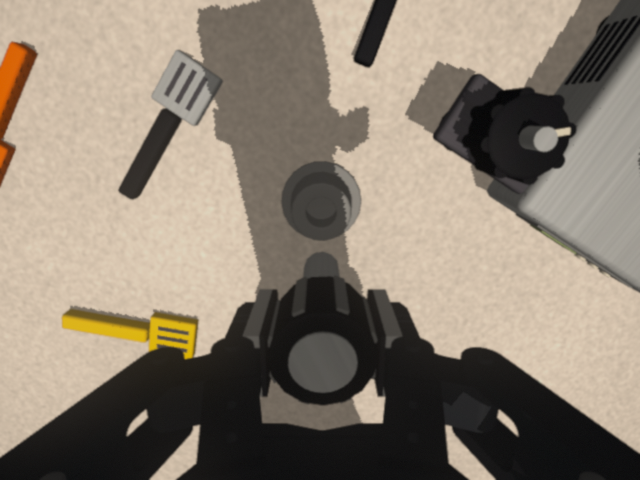

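Request:
{"op": "jog_arm", "data": {"rows": [{"xyz":[0.6,2.8,-1.2],"delta_rot":[0,0,0],"fingers":0.75},{"xyz":[1.2,5.6,-2.2],"delta_rot":[0,0,0],"fingers":0.75},{"xyz":[1.8,8.5,-2.2],"delta_rot":[0,0,0],"fingers":0.75},{"xyz":[2.4,11.5,-2.2],"delta_rot":[0,0,0],"fingers":0.75},{"xyz":[3,14.5,-2.2],"delta_rot":[0,0,0],"fingers":0.75}]}}

```text
clock: 28.15
tcp_pos: [0.5177, 0.1091, 0.2378]
orientation: [-3.077, -0.618, -0.014]
contact_force: [-0.1, 0.6, -1.0]
grip_width: 0.0349
```

Request:
{"op": "jog_arm", "data": {"rows": [{"xyz":[0.4,2.6,0],"delta_rot":[0,0,0],"fingers":0.75},{"xyz":[0.9,5.2,0],"delta_rot":[0,0,0],"fingers":0.75},{"xyz":[1.4,7.4,0],"delta_rot":[0,0,0],"fingers":0.75},{"xyz":[2,9,0],"delta_rot":[0,0,0],"fingers":0.75},{"xyz":[2.2,9.8,0],"delta_rot":[0,0,0],"fingers":0.75}]}}

```text
clock: 28.57
tcp_pos: [0.5767, 0.0246, 0.2375]
orientation: [-3.079, -0.613, -0.014]
contact_force: [0.1, 0.3, 0.2]
grip_width: 0.0351
```

```bash
python3 st.py; python3 -c "
from h import *
go(.5764,.0178,.2,23);snap('wrist','w25.png')"
```

```text
F [0.15 0.3  0.21] M [-0.016  0.02  -0.034] Mz -0.034 yaw 22.52 tilt [0.0084 0.0038] tcp [0.5767 0.0246 0.2375] w 0.0351 j7 -1.24 tau7 0.017 t 28.57
d cm [-0.33  0.62  3.74] rot [-0.02 -0.53 -0.48] yaw now 22.5 tcp [0.5767 0.0246 0.2375] j [-0.36  0.31  0.26  1.81 -0.1   1.03 -1.24] t 28.5667
```

View pics/w25.png

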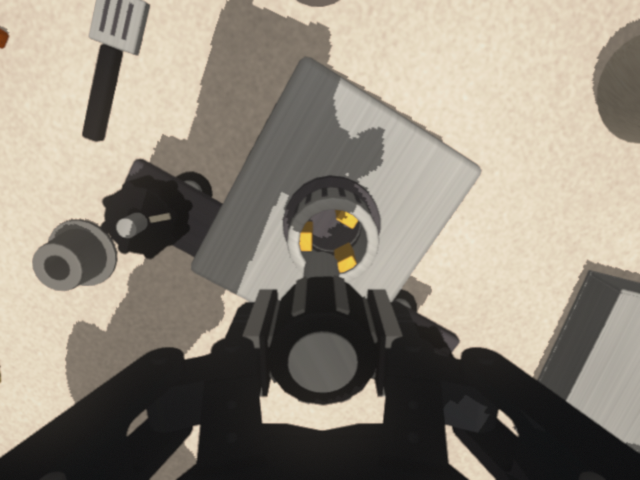

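```bash
python3 -c "
from h import *
i=info('wrist'); print(onz(i,[333,238],.138))
im=cv2.imread('pics/w25.png')[160:300,260:400]; cv2.imwrite('pics/w25c.png',cv2.resize(im,None,fx=4,fy=4))
for q in ['chuck_mouth','sleeve_grip']:
  for d in imaging.tip_of('wrist',q)[:2]: print(q,d['position'],d['conf'],onz(i,d['position'],.138 if q[0]=='c' else .13))"
```

```text
[0.57965974 0.01908021 0.138     ]
chuck_mouth [334.5, 240.4] 0.96 [0.57854113 0.01755815 0.138     ]
sleeve_grip [322.7, 336.1] 0.67 [ 0.50682488 -0.00390695  0.13      ]
```

View pics/w25c.png

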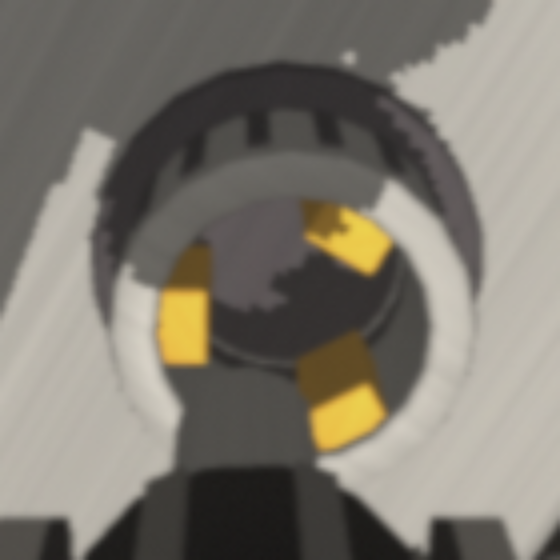

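Request:
{"op": "jog_arm", "data": {"rows": [{"xyz":[-0.2,0.3,0.5],"delta_rot":[0,-0.3,0],"fingers":0.75},{"xyz":[-0.3,0.6,1],"delta_rot":[0,-0.5,0],"fingers":0.75},{"xyz":[-0.3,0.6,2],"delta_rot":[0,-0.5,0],"fingers":0.75},{"xyz":[-0.3,0.6,3],"delta_rot":[0,-0.5,0],"fingers":0.75},{"xyz":[-0.3,0.6,3.5],"delta_rot":[0,-0.5,0],"fingers":0.75}]}}

```text
clock: 29.13
tcp_pos: [0.5739, 0.0213, 0.2002]
orientation: [-3.078, -0.618, 0.005]
contact_force: [-0.0, 0.1, -1.6]
grip_width: 0.0349
```

```bash
python3 st.py; python3 -c "
from h import *
go(.577,.0178,.137,23);snap('wrist','w26.png');im=snap('scene','s2.png')[160:310,220:400];cv2.imwrite('pics/s2c.png',cv2.resize(im,None,fx=4,fy=4))"
```

```text
F [-0.04  0.1  -1.6 ] M [ 0.003  0.043 -0.005] Mz -0.005 yaw 22.7 tilt [-0.0036  0.0015] tcp [0.5739 0.0213 0.2002] w 0.0349 j7 -1.22 tau7 -0.005 t 29.13
d cm [0.17 0.46 6.32] rot [-0.16  0.16 -0.3 ] yaw now 22.7 tcp [0.5739 0.0213 0.2002] j [-0.35  0.35  0.26  1.85 -0.11  0.96 -1.22] t 29.1333
```

View pics/w26.png

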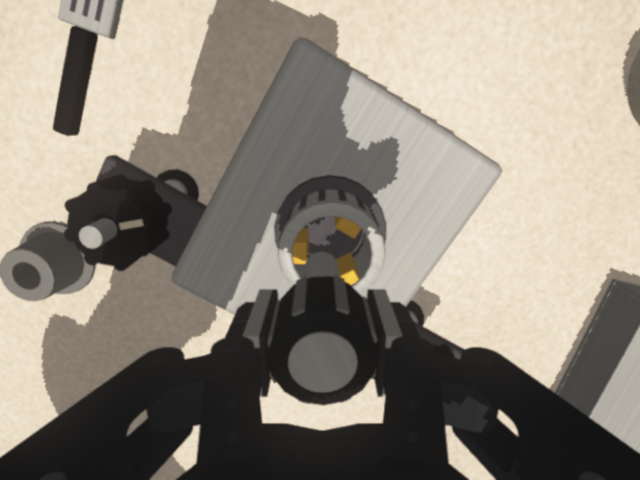

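View pics/s2c.png

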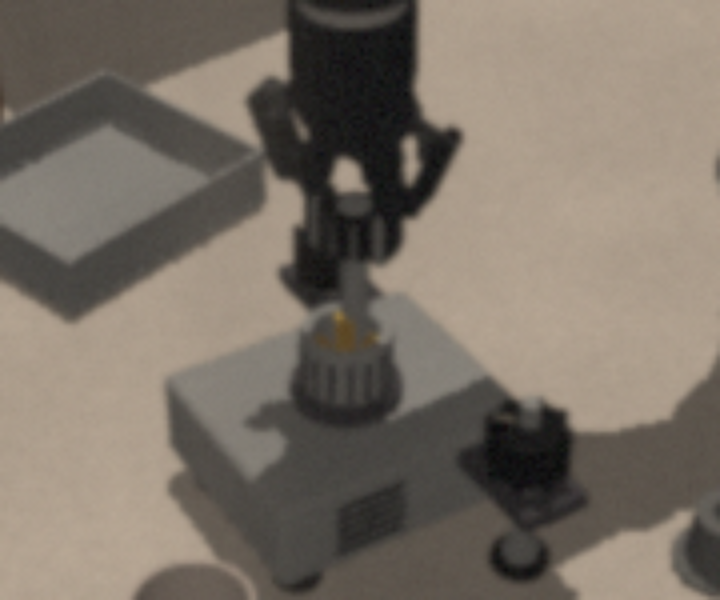

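Request:
{"op": "jog_arm", "data": {"rows": [{"xyz":[0.1,0.3,0],"delta_rot":[-0.2,0.2,0],"fingers":0.75},{"xyz":[0.2,0.5,0],"delta_rot":[-0.2,0.2,0],"fingers":0.75},{"xyz":[0.2,0.5,0],"delta_rot":[-0.2,0.2,0],"fingers":0.75},{"xyz":[0.2,0.5,0],"delta_rot":[-0.2,0.2,0],"fingers":0.75},{"xyz":[0.2,0.5,0],"delta_rot":[-0.2,0.2,0],"fingers":0.75}]}}

```text
clock: 29.65
tcp_pos: [0.5779, 0.0172, 0.2009]
orientation: [3.08, 0.618, 0.002]
contact_force: [-0.4, 0.6, -1.3]
grip_width: 0.0352
```

```bash
python3 -c "
from h import *
go(.577,.0178,.137,23);im=snap('wrist','w27.png')[180:320,260:400];cv2.imwrite('pics/w27c.png',cv2.resize(im,None,fx=4,fy=4))"
```

```text
d cm [-0.07 -0.09  6.39] rot [ 0.05 -0.05 -0.32] yaw now 22.7 tcp [0.5779 0.0172 0.2009] j [-0.34  0.35  0.26  1.84 -0.11  0.96 -1.21] t 29.65
```

View pics/w27c.png

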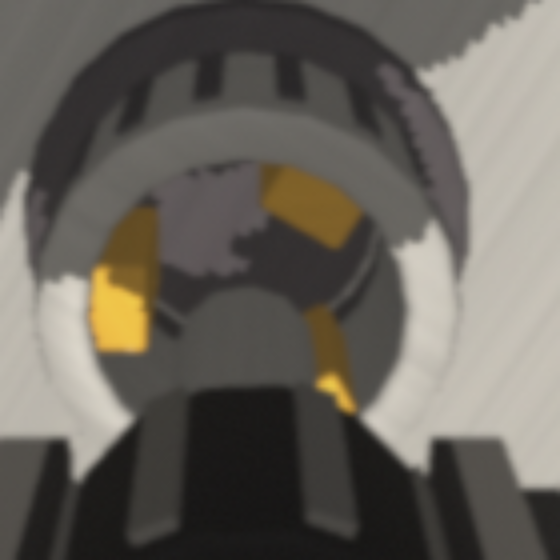

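Request:
{"op": "jog_arm", "data": {"rows": [{"xyz":[-0.05,0,0.8],"delta_rot":[0,0,0],"fingers":0.75},{"xyz":[-0.05,0,1.6],"delta_rot":[0,0,0],"fingers":0.75},{"xyz":[-0.05,0,2.4],"delta_rot":[0,0,0],"fingers":0.75},{"xyz":[-0.05,0,3.2],"delta_rot":[0,0,0],"fingers":0.75},{"xyz":[-0.05,0,4],"delta_rot":[0,0,0],"fingers":0.75}]}}

```text
clock: 30.12
tcp_pos: [0.5771, 0.0171, 0.1596]
orientation: [3.08, 0.618, -0.0]
contact_force: [-0.0, -1.1, -1.1]
grip_width: 0.035
```

```bash
python3 st.py; python3 -c "
from h import *
go(.577,.0178,.1358,23);im=snap('wrist','w28.png')[180:320,260:400];cv2.imwrite('pics/w28c.png',cv2.resize(im,None,fx=4,fy=4))"
```

```text
F [-0.03 -1.1  -1.09] M [ 0.014 -0.026 -0.035] Mz -0.035 yaw 22.69 tilt [ 0.0001 -0.0006] tcp [0.5771 0.0171 0.1596] w 0.035 j7 -1.2 tau7 -0.047 t 30.12
d cm [ 0.02 -0.07  2.38] rot [ 0.03  0.01 -0.31] yaw now 22.7 tcp [0.5771 0.0171 0.1596] j [-0.33  0.4   0.25  1.88 -0.12  0.88 -1.2 ] t 30.1167
```

View pics/w28c.png

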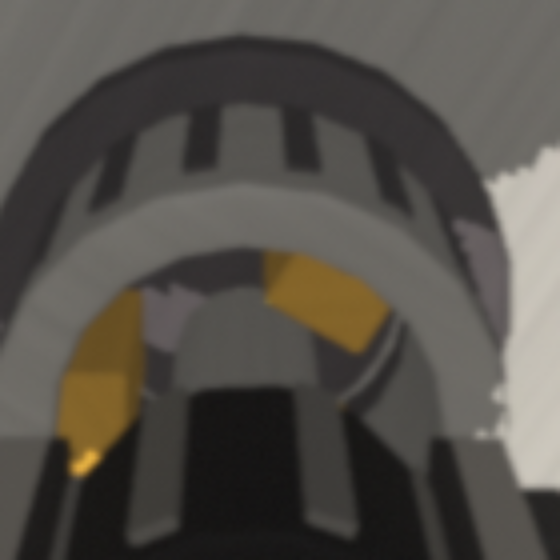

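Request:
{"op": "jog_arm", "data": {"rows": [{"xyz":[0,0,0.5],"delta_rot":[0,0,0],"fingers":0.75},{"xyz":[0,0,1],"delta_rot":[0,0,0],"fingers":0.75},{"xyz":[0,0,1.5],"delta_rot":[0,0,0],"fingers":0.75},{"xyz":[0,0,1.8],"delta_rot":[0,0,0],"fingers":0.75},{"xyz":[0,0,2.1],"delta_rot":[0,0,0],"fingers":0.75}]}}

```text
clock: 30.58
tcp_pos: [0.5762, 0.017, 0.1369]
orientation: [3.08, 0.618, -0.004]
contact_force: [-6.1, 0.1, 26.4]
grip_width: 0.0348
```

```bash
python3 st.py
```

```text
F [-6.09  0.1  26.4 ] M [-0.014  1.406  0.041] Mz 0.041 yaw 22.7 tilt [-0.0023 -0.001 ] tcp [0.5762 0.017  0.1369] w 0.0348 j7 -1.19 tau7 -0.019 t 30.58
```

Request:
{"op": "jog_arm", "data": {"rows": [{"xyz":[0,0,0.05],"delta_rot":[0,0,0],"fingers":0.75},{"xyz":[0,0,0.1],"delta_rot":[0,0,0],"fingers":0.75},{"xyz":[0,0,0.15],"delta_rot":[0,0,0],"fingers":0.75},{"xyz":[0,0,0.2],"delta_rot":[0,0,0],"fingers":0.75},{"xyz":[0,0,0.25],"delta_rot":[0,0,0],"fingers":0.75}]}}

```text
clock: 31.0
tcp_pos: [0.5763, 0.017, 0.137]
orientation: [-3.08, -0.618, 0.003]
contact_force: [-10.6, -0.9, 25.3]
grip_width: 0.0349
```

```bash
python3 st.py
```

```text
F [-10.64  -0.87  25.29] M [0.025 2.271 0.044] Mz 0.044 yaw 22.68 tilt [-0.0019  0.    ] tcp [0.5763 0.017  0.137 ] w 0.0349 j7 -1.19 tau7 -0.027 t 31.0
```

Request:
{"op": "jog_arm", "data": {"rows": [{"xyz":[0,0,0],"delta_rot":[0,0,0],"fingers":0.4},{"xyz":[0,0,0],"delta_rot":[0,0,0],"fingers":0.2},{"xyz":[0,0,0],"delta_rot":[0,0,0],"fingers":0},{"xyz":[0,0,0],"delta_rot":[0,0,0],"fingers":0},{"xyz":[0,0,0],"delta_rot":[0,0,0],"fingers":0}]}}

```text
clock: 31.42
tcp_pos: [0.5762, 0.0171, 0.1367]
orientation: [-3.08, -0.618, 0.003]
contact_force: [0.6, 0.6, -0.3]
grip_width: 0.0853
```

Request:
{"op": "jog_arm", "data": {"rows": [{"xyz":[0,0,-2],"delta_rot":[0,0,0],"fingers":0},{"xyz":[0,0,-4],"delta_rot":[0,0,0],"fingers":0},{"xyz":[0,0,-6],"delta_rot":[0,0,0],"fingers":0},{"xyz":[0,0,-6.5],"delta_rot":[0,0,-7],"fingers":0},{"xyz":[0,0,-6.5],"delta_rot":[0,0,-14],"fingers":0}]}}

```text
clock: 31.83
tcp_pos: [0.5776, 0.0172, 0.2036]
orientation: [2.979, 0.997, 0.002]
contact_force: [-0.2, -0.4, -0.4]
grip_width: 0.0853
```

```bash
python3 st.py; python3 -c "
from h import *
snap('wrist','w29.png');im=snap('scene','s3.png')[160:310,220:400];cv2.imwrite('pics/s3c.png',cv2.resize(im,None,fx=4,fy=4))"
```

```text
F [-0.21 -0.45 -0.37] M [0.007 0.008 0.031] Mz 0.031 yaw 37.0 tilt [0.0013 0.0002] tcp [0.5776 0.0172 0.2036] w 0.0853 j7 -0.98 tau7 -2.07 t 31.83
```

View pics/w29.png

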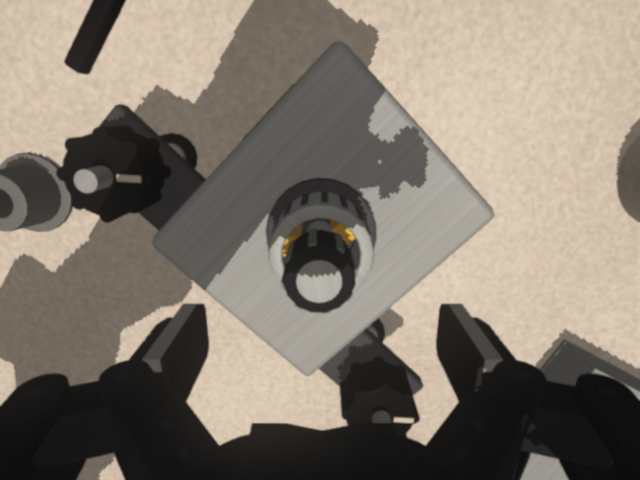

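View pics/s3c.png

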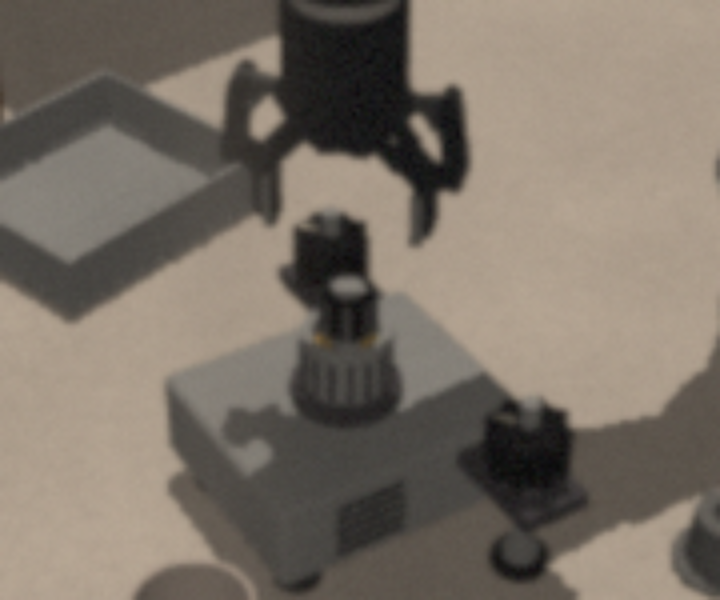

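```bash
python3 -c "
from h import *
i=info('wrist')
for z in (.168,.17,.172,.176): print(z,onz(i,[319.5,283],z), proj(i,[.577,.0178,z]))
go(.577,.0178,.19,120)"
```

```text
0.168 [0.57314498 0.01732298 0.168     ] [323.4612121  276.58235838]
0.17 [0.57386508 0.01783862 0.17      ] [323.46880743 278.21901461]
0.172 [0.57458519 0.01835426 0.172     ] [323.47655578 279.88900804]
0.176 [0.5760254  0.01938554 0.176     ] [323.49253026 283.33313567]
d cm [ 0.09 -0.03  1.19] rot [-1.000e-01  1.000e-02 -8.325e+01] yaw now 36.8 tcp [0.5765 0.017  0.2019] j [-0.3   0.35  0.21  1.84 -0.09  0.97 -0.99] t 31.9333
```

Request:
{"op": "jog_arm", "data": {"rows": [{"xyz":[0,0,0],"delta_rot":[0,0,-7],"fingers":0},{"xyz":[0,0,0],"delta_rot":[0,0,-14],"fingers":0},{"xyz":[0,0,0],"delta_rot":[0,0,-21],"fingers":0},{"xyz":[0,0,0],"delta_rot":[0,0,-28],"fingers":0},{"xyz":[0,0,0],"delta_rot":[0,0,-35],"fingers":0}]}}

```text
clock: 32.35
tcp_pos: [0.5761, 0.017, 0.2011]
orientation: [-2.543, -1.842, 0.004]
contact_force: [-0.8, 0.0, 0.7]
grip_width: 0.085
```

Request:
{"op": "jog_arm", "data": {"rows": [{"xyz":[0,0,0],"delta_rot":[0,0,-7],"fingers":0},{"xyz":[0,0,0],"delta_rot":[0,0,-14],"fingers":0},{"xyz":[0,0,0],"delta_rot":[0,0,-21],"fingers":0},{"xyz":[0,0,0],"delta_rot":[0,0,-28],"fingers":0},{"xyz":[0,0,0],"delta_rot":[0,0,-35],"fingers":0}]}}

```text
clock: 32.77
tcp_pos: [0.5757, 0.0169, 0.2004]
orientation: [-1.868, -2.522, 0.004]
contact_force: [-0.4, -0.6, 0.2]
grip_width: 0.0855
```

Request:
{"op": "jog_arm", "data": {"rows": [{"xyz":[0,0,0],"delta_rot":[0,0,-7],"fingers":0},{"xyz":[0,0,0],"delta_rot":[0,0,-14],"fingers":0},{"xyz":[0,0,0],"delta_rot":[0,0,-21],"fingers":0},{"xyz":[0,0,0],"delta_rot":[0,0,-28],"fingers":0},{"xyz":[0,0,0],"delta_rot":[0,0,-35],"fingers":0}]}}

```text
clock: 33.18
tcp_pos: [0.5753, 0.0169, 0.1995]
orientation: [-1.02, -2.965, 0.003]
contact_force: [0.4, -0.5, -0.1]
grip_width: 0.0852
```

```bash
python3 -c "
from h import *
go(.577,.0178,.106,150); snap('wrist','w30.png')"
```

```text
d cm [-0.12  0.21  9.35] rot [-0.19 -0.28 -7.98] yaw now 142.0 tcp [0.5753 0.0169 0.1995] j [-0.02  0.36 -0.15  1.82  0.06  0.98  0.71] t 33.1833
```

View pics/w30.png

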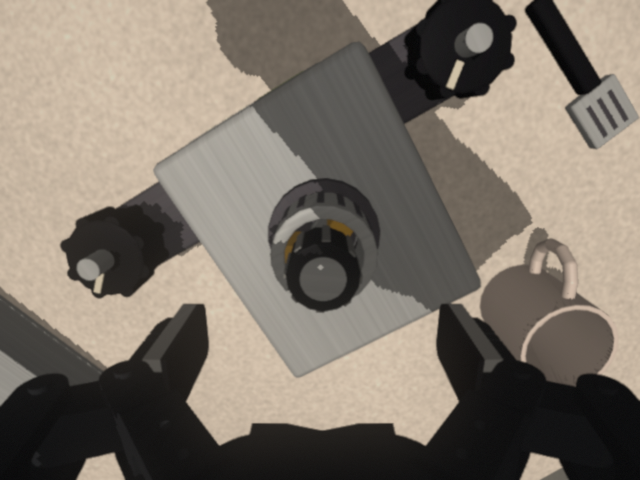

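```bash
python3 -c "
from h import *
i=info('wrist')
for z in (.166,.168,.17,.172): print(z,onz(i,[324,279],z))"
```

```text
0.166 [0.57718605 0.01804995 0.166     ]
0.168 [0.57651197 0.01856397 0.168     ]
0.17 [0.57583789 0.01907799 0.17      ]
0.172 [0.57516381 0.019592   0.172     ]
```

Both views agree on a head top of about 0.171 m, so the spindle is seated. Next I lower onto the sleeve.

Request:
{"op": "jog_arm", "data": {"rows": [{"xyz":[-0.1,0.2,1.5],"delta_rot":[-0.2,-0.3,-4],"fingers":0},{"xyz":[-0.1,0.2,3],"delta_rot":[-0.2,-0.3,-8],"fingers":0},{"xyz":[-0.1,0.2,4.5],"delta_rot":[-0.2,-0.3,-8],"fingers":0},{"xyz":[-0.1,0.2,6],"delta_rot":[-0.2,-0.3,-8],"fingers":0},{"xyz":[-0.1,0.2,7],"delta_rot":[-0.2,-0.3,-8],"fingers":0}]}}

```text
clock: 33.65
tcp_pos: [0.5759, 0.0175, 0.1275]
orientation: [-0.81, -3.033, 0.001]
contact_force: [0.2, -0.5, -0.6]
grip_width: 0.0854
```

```bash
python3 -c "
from h import *
go(.577,.0178,.106,150); snap('wrist','w31.png')"
```

```text
d cm [-0.08  0.08  2.15] rot [-0.08 -0.09  0.1 ] yaw now 150.1 tcp [0.5759 0.0175 0.1275] j [-0.    0.44 -0.17  1.88  0.1   0.83  0.82] t 33.65
```

View pics/w31.png

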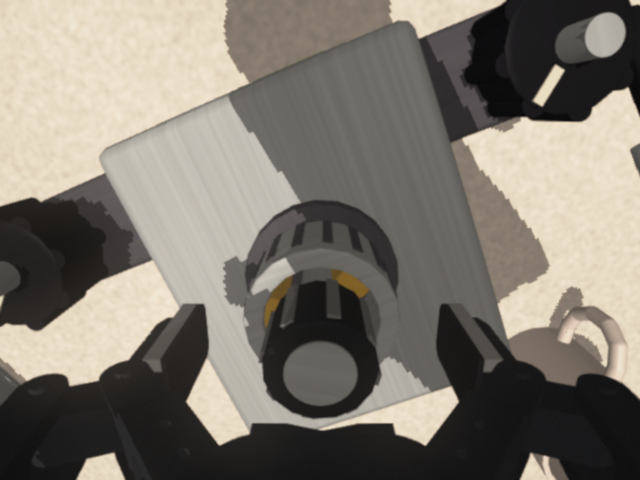

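Request:
{"op": "jog_arm", "data": {"rows": [{"xyz":[-0.1,0.1,0.7],"delta_rot":[0,0,0],"fingers":0},{"xyz":[-0.1,0.1,1.4],"delta_rot":[0,0,0],"fingers":0},{"xyz":[-0.1,0.1,2],"delta_rot":[0,0,0],"fingers":0},{"xyz":[-0.1,0.1,2.1],"delta_rot":[0,0,0],"fingers":0.2},{"xyz":[-0.1,0.1,2.1],"delta_rot":[0,0,0],"fingers":0.5}], "grip_force": 100}}

```text
clock: 34.12
tcp_pos: [0.5761, 0.0178, 0.1048]
orientation: [-0.808, -3.031, 0.003]
contact_force: [0.3, 1.2, -0.2]
grip_width: 0.0639
```

Request:
{"op": "jog_arm", "data": {"rows": [{"xyz":[0,0,0],"delta_rot":[0,0,0],"fingers":0.5},{"xyz":[0,0,0],"delta_rot":[0,0,0],"fingers":0.5},{"xyz":[0,0,0],"delta_rot":[0,0,0],"fingers":0.5},{"xyz":[0,0,0],"delta_rot":[0,0,0],"fingers":0.5},{"xyz":[0,0,0],"delta_rot":[0,0,0],"fingers":0.5}]}}

```text
clock: 34.53
tcp_pos: [0.5759, 0.017, 0.1058]
orientation: [-0.809, -3.031, 0.005]
contact_force: [-3.0, -2.4, 6.3]
grip_width: 0.0567
```

```bash
python3 st.py; python3 -c "
from h import *
snap('wrist','w32.png')"
```

```text
F [-3.01 -2.36  6.33] M [-0.479  0.755  0.129] Mz 0.129 yaw 150.12 tilt [-0.0052 -0.0017] tcp [0.5759 0.017  0.1058] w 0.0567 j7 0.82 tau7 -0.129 t 34.53
```

View pics/w32.png

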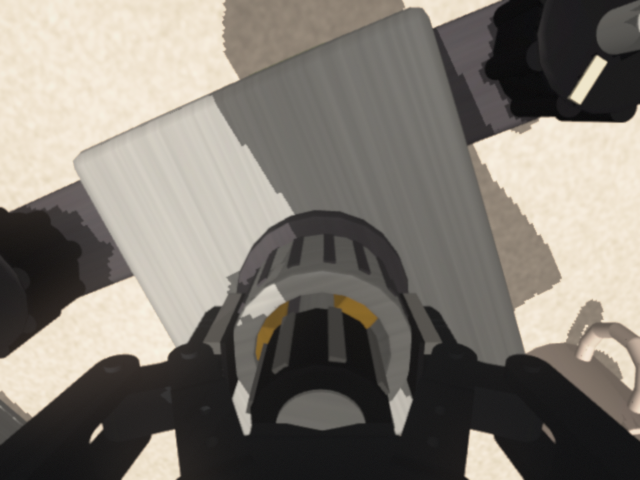

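Request:
{"op": "jog_arm", "data": {"rows": [{"xyz":[0,0,0],"delta_rot":[0,0,4],"fingers":0.5},{"xyz":[0,0,0],"delta_rot":[0,0,9],"fingers":0.5},{"xyz":[0,0,0],"delta_rot":[0,0,14],"fingers":0.5},{"xyz":[0,0,0],"delta_rot":[0,0,19],"fingers":0.5},{"xyz":[0,0,0],"delta_rot":[0,0,24],"fingers":0.5}]}}

```text
clock: 35.0
tcp_pos: [0.576, 0.0171, 0.1058]
orientation: [-1.426, -2.795, 0.006]
contact_force: [0.6, -1.2, -3.6]
grip_width: 0.0571
```

```bash
python3 st.py; python3 -c "
from h import *
snap('wrist','w33.png')"
```

```text
F [ 0.61 -1.17 -3.6 ] M [ 0.105 -0.151  0.501] Mz 0.501 yaw 125.94 tilt [-0.0047 -0.0017] tcp [0.576  0.0171 0.1058] w 0.0571 j7 0.45 tau7 0.677 t 35.0
```

View pics/w33.png

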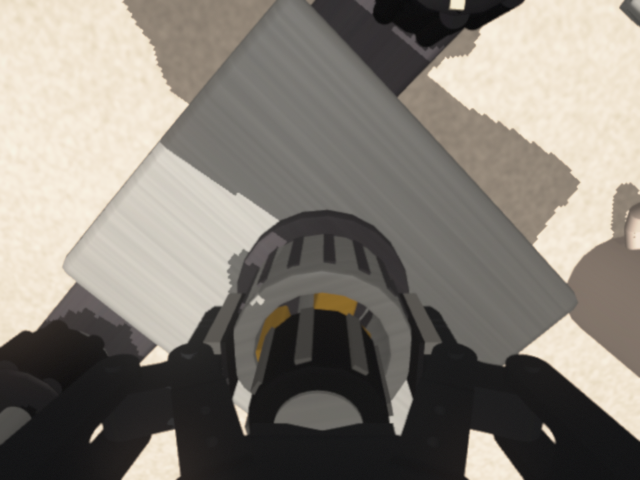

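Friction 0.50 N·m, and the sleeve turns with the gripper. I keep going.

Request:
{"op": "jog_arm", "data": {"rows": [{"xyz":[0,0,0],"delta_rot":[0,0,5],"fingers":0.5},{"xyz":[0,0,0],"delta_rot":[0,0,10],"fingers":0.5},{"xyz":[0,0,0],"delta_rot":[0,0,15],"fingers":0.5},{"xyz":[0,0,0],"delta_rot":[0,0,20],"fingers":0.5},{"xyz":[0,0,0],"delta_rot":[0,0,25],"fingers":0.5}]}}

```text
clock: 35.47
tcp_pos: [0.576, 0.0172, 0.1058]
orientation: [-2.006, -2.415, 0.007]
contact_force: [0.8, -0.8, -4.8]
grip_width: 0.0571
```

```bash
python3 st.py
```

```text
F [ 0.81 -0.79 -4.85] M [ 0.185 -0.275  0.482] Mz 0.482 yaw 100.56 tilt [-0.0044 -0.0018] tcp [0.576  0.0172 0.1058] w 0.0571 j7 0.07 tau7 0.67 t 35.47
```

Request:
{"op": "jog_arm", "data": {"rows": [{"xyz":[0,0,0],"delta_rot":[0,0,5],"fingers":0.5},{"xyz":[0,0,0],"delta_rot":[0,0,10],"fingers":0.5},{"xyz":[0,0,0],"delta_rot":[0,0,15],"fingers":0.5},{"xyz":[0,0,0],"delta_rot":[0,0,20],"fingers":0.5},{"xyz":[0,0,0],"delta_rot":[0,0,25],"fingers":0.5}]}}

```text
clock: 35.88
tcp_pos: [0.5762, 0.0172, 0.1058]
orientation: [-2.484, -1.922, 0.007]
contact_force: [0.5, -1.5, -4.2]
grip_width: 0.0566
```

```bash
python3 st.py
```

```text
F [ 0.5  -1.46 -4.17] M [ 0.219 -0.171  0.539] Mz 0.539 yaw 75.48 tilt [-0.0039 -0.0019] tcp [0.5762 0.0172 0.1058] w 0.0566 j7 -0.31 tau7 0.66 t 35.88
```

Request:
{"op": "jog_arm", "data": {"rows": [{"xyz":[0,0,0],"delta_rot":[0,0,3],"fingers":0.5},{"xyz":[0,0,0],"delta_rot":[0,0,6],"fingers":0.5},{"xyz":[0,0,0],"delta_rot":[0,0,9],"fingers":0.5},{"xyz":[0,0,0],"delta_rot":[0,0,12],"fingers":0.5},{"xyz":[0,0,0],"delta_rot":[0,0,15],"fingers":0.5}]}}

```text
clock: 36.3
tcp_pos: [0.5762, 0.0172, 0.1058]
orientation: [-2.714, -1.583, 0.007]
contact_force: [1.5, -2.0, -4.3]
grip_width: 0.0567
```

```bash
python3 st.py; python3 -c "
from h import *
snap('wrist','w34.png')"
```

```text
F [ 1.53 -1.98 -4.27] M [ 0.349 -0.125  0.536] Mz 0.536 yaw 60.5 tilt [-0.0037 -0.002 ] tcp [0.5762 0.0172 0.1058] w 0.0567 j7 -0.53 tau7 0.19 t 36.3
```

View pics/w34.png

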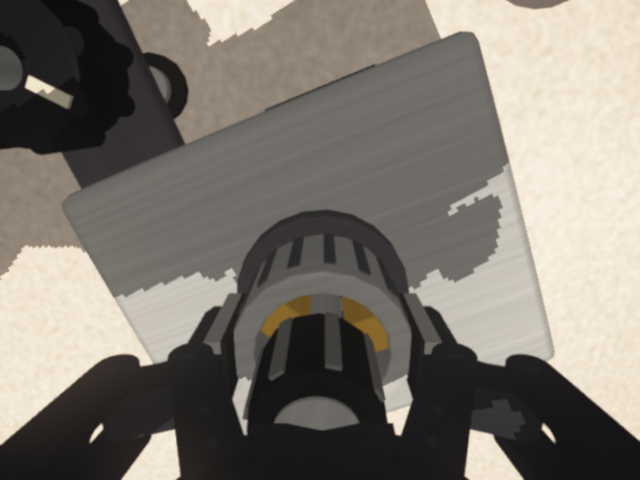

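Request:
{"op": "jog_arm", "data": {"rows": [{"xyz":[0,0,0],"delta_rot":[0,0,3],"fingers":0.5},{"xyz":[0,0,0],"delta_rot":[0,0,6],"fingers":0.5},{"xyz":[0,0,0],"delta_rot":[0,0,9],"fingers":0.5},{"xyz":[0,0,0],"delta_rot":[0,0,12],"fingers":0.5},{"xyz":[0,0,0],"delta_rot":[0,0,15],"fingers":0.5}]}}

```text
clock: 36.77
tcp_pos: [0.5763, 0.0172, 0.1058]
orientation: [2.898, 1.211, -0.006]
contact_force: [1.5, -2.2, -3.9]
grip_width: 0.0568
```

```bash
python3 st.py
```

```text
F [ 1.48 -2.16 -3.91] M [ 0.518 -0.157  0.579] Mz 0.579 yaw 45.35 tilt [-0.0036 -0.0019] tcp [0.5763 0.0172 0.1058] w 0.0568 j7 -0.75 tau7 0.146 t 36.77
```

Request:
{"op": "jog_arm", "data": {"rows": [{"xyz":[0,0,0],"delta_rot":[0,0,2],"fingers":0.5},{"xyz":[0,0,0],"delta_rot":[0,0,4],"fingers":0.5},{"xyz":[0,0,0],"delta_rot":[0,0,6],"fingers":0.5},{"xyz":[0,0,0],"delta_rot":[0,0,8],"fingers":0.5},{"xyz":[0,0,0],"delta_rot":[0,0,10],"fingers":0.5}], "grip_force": 120}}

```text
clock: 37.18
tcp_pos: [0.5763, 0.0171, 0.1059]
orientation: [2.992, 0.956, -0.006]
contact_force: [0.2, -3.0, -3.7]
grip_width: 0.0563
```

```bash
python3 st.py
```

```text
F [ 0.24 -2.97 -3.75] M [ 0.544 -0.034  0.675] Mz 0.675 yaw 35.45 tilt [-0.0035 -0.0018] tcp [0.5763 0.0171 0.1059] w 0.0563 j7 -0.9 tau7 -0.169 t 37.18
```

Request:
{"op": "jog_arm", "data": {"rows": [{"xyz":[0,0,0],"delta_rot":[0,0,2],"fingers":0.5},{"xyz":[0,0,0],"delta_rot":[0,0,4],"fingers":0.5},{"xyz":[0,0,0],"delta_rot":[0,0,6],"fingers":0.5},{"xyz":[0,0,0],"delta_rot":[0,0,8],"fingers":0.5},{"xyz":[0,0,0],"delta_rot":[0,0,10],"fingers":0.5}]}}

```text
clock: 37.6
tcp_pos: [0.5763, 0.0171, 0.1059]
orientation: [3.063, 0.695, -0.006]
contact_force: [1.0, -2.9, -4.3]
grip_width: 0.0568
```

```bash
python3 st.py
```

```text
F [ 0.95 -2.92 -4.31] M [ 0.645 -0.181  0.742] Mz 0.742 yaw 25.58 tilt [-0.0033 -0.0017] tcp [0.5763 0.0171 0.1059] w 0.0568 j7 -1.04 tau7 -0.261 t 37.6
```

Request:
{"op": "jog_arm", "data": {"rows": [{"xyz":[0,0,0],"delta_rot":[0,0,2],"fingers":0.5},{"xyz":[0,0,0],"delta_rot":[0,0,4],"fingers":0.5},{"xyz":[0,0,0],"delta_rot":[0,0,6],"fingers":0.5},{"xyz":[0,0,0],"delta_rot":[0,0,8],"fingers":0.5},{"xyz":[0,0,0],"delta_rot":[0,0,10],"fingers":0.5}]}}

```text
clock: 38.02
tcp_pos: [0.5764, 0.0171, 0.1059]
orientation: [3.111, 0.429, -0.005]
contact_force: [-0.0, -2.8, -4.0]
grip_width: 0.0565
```

```bash
python3 st.py; python3 -c "
from h import *
im=snap('wrist','w35.png')[200:450,200:440];cv2.imwrite('pics/w35c.png',cv2.convertScaleAbs(cv2.resize(im,None,fx=2.4,fy=2.4),alpha=1.5))"
```

```text
F [-0.02 -2.82 -3.99] M [ 0.753 -0.27   0.837] Mz 0.837 yaw 15.71 tilt [-0.003  -0.0016] tcp [0.5764 0.0171 0.1059] w 0.0565 j7 -1.18 tau7 -0.394 t 38.02
```

View pics/w35c.png

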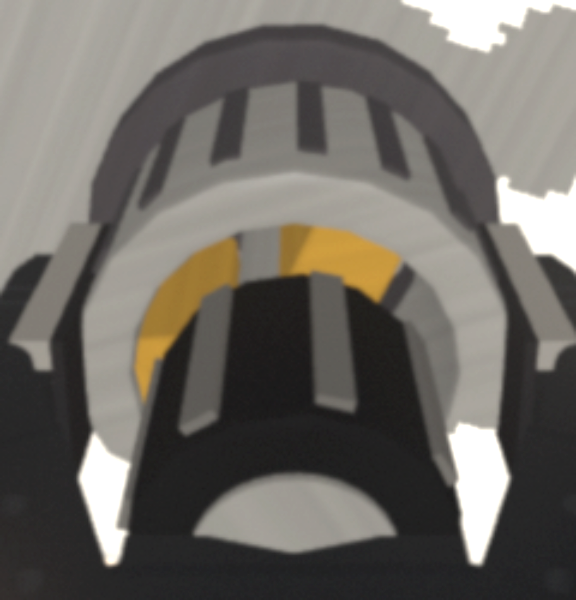

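The sleeve has turned 2.35 rad with no slip, and the torque has been rising since about 1.8 rad, so the jaws are clamped. I release and go up.

Request:
{"op": "jog_arm", "data": {"rows": [{"xyz":[0,0,0],"delta_rot":[0,0,0],"fingers":0.2},{"xyz":[0,0,0],"delta_rot":[0,0,0],"fingers":0},{"xyz":[0,0,0],"delta_rot":[0,0,0],"fingers":0},{"xyz":[0,0,0],"delta_rot":[0,0,0],"fingers":0},{"xyz":[0,0,-1],"delta_rot":[0,0,0],"fingers":0}]}}

```text
clock: 38.48
tcp_pos: [0.5754, 0.0173, 0.115]
orientation: [3.111, 0.427, -0.009]
contact_force: [-0.3, -0.6, -0.3]
grip_width: 0.0857
```

Request:
{"op": "jog_arm", "data": {"rows": [{"xyz":[0,0,-3],"delta_rot":[0,0,0],"fingers":0},{"xyz":[0,0,-6],"delta_rot":[0,0,0],"fingers":0},{"xyz":[0,0,-9],"delta_rot":[0,0,0],"fingers":0},{"xyz":[-2,-2,-12],"delta_rot":[0,0,0],"fingers":0},{"xyz":[-4,-5,-14],"delta_rot":[0,0,0],"fingers":0}]}}

```text
clock: 38.9
tcp_pos: [0.5259, 0.0523, 0.259]
orientation: [3.111, 0.418, -0.001]
contact_force: [0.3, 0.6, 0.3]
grip_width: 0.0854
```

```bash
python3 st.py; python3 -c "
from h import *
snap('wrist','w36.png');snap('top','t2.png')"; python3 m.py | grep -v pan; python3 mw.py E paddle_a_mid knob_left_grip
```

```text
F [0.29 0.63 0.26] M [ 0.086 -0.037 -0.011] Mz -0.011 yaw 15.3 tilt [-0.0006 -0.0024] tcp [0.5259 0.0523 0.259 ] w 0.0854 j7 -1.4 tau7 1.773 t 38.9
knob_left_grip top [286.8 236.3] 0.49 onz [0.5354 0.143  0.105 ]
knob_left_grip scene [354.2 268.7] 0.65 onz [0.5276 0.1459 0.105 ]
   tri [0.532  0.1462 0.1079] 1.14
chuck_mouth top [327.9 226.3] 0.95 onz [0.567  0.0128 0.138 ]
chuck_mouth scene [308.5 240.8] 0.58 onz [0.5708 0.0188 0.138 ]
   tri [0.5668 0.0133 0.1328] 0.19
spindle_head top [327.8 223.6] 0.58 onz [0.5807 0.0132 0.076 ]
spindle_head top [287.5 238.4] 0.42 onz [0.5304 0.1425 0.076 ]
spindle_head scene [304.  233.4] 0.52 onz [ 0.5082 -0.0772  0.076 ]
   tri [0.5762 0.011  0.1595] 0.9
paddle_a_mid top [208.9 216.2] 0.85 onz [0.6041 0.4109 0.008 ]
paddle_a_mid top [176.5 278.8] 0.84 onz [0.3936 0.5123 0.008 ]
paddle_a_mid top [153.1 225.1] 0.67 onz [0.571  0.5953 0.008 ]
paddle_a_mid top [223.2 269.9] 0.6 onz [0.4257 0.3585 0.008 ]
paddle_a_mid top [221.5 327.5] 0.56 onz [0.2354 0.3588 0.008 ]
paddle_a_mid scene [441.1 324.8] 0.94 onz [0.4257 0.3591 0.008 ]
paddle_a_mid scene [504.4 358.2] 0.94 onz [0.3949 0.5193 0.008 ]
paddle_a_mid scene [488.3 429.2] 0.94 onz [0.5774 0.5987 0.008 ]
paddle_a_mid scene [485.2 291. ] 0.64 onz [0.237  0.3594 0.008 ]
paddle_a_mid scene [404.3 381.7] 0.62 onz [0.6218 0.4121 0.008 ]
   tri [ 0.61    0.4082 -0.007 ] 1.69
   tri [0.3917 0.5167 0.003 ] 0.99
   tri [ 0.5718  0.5973 -0.    ] 0.09
   tri [0.5547 0.5007 0.3065] 3.72
   tri [0.4255 0.3588 0.0077] 0.08
   tri [0.2354 0.3589 0.0066] 0.06
   tri [ 0.5225 -0.3681 -0.0013] 1.09
foot_left_pad scene [400.4 297.9] 0.66 onz [0.4312 0.2294 0.006 ]
foot_left_pad scene [351.4 300.9] 0.45 onz [0.5381 0.1551 0.006 ]
39.7
paddle_a_mid [ 11.2 352.9] 0.89 [0.2424 0.3577 0.008 ]
paddle_a_mid [ 12.7 208.1] 0.61 [0.4227 0.3611 0.008 ]
knob_left_grip [211.1 170.7] 0.56 [0.5357 0.1447 0.105 ]
```

View pics/w36.png

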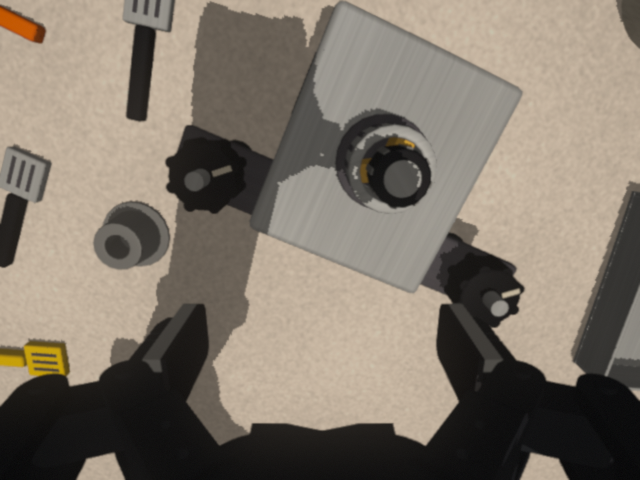

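View pics/t2.png

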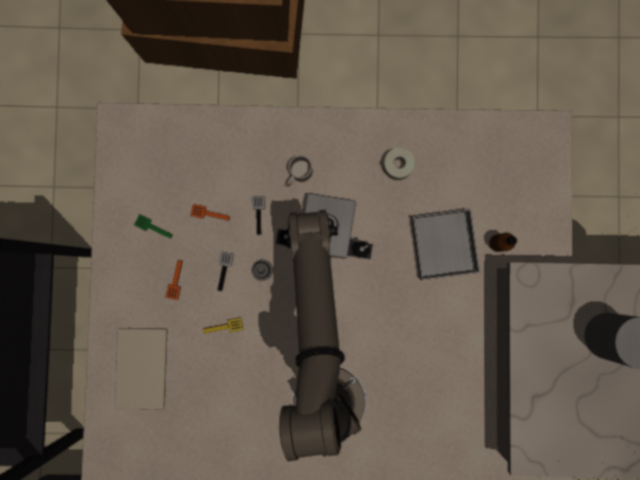

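Paddle B has been nudged to about (0.4255,0.359). I go over paddle A for a close look.

```bash
python3 -c "
from h import *
go(.57,.24,.22,5)"
```

```text
d cm [  9.41 -16.59   3.46] rot [ 0.05  0.34 10.61] yaw now 15.6 tcp [0.5242 0.0549 0.2552] j [-0.63  0.22  0.48  1.9  -0.12  1.05 -1.4 ] t 39.85
```

Request:
{"op": "jog_arm", "data": {"rows": [{"xyz":[1.7,-3.3,0.5],"delta_rot":[0,0,2],"fingers":0},{"xyz":[3.4,-6.6,1.5],"delta_rot":[0,0,5],"fingers":0},{"xyz":[5.1,-10,2.5],"delta_rot":[0,0,8],"fingers":0},{"xyz":[7,-13.5,3],"delta_rot":[0,0,10],"fingers":0},{"xyz":[8.5,-17,3.5],"delta_rot":[0,0,10],"fingers":0}]}}

```text
clock: 40.27
tcp_pos: [0.5604, 0.2434, 0.2191]
orientation: [3.136, 0.151, -0.009]
contact_force: [0.5, -0.9, 1.7]
grip_width: 0.0852
```

```bash
python3 -c "
from h import *
go(.57,.24,.22,5);snap('wrist','w37.png')"; python3 mw.py F paddle_a_mid
```

```text
d cm [ 0.92  0.43 -0.09] rot [0.08 0.33 0.5 ] yaw now 5.5 tcp [0.5604 0.2434 0.2191] j [-0.83  0.41  0.43  1.75 -0.19  1.04 -1.81] t 40.2667
paddle_a_mid [203.8 321.6] 0.83 [0.4216 0.3612 0.008 ]
paddle_a_mid [155.1 118.6] 0.76 [0.6149 0.4072 0.008 ]
paddle_a_mid [ 51.3 330.3] 0.66 [0.3923 0.5204 0.008 ]
```

View pics/w37.png

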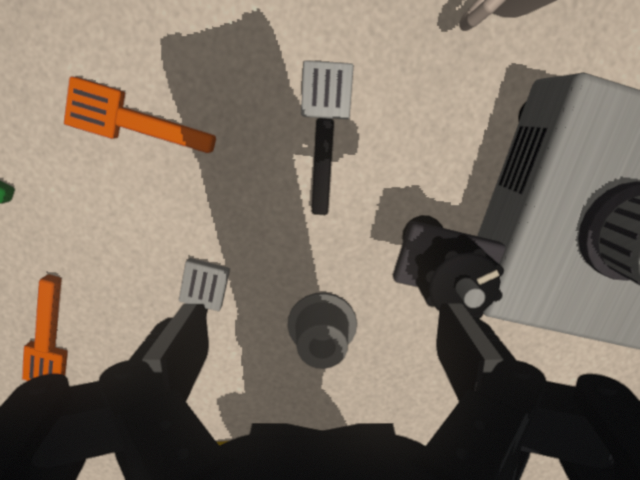

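```bash
cat > pad.py <<'E'
from h import *
import sys
a=list(map(float,sys.argv[1:5])); i=info('wrist')
h=onz(i,a[:2],.016)[:2]; b=onz(i,a[2:],.012)[:2]; d=(b-h); L=np.linalg.norm(d); u=d/L
print('handle end',h,'tip',b,'len',L,'heading',np.degrees(np.arctan2(u[1],u[0])),'mid',h+u*.065,'from tip',b-u*.065)
E
python3 pad.py 320 213.5 328 61
```

```text
handle end [0.54769161 0.24784056] tip [0.67549517 0.25445945] len 0.1279748363842544 heading 2.9646753634784093 mid [0.61260462 0.25120238] from tip [0.61058217 0.25109764]
```

```bash
python3 -c "
from h import *
go(.611,.251,.06,3)"
```

```text
d cm [5.330e+00 1.000e-02 1.581e+01] rot [0.07 0.41 3.01] yaw now 6.0 tcp [0.5591 0.2459 0.2184] j [-0.83  0.41  0.42  1.75 -0.19  1.04 -1.81] t 40.4167
```

Request:
{"op": "jog_arm", "data": {"rows": [{"xyz":[1.5,0,3],"delta_rot":[0,0,1],"fingers":0},{"xyz":[3,-0.1,6],"delta_rot":[0,0.3,2],"fingers":0},{"xyz":[4.4,-0.3,9],"delta_rot":[0,0.3,2.5],"fingers":0},{"xyz":[5,-0.4,12],"delta_rot":[0,0.3,2.5],"fingers":0},{"xyz":[5,-0.4,14.5],"delta_rot":[0,0.3,2.5],"fingers":0}]}}

```text
clock: 40.83
tcp_pos: [0.6085, 0.2534, 0.0713]
orientation: [3.138, 0.094, -0.002]
contact_force: [-0.0, 1.0, -0.0]
grip_width: 0.0855
```

```bash
python3 -c "
from h import *
go(.611,.251,.005,3);snap('wrist','w38.png')"
```

```text
d cm [0.25 0.24 6.63] rot [0.14 0.09 0.43] yaw now 3.4 tcp [0.6085 0.2534 0.0713] j [-0.75  0.65  0.37  1.73 -0.3   0.81 -1.75] t 40.8333
```

View pics/w38.png

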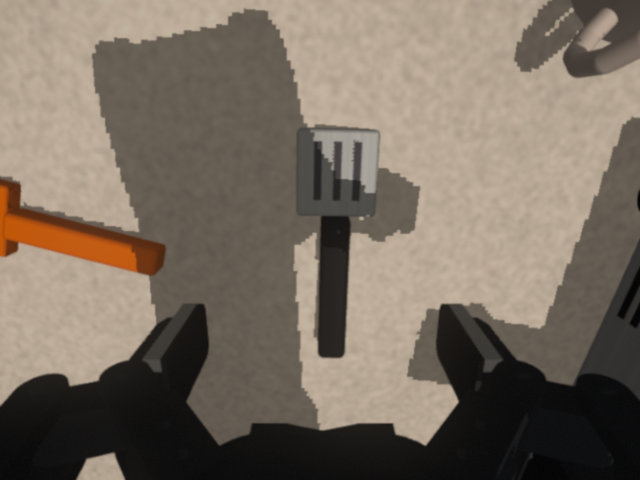

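Paddle A now lies with its blade at (338,172) and its handle end at (331,355). I re-measure it from here.

```bash
python3 pad.py 331 355 339 129;python3 -c "
from h import *
go(.611,.251,.006,3)"
```

```text
handle end [0.5493837  0.24492838] tip [0.67313339 0.2491832 ] len 0.12382281051470999 heading 1.9691927893565662 mid [0.61434532 0.24716192] from tip [0.60817178 0.24694966]
d cm [0.67 0.12 6.04] rot [0.32 0.51 0.45] yaw now 3.4 tcp [0.6047 0.2521 0.0664] j [-0.75  0.66  0.36  1.74 -0.3   0.81 -1.75] t 40.8833
```

Request:
{"op": "jog_arm", "data": {"rows": [{"xyz":[0.4,0.3,1.2],"delta_rot":[0.2,0.3,0.5],"fingers":0},{"xyz":[0.7,0.3,2.4],"delta_rot":[0.2,0.3,0.5],"fingers":0},{"xyz":[0.7,0.3,3.6],"delta_rot":[0.2,0.3,0.5],"fingers":0},{"xyz":[0.7,0.3,4.6],"delta_rot":[0.2,0.3,0.5],"fingers":0},{"xyz":[0.7,0.3,5],"delta_rot":[0.2,0.3,0.5],"fingers":0}]}}

```text
clock: 41.3
tcp_pos: [0.6109, 0.2491, 0.0154]
orientation: [3.138, 0.081, -0.007]
contact_force: [0.3, 0.4, -1.2]
grip_width: 0.0856
```

```bash
python3 -c "
from h import *
go(.612,.249,.006,2.5);snap('wrist','w39.png')"
```

```text
d cm [0.12 0.02 0.94] rot [0.14 0.28 0.46] yaw now 3.0 tcp [0.6109 0.2491 0.0154] j [-0.72  0.73  0.33  1.75 -0.34  0.73 -1.73] t 41.3
```

View pics/w39.png

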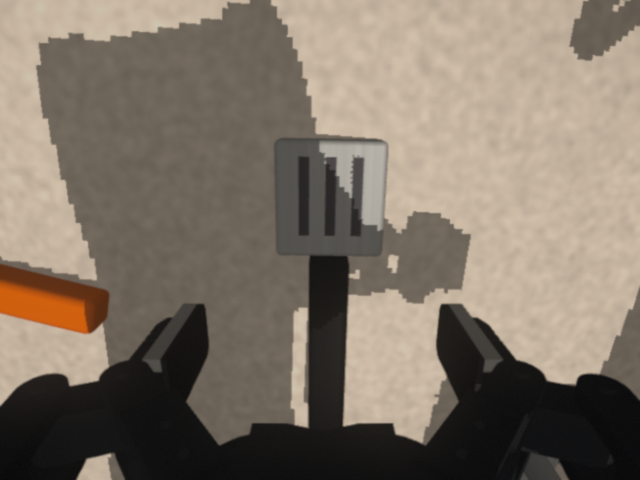

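Request:
{"op": "jog_arm", "data": {"rows": [{"xyz":[0.1,0.1,0.5],"delta_rot":[0,0.2,0],"fingers":0.2},{"xyz":[0.1,0.1,0.9],"delta_rot":[0,0.2,0],"fingers":0.5},{"xyz":[0.1,0.1,0.9],"delta_rot":[0,0.2,0],"fingers":0.9},{"xyz":[0.1,0.1,0.9],"delta_rot":[0,0.2,0],"fingers":1},{"xyz":[0.1,0.1,0.9],"delta_rot":[0,0.2,0],"fingers":1}], "grip_force": 60}}

```text
clock: 41.77
tcp_pos: [0.6119, 0.2484, 0.0066]
orientation: [3.138, 0.081, -0.002]
contact_force: [0.2, -0.2, -0.1]
grip_width: 0.0257
```

Request:
{"op": "jog_arm", "data": {"rows": [{"xyz":[0,0,0],"delta_rot":[0,0,0],"fingers":1},{"xyz":[0,0,0],"delta_rot":[0,0,0],"fingers":1},{"xyz":[0,0,0],"delta_rot":[0,0,0],"fingers":1},{"xyz":[0,0,0],"delta_rot":[0,0,0],"fingers":1},{"xyz":[0,0,0],"delta_rot":[0,0,0],"fingers":1}]}}

```text
clock: 42.18
tcp_pos: [0.6122, 0.2485, 0.0071]
orientation: [3.139, 0.081, -0.001]
contact_force: [-0.6, -0.4, 3.9]
grip_width: 0.0141
```

```bash
python3 st.py; python3 -c "
from h import *
snap('wrist','w40.png')"
```

```text
F [-0.61 -0.44  3.94] M [-0.049  0.198 -0.004] Mz -0.004 yaw 2.97 tilt [-0.0005 -0.002 ] tcp [0.6122 0.2485 0.0071] w 0.0141 j7 -1.72 tau7 0.014 t 42.18
```

View pics/w40.png

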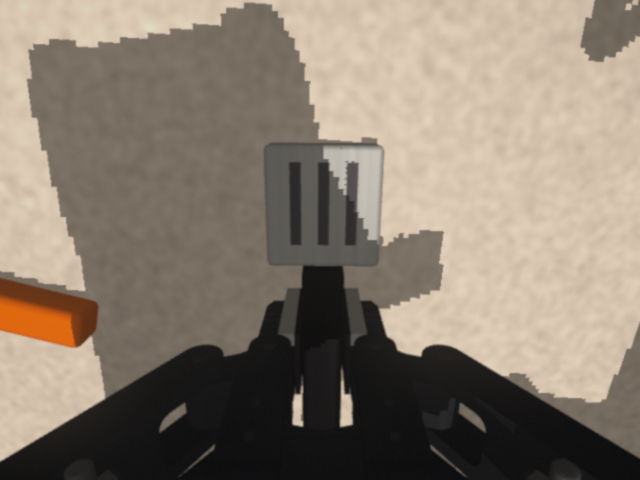

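```bash
python3 -c "
from h import *
i=info('top')
c=np.array([onz(i,p,.05)[:2] for p in [(410,214),(469,208),(478,271),(419,278)]]);print(c.round(3),c.mean(0))
for k in range(4):
  d=c[(k+1)%4]-c[k];print(np.linalg.norm(d),np.degrees(np.arctan2(d[1],d[0])))
go(.525,-.33,.27,3)"
```

```text
[[ 0.619 -0.256]
 [ 0.642 -0.448]
 [ 0.436 -0.478]
 [ 0.41  -0.287]] [ 0.5269146  -0.36721626]
0.19384648175803118 -83.20715862378269
0.20771052889165267 -171.63231258003702
0.19311407758245985 97.81782197244144
0.2111857472327952 8.548940413449763
d cm [-11.72  57.37 -26.17] rot [ 0.11  0.04 -0.03] yaw now 3.0 tcp [0.6122 0.2485 0.0071] j [-0.71  0.74  0.33  1.75 -0.34  0.71 -1.72] t 42.2333
```

Request:
{"op": "jog_arm", "data": {"rows": [{"xyz":[0,0,-4],"delta_rot":[0,0,0],"fingers":1},{"xyz":[0,0,-8],"delta_rot":[0,0,0],"fingers":1},{"xyz":[0,0,-12],"delta_rot":[0,0,0],"fingers":1},{"xyz":[0,0,-16],"delta_rot":[0,0,0],"fingers":1},{"xyz":[0,0,-20],"delta_rot":[0,0,0],"fingers":1}]}}

```text
clock: 42.65
tcp_pos: [0.6116, 0.2486, 0.2084]
orientation: [3.138, 0.081, -0.003]
contact_force: [2.0, 0.2, -1.3]
grip_width: 0.0141
```

```bash
python3 st.py; python3 -c "
from h import *
snap('wrist','w41.png')
go(.52,-.323,.27,8)"
```

```text
F [ 2.02  0.24 -1.28] M [ 0.022 -0.089 -0.021] Mz -0.021 yaw 2.96 tilt [-0.0015 -0.0026] tcp [0.6116 0.2486 0.2084] w 0.0141 j7 -1.8 tau7 0.234 t 42.65
d cm [-12.48  56.71  -5.55] rot [-0.15 -0.58 -5.06] yaw now 2.9 tcp [0.6161 0.2499 0.2175] j [-0.79  0.49  0.44  1.63 -0.23  1.06 -1.8 ] t 42.7
```

View pics/w41.png

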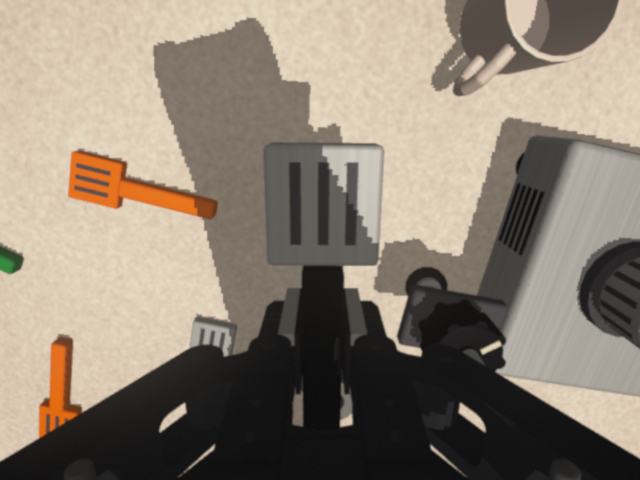

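The paddle is held level. I carry it over to the pan in steps.

Request:
{"op": "jog_arm", "data": {"rows": [{"xyz":[-0.5,2.5,-2],"delta_rot":[0,0,0],"fingers":1},{"xyz":[-1.3,6,-4.5],"delta_rot":[0,0,-1],"fingers":1},{"xyz":[-2.2,10,-5.5],"delta_rot":[0,0,-2],"fingers":1},{"xyz":[-3.1,14,-5.5],"delta_rot":[0,0,-3],"fingers":1},{"xyz":[-4,18,-5.5],"delta_rot":[0,0,-4],"fingers":1}]}}

```text
clock: 43.12
tcp_pos: [0.5847, 0.0675, 0.2721]
orientation: [-3.132, -0.193, -0.018]
contact_force: [0.3, 0.0, -0.8]
grip_width: 0.0138
```

Request:
{"op": "jog_arm", "data": {"rows": [{"xyz":[-0.9,4,0],"delta_rot":[0,0,0],"fingers":1},{"xyz":[-1.8,8,0],"delta_rot":[0,0,0],"fingers":1},{"xyz":[-2.7,12,0],"delta_rot":[0,0,0],"fingers":1},{"xyz":[-3.6,16,0],"delta_rot":[0,0,0],"fingers":1},{"xyz":[-4.4,20,0],"delta_rot":[0,0,0],"fingers":1}]}}

```text
clock: 43.53
tcp_pos: [0.5645, -0.1381, 0.2705]
orientation: [-3.132, -0.193, -0.017]
contact_force: [0.9, 0.2, -1.0]
grip_width: 0.0139
```

```bash
python3 -c "
from h import *
go(.52,-.323,.2,8)"
```

```text
d cm [-6.76 17.83  6.92] rot [-0.18 -0.64 -0.95] yaw now 7.0 tcp [ 0.5645 -0.1381  0.2705] j [-0.32  0.31  0.57  1.78 -0.19  1.1  -1.13] t 43.5333
```

Request:
{"op": "jog_arm", "data": {"rows": [{"xyz":[-1.5,4,0],"delta_rot":[0,-0.3,0],"fingers":1},{"xyz":[-3,8,0],"delta_rot":[0,-0.6,-1],"fingers":1},{"xyz":[-4.5,12,1],"delta_rot":[0,-0.6,-1],"fingers":1},{"xyz":[-6,15.5,3],"delta_rot":[0,-0.6,-1],"fingers":1},{"xyz":[-6.8,17.8,5],"delta_rot":[0,-0.6,-1],"fingers":1}]}}

```text
clock: 43.95
tcp_pos: [0.5183, -0.3266, 0.2196]
orientation: [-3.133, -0.217, -0.004]
contact_force: [0.3, -0.1, -1.8]
grip_width: 0.0139
```

```bash
python3 -c "
from h import *
go(.52,-.323,.09,8); snap('wrist','w42.png')"
```

```text
d cm [ 0.18 -0.33 12.96] rot [-0.04 -0.15 -0.09] yaw now 7.9 tcp [ 0.5183 -0.3266  0.2196] j [ 0.02  0.43  0.6   1.76 -0.28  1.04 -0.72] t 43.95
```

View pics/w42.png

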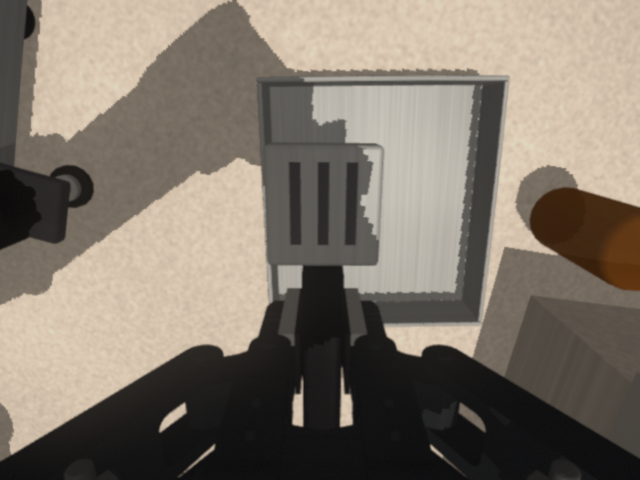

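```bash
python3 -c "
from h import *
i=info('wrist')
c=np.array([onz(i,p,.054)[:2] for p in [(260,79),(508,77),(479,323),(273,320)]]);print(c.round(3),c.mean(0))
for k in range(4):
  d=c[(k+1)%4]-c[k];print(np.linalg.norm(d),np.degrees(np.arctan2(d[1],d[0])))
go(.52,-.323,.09,8)
"
```

```text
[[ 0.606 -0.273]
 [ 0.631 -0.45 ]
 [ 0.433 -0.478]
 [ 0.413 -0.3  ]] [ 0.52076865 -0.37534684]
0.17932064372045428 -81.80960339516693
0.1999556750361136 -171.94051809129334
0.1790048594081104 96.42363754506543
0.1944362844740028 8.173895793970445
d cm [ 0.88 -0.74 12.43] rot [-0.03  0.32 -0.48] yaw now 7.5 tcp [ 0.5129 -0.3315  0.2144] j [ 0.02  0.44  0.6   1.76 -0.28  1.03 -0.71] t 44.0
```

Request:
{"op": "jog_arm", "data": {"rows": [{"xyz":[0.8,-0.4,2.5],"delta_rot":[0,0.3,-0.5],"fingers":1},{"xyz":[0.8,-0.4,5],"delta_rot":[0,0.3,-0.5],"fingers":1},{"xyz":[0.8,-0.4,7.5],"delta_rot":[0,0.3,-0.5],"fingers":1},{"xyz":[0.8,-0.4,10],"delta_rot":[0,0.3,-0.5],"fingers":1},{"xyz":[0.8,-0.4,12],"delta_rot":[0,0.3,-0.5],"fingers":1}]}}

```text
clock: 44.42
tcp_pos: [0.5186, -0.3257, 0.0916]
orientation: [-3.132, -0.22, 0.004]
contact_force: [0.4, 0.1, -1.3]
grip_width: 0.014
```

```bash
python3 -c "
from h import *
go(.52,-.327,.014,8); snap('wrist','w43.png')"
```

```text
d cm [0.14 0.17 7.76] rot [-0.11  0.15  0.02] yaw now 8.0 tcp [ 0.5186 -0.3257  0.0916] j [ 0.08  0.59  0.51  1.85 -0.39  0.81 -0.63] t 44.4167
```

View pics/w43.png

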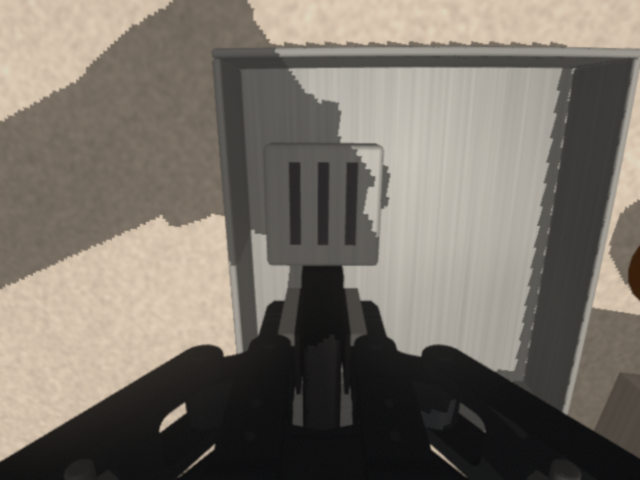

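Request:
{"op": "jog_arm", "data": {"rows": [{"xyz":[0.2,0.8,1.5],"delta_rot":[0,0,0],"fingers":1},{"xyz":[0.2,0.8,3],"delta_rot":[0,0,0],"fingers":1},{"xyz":[0.2,0.8,4.5],"delta_rot":[0,0,0],"fingers":1},{"xyz":[0.2,0.8,6],"delta_rot":[0,0,0],"fingers":1},{"xyz":[0.2,0.8,7],"delta_rot":[0,0,0],"fingers":1}]}}

```text
clock: 44.88
tcp_pos: [0.5189, -0.3311, 0.0169]
orientation: [-3.129, -0.22, 0.014]
contact_force: [0.0, 1.0, -0.8]
grip_width: 0.0139
```

```bash
python3 -c "
from h import *
go(.52,-.335,.014,8); snap('wrist','w44.png')"; python3 st.py
```

```text
d cm [0.06 0.4  0.29] rot [-0.33  0.48  0.06] yaw now 8.1 tcp [ 0.5189 -0.3311  0.0169] j [ 0.14  0.7   0.45  1.86 -0.45  0.69 -0.58] t 44.8833
F [-0.54  0.77 -1.92] M [0.002 0.008 0.001] Mz 0.001 yaw 8.08 tilt [-0.011   0.0054] tcp [ 0.5181 -0.3305  0.0155] w 0.014 j7 -0.58 tau7 -0.015 t 44.93
```

View pics/w44.png

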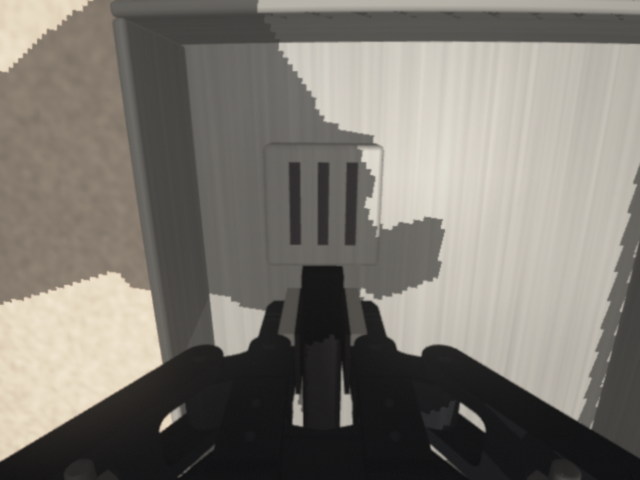

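Request:
{"op": "jog_arm", "data": {"rows": [{"xyz":[0,0,0.15],"delta_rot":[-0.3,0.4,0],"fingers":1},{"xyz":[0,0,0.2],"delta_rot":[-0.3,0.4,0],"fingers":0.8},{"xyz":[0,0,0.2],"delta_rot":[-0.3,0.4,0],"fingers":0.6},{"xyz":[0,0,0.2],"delta_rot":[-0.3,0.4,0],"fingers":0.6},{"xyz":[0,0,0.2],"delta_rot":[-0.3,0.4,0],"fingers":0.6}]}}

```text
clock: 45.35
tcp_pos: [0.5187, -0.3308, 0.0145]
orientation: [-3.133, -0.221, 0.003]
contact_force: [-0.2, 0.3, 0.8]
grip_width: 0.0344
```

Request:
{"op": "jog_arm", "data": {"rows": [{"xyz":[0,0,-2],"delta_rot":[0,0,0],"fingers":0.6},{"xyz":[0,0,-4],"delta_rot":[0,0,0],"fingers":0.6},{"xyz":[0,0,-8],"delta_rot":[0,0,0],"fingers":0.6},{"xyz":[0,0,-12],"delta_rot":[0,0,0],"fingers":0.3},{"xyz":[0,0,-16],"delta_rot":[0,0,0],"fingers":0}]}}

```text
clock: 45.77
tcp_pos: [0.5186, -0.331, 0.1765]
orientation: [-3.133, -0.22, 0.003]
contact_force: [1.3, 0.4, 0.7]
grip_width: 0.0568
```

```bash
python3 st.py; python3 -c "
from h import *
snap('wrist','w45.png')"
```

```text
F [1.35 0.43 0.66] M [-0.024 -0.115 -0.033] Mz -0.033 yaw 8.05 tilt [-0.002   0.0004] tcp [ 0.5186 -0.331   0.1765] w 0.0568 j7 -0.68 tau7 0.413 t 45.77
```

View pics/w45.png

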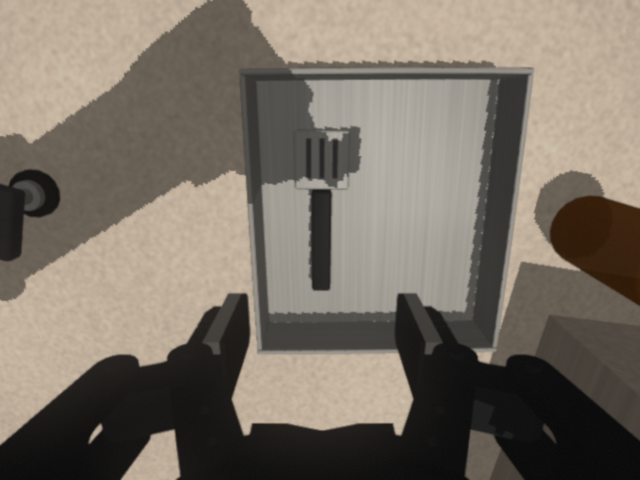

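Paddle A lies in the pan. I go back for paddle B.

Request:
{"op": "jog_arm", "data": {"rows": [{"xyz":[0,-2.5,-3],"delta_rot":[0,0,0],"fingers":0},{"xyz":[0,-6,-6],"delta_rot":[0,0,0],"fingers":0},{"xyz":[0,-10,-7],"delta_rot":[0,0,0],"fingers":0},{"xyz":[0,-14,-7],"delta_rot":[0,0,0],"fingers":0},{"xyz":[0,-18,-7],"delta_rot":[0,0,0],"fingers":0}]}}

```text
clock: 46.23
tcp_pos: [0.4974, -0.1579, 0.2556]
orientation: [3.128, 0.217, 0.02]
contact_force: [1.2, 0.4, 0.1]
grip_width: 0.0853
```

```bash
python3 -c "
from h import *
go(.43,.33,.25,-10)"
```

```text
d cm [  0.05 -49.26   0.24] rot [ 0.25 -0.77 17.93] yaw now 7.9 tcp [ 0.4974 -0.1579  0.2556] j [-0.33  0.21  0.61  1.93 -0.14  1.03 -1.1 ] t 46.2333
```

Request:
{"op": "jog_arm", "data": {"rows": [{"xyz":[0,-4,0],"delta_rot":[0,0,2],"fingers":0},{"xyz":[0,-8,0],"delta_rot":[0,0,4],"fingers":0},{"xyz":[0,-12,0],"delta_rot":[0,0,6],"fingers":0},{"xyz":[0,-16,0],"delta_rot":[0,0,8],"fingers":0},{"xyz":[0,-20,0],"delta_rot":[0,0,8],"fingers":0}]}}

```text
clock: 46.65
tcp_pos: [0.4693, 0.0419, 0.2549]
orientation: [3.138, -0.005, 0.023]
contact_force: [1.9, 0.1, -0.5]
grip_width: 0.0854
```

```bash
python3 -c "
from h import *
go(.42,.33,.25,0)"
```

```text
d cm [ -5.03 -28.8    0.31] rot [ 0.2  -0.85 -0.2 ] yaw now -0.2 tcp [0.4693 0.0419 0.2549] j [-0.67  0.1   0.48  2.03 -0.05  1.01 -1.74] t 46.65
```

Request:
{"op": "jog_arm", "data": {"rows": [{"xyz":[0,-4,0],"delta_rot":[0,0,0],"fingers":0},{"xyz":[-1,-8,0],"delta_rot":[0,0,0],"fingers":0},{"xyz":[-2,-12,0],"delta_rot":[0,0,0],"fingers":0},{"xyz":[-3,-16,0],"delta_rot":[0,0,0],"fingers":0},{"xyz":[-4,-20,0],"delta_rot":[0,0,0],"fingers":0}]}}

```text
clock: 47.07
tcp_pos: [0.4293, 0.2438, 0.2542]
orientation: [3.139, -0.006, 0.025]
contact_force: [1.1, 0.4, -0.1]
grip_width: 0.0855
```

```bash
python3 -c "
from h import *
go(.42,.33,.25,0);import time
imaging.grab_frame('top');imaging.grab_frame('top');go(.42,.33,.25,0)"; python3 mw.py G paddle_a_mid; python3 -c "
from h import *
snap('wrist','w46.png')"
```

```text
d cm [-0.97 -8.62  0.38] rot [ 0.13 -0.9  -0.22] yaw now -0.2 tcp [0.4293 0.2438 0.2542] j [-0.93  0.14  0.32  1.98 -0.04  1.02 -2.18] t 47.0667
d cm [-0.71 -8.07  0.37] rot [ 0.03 -0.86  0.41] yaw now 0.4 tcp [0.4276 0.2493 0.2539] j [-0.94  0.14  0.31  1.98 -0.04  1.02 -2.17] t 47.1667
paddle_a_mid [211.9 199.6] 0.78 [0.4245 0.3615 0.008 ]
paddle_a_mid [228.6 358.4] 0.71 [0.2415 0.3559 0.008 ]
paddle_a_mid [ 65.9 228.1] 0.64 [0.394  0.5171 0.008 ]
```

View pics/w46.png

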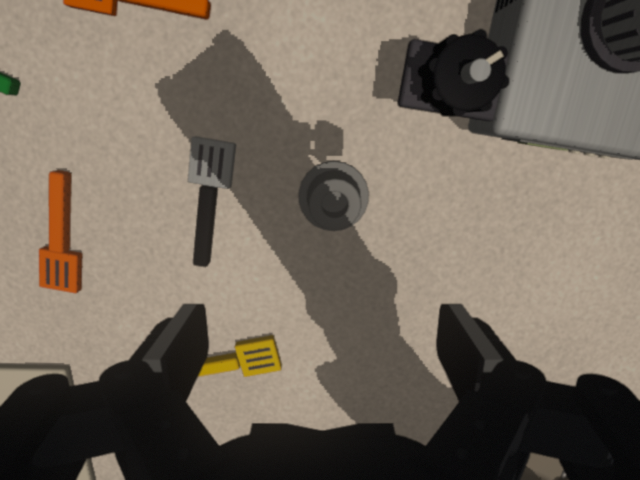

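```bash
python3 pad.py 202 265 214 139; python3 -c "
from h import *
go(.4245,.361,.12,-4)"
```

```text
handle end [0.36160002 0.36624922] tip [0.48787826 0.34490355] len 0.12806963726824347 heading -9.594399778254834 mid [0.42569082 0.35541551] from tip [0.42378746 0.35573725]
d cm [ -0.81 -12.01  13.31] rot [ 0.19 -0.87  3.79] yaw now -0.2 tcp [0.4302 0.2413 0.2537] j [-0.93  0.14  0.32  1.98 -0.04  1.02 -2.17] t 47.3167
```

Request:
{"op": "jog_arm", "data": {"rows": [{"xyz":[-0.2,-3,2],"delta_rot":[0,-0.4,3],"fingers":0},{"xyz":[-0.4,-6,4],"delta_rot":[0,-0.8,6],"fingers":0},{"xyz":[-0.6,-9,7],"delta_rot":[0,-0.8,8],"fingers":0},{"xyz":[-0.6,-11.7,10],"delta_rot":[0,-0.8,8],"fingers":0},{"xyz":[-0.6,-11.7,13],"delta_rot":[0,-0.8,8],"fingers":0}]}}

```text
clock: 47.73
tcp_pos: [0.4269, 0.3628, 0.1225]
orientation: [-3.132, 0.22, -0.005]
contact_force: [-0.8, 1.2, 0.5]
grip_width: 0.0854
```

Request:
{"op": "jog_arm", "data": {"rows": [{"xyz":[0,0,0.5],"delta_rot":[0,0,0],"fingers":0},{"xyz":[0,0,1],"delta_rot":[0,0,0],"fingers":0},{"xyz":[0,0,1.5],"delta_rot":[0,0,0],"fingers":0},{"xyz":[0,0,1.5],"delta_rot":[0,0,0],"fingers":0},{"xyz":[0,0,1.5],"delta_rot":[0,0,0],"fingers":0}]}}

```text
clock: 48.15
tcp_pos: [0.4282, 0.3623, 0.109]
orientation: [-3.13, 0.223, -0.007]
contact_force: [0.3, -0.1, -0.0]
grip_width: 0.0852
```

```bash
python3 -c "
from h import *
go(.4245,.358,.006,-8);snap('wrist','w47.png');go(.4245,.358,.006,-8)"
```

```text
d cm [-0.35  0.51 10.3 ] rot [-0.2  -0.25 -0.14] yaw now -8.1 tcp [0.4282 0.3623 0.109 ] j [-1.01  0.45  0.25  1.96 -0.15  0.75 -2.39] t 48.15
d cm [-0.34  0.55 10.31] rot [-0.22 -0.26 -0.12] yaw now -8.1 tcp [0.4281 0.3626 0.1091] j [-1.01  0.45  0.25  1.96 -0.15  0.75 -2.39] t 48.2
```

View pics/w47.png

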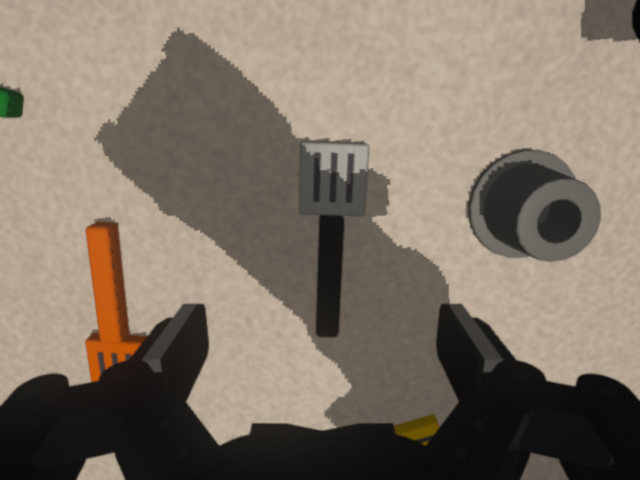

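```bash
python3 pad.py 327 335.5 334.5 142;python3 -c "
from h import *
go(.426,.359,.016,-9)"
```

```text
handle end [0.36075138 0.37078279] tip [0.48658073 0.34868389] len 0.12775518778159295 heading -9.961041020584696 mid [0.42477154 0.35953919] from tip [0.42256057 0.35992749]
d cm [-0.2   0.42  9.31] rot [-0.23 -0.26  0.88] yaw now -8.1 tcp [0.4281 0.3626 0.1091] j [-1.01  0.45  0.25  1.96 -0.15  0.75 -2.39] t 48.2
```

Request:
{"op": "jog_arm", "data": {"rows": [{"xyz":[-0.4,0.3,2],"delta_rot":[-0.2,-0.2,1],"fingers":0},{"xyz":[-0.4,0.3,4],"delta_rot":[-0.2,-0.2,2],"fingers":0},{"xyz":[-0.4,0.3,6],"delta_rot":[-0.2,-0.2,2],"fingers":0},{"xyz":[-0.4,0.3,8],"delta_rot":[-0.2,-0.2,2],"fingers":0},{"xyz":[-0.4,0.3,9],"delta_rot":[-0.2,-0.2,2],"fingers":0}]}}

```text
clock: 48.62
tcp_pos: [0.424, 0.36, 0.0183]
orientation: [-3.129, 0.277, -0.001]
contact_force: [-0.8, 0.1, -0.4]
grip_width: 0.0853
```

```bash
python3 -c "
from h import *
go(.424,.3597,.007,-10);snap('wrist','w48.png')"
```

```text
d cm [0.01 0.03 1.13] rot [-0.   -0.03 -0.13] yaw now -10.1 tcp [0.424  0.36   0.0183] j [-0.98  0.59  0.21  2.   -0.21  0.57 -2.37] t 48.6167
```

View pics/w48.png

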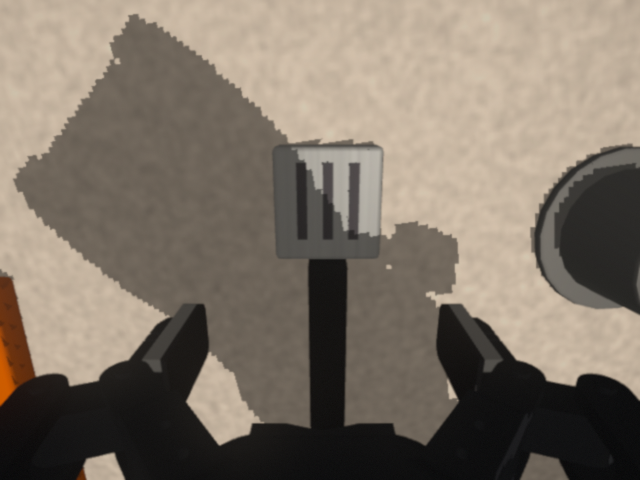

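Request:
{"op": "jog_arm", "data": {"rows": [{"xyz":[0,0.1,0.6],"delta_rot":[0,0,0],"fingers":0.2},{"xyz":[0,0.1,1.1],"delta_rot":[0,0,0],"fingers":0.5},{"xyz":[0,0.1,1.1],"delta_rot":[0,0,0],"fingers":0.9},{"xyz":[0,0.1,1.1],"delta_rot":[0,0,0],"fingers":1},{"xyz":[0,0.1,1.1],"delta_rot":[0,0,0],"fingers":1}], "grip_force": 60}}

```text
clock: 49.08
tcp_pos: [0.4236, 0.3589, 0.0069]
orientation: [3.129, -0.277, 0.0]
contact_force: [0.9, 0.4, 0.1]
grip_width: 0.0257
```

Request:
{"op": "jog_arm", "data": {"rows": [{"xyz":[0,0,0],"delta_rot":[0,0,0],"fingers":1},{"xyz":[0,0,0],"delta_rot":[0,0,0],"fingers":1},{"xyz":[0,0,0],"delta_rot":[0,0,0],"fingers":1},{"xyz":[0,0,0],"delta_rot":[0,0,0],"fingers":1},{"xyz":[0,0,0],"delta_rot":[0,0,0],"fingers":1}]}}

```text
clock: 49.5
tcp_pos: [0.4239, 0.3592, 0.0075]
orientation: [-3.129, 0.277, -0.001]
contact_force: [-0.2, -0.8, 5.8]
grip_width: 0.0139
```

Request:
{"op": "jog_arm", "data": {"rows": [{"xyz":[0,0,-4],"delta_rot":[0,0,0],"fingers":1},{"xyz":[0,0,-8],"delta_rot":[0,0,0],"fingers":1},{"xyz":[0,0,-12],"delta_rot":[0,0,0],"fingers":1},{"xyz":[0,0,-16],"delta_rot":[0,0,0],"fingers":1},{"xyz":[0,0,-20],"delta_rot":[0,0,0],"fingers":1}]}}

```text
clock: 49.92
tcp_pos: [0.4234, 0.3587, 0.2092]
orientation: [3.129, -0.278, 0.001]
contact_force: [0.9, 0.4, -2.0]
grip_width: 0.0139
```

```bash
python3 st.py; python3 -c "
from h import *
snap('wrist','w49.png')
go(.535,-.415,.28,8)"
```

```text
F [ 0.9   0.44 -1.97] M [ 0.088 -0.073  0.017] Mz 0.017 yaw -10.14 tilt [ 0.0003 -0.0005] tcp [0.4234 0.3587 0.2092] w 0.0139 j7 -2.46 tau7 0.251 t 49.92
d cm [24.41 74.46 -6.88] rot [ -0.53  -0.47 -18.19] yaw now -10.2 tcp [0.427  0.3616 0.2173] j [-1.06  0.3   0.3   1.88 -0.11  0.97 -2.46] t 49.9667
```

View pics/w49.png

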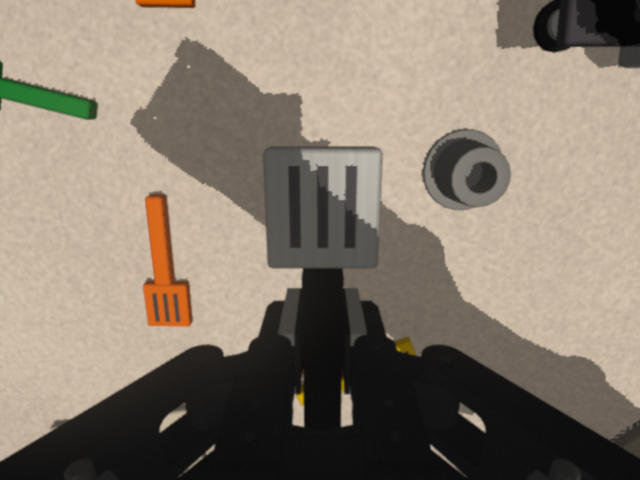

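Request:
{"op": "jog_arm", "data": {"rows": [{"xyz":[0.8,2.4,-2.5],"delta_rot":[0,0,-1],"fingers":1},{"xyz":[1.9,5.8,-5],"delta_rot":[0,0,-2],"fingers":1},{"xyz":[3,9.5,-6.5],"delta_rot":[0,0,-3],"fingers":1},{"xyz":[4.2,13.3,-6.5],"delta_rot":[0,0,-4],"fingers":1},{"xyz":[5.4,17.1,-6.5],"delta_rot":[0,0,-5],"fingers":1}]}}

```text
clock: 50.38
tcp_pos: [0.4497, 0.1815, 0.2818]
orientation: [-3.127, 0.14, -0.015]
contact_force: [1.0, -0.6, -1.2]
grip_width: 0.0138
```

```bash
python3 -c "
from h import *
go(.535,-.415,.28,8)"
```

```text
d cm [13.81 58.65 -0.37] rot [ -0.59  -0.6  -13.11] yaw now -5.1 tcp [0.4497 0.1815 0.2818] j [-0.88  0.1   0.4   1.96 -0.05  1.08 -2.12] t 50.3833
```

Request:
{"op": "jog_arm", "data": {"rows": [{"xyz":[0.9,3.9,0],"delta_rot":[0,0,-1],"fingers":1},{"xyz":[1.8,7.8,0],"delta_rot":[0,0,-2],"fingers":1},{"xyz":[2.7,11.7,0],"delta_rot":[0,0,-3],"fingers":1},{"xyz":[3.6,15.6,0],"delta_rot":[0,0,-4],"fingers":1},{"xyz":[4.5,19.5,0],"delta_rot":[0,0,-5],"fingers":1}]}}

```text
clock: 50.8
tcp_pos: [0.4767, -0.0187, 0.2797]
orientation: [-3.13, 0.001, -0.016]
contact_force: [1.2, 0.7, -1.6]
grip_width: 0.0136
```

Request:
{"op": "jog_arm", "data": {"rows": [{"xyz":[0.6,3.9,0],"delta_rot":[0,0,-1],"fingers":1},{"xyz":[1.2,7.8,0],"delta_rot":[0,0,-2],"fingers":1},{"xyz":[1.8,11.7,0],"delta_rot":[0,0,-3],"fingers":1},{"xyz":[2.4,15.6,0],"delta_rot":[0,0,-4],"fingers":1},{"xyz":[3,19.5,0],"delta_rot":[0,0,-5],"fingers":1}]}}

```text
clock: 51.22
tcp_pos: [0.5063, -0.2154, 0.2774]
orientation: [-3.128, -0.137, -0.017]
contact_force: [1.3, 0.7, -1.1]
grip_width: 0.0138
```

```bash
python3 -c "
from h import *
go(.535,-.412,.18,8)"
```

```text
d cm [ 1.03 19.93  9.55] rot [-0.58 -0.66 -2.98] yaw now 5.0 tcp [ 0.5063 -0.2154  0.2774] j [-0.28  0.26  0.7   1.84 -0.2   1.1  -0.98] t 51.2167
```

Request:
{"op": "jog_arm", "data": {"rows": [{"xyz":[0.2,4,0],"delta_rot":[-0.3,-0.3,-1],"fingers":1},{"xyz":[0.4,8,0],"delta_rot":[-0.6,-0.6,-2],"fingers":1},{"xyz":[0.6,12,0.5],"delta_rot":[-0.6,-0.6,-3],"fingers":1},{"xyz":[0.8,16,1.5],"delta_rot":[-0.6,-0.6,-3],"fingers":1},{"xyz":[0.9,19.4,3],"delta_rot":[-0.6,-0.6,-3],"fingers":1}]}}

```text
clock: 51.63
tcp_pos: [0.5328, -0.4107, 0.2454]
orientation: [3.132, 0.219, 0.004]
contact_force: [0.1, 0.2, -1.4]
grip_width: 0.0142
```

Request:
{"op": "jog_arm", "data": {"rows": [{"xyz":[0,0,2],"delta_rot":[0,0,0],"fingers":1},{"xyz":[0,0,4],"delta_rot":[0,0,0],"fingers":1},{"xyz":[0,0,6],"delta_rot":[0,0,0],"fingers":1},{"xyz":[0,0,7],"delta_rot":[0,0,0],"fingers":1},{"xyz":[0,0,7],"delta_rot":[0,0,0],"fingers":1}]}}

```text
clock: 52.05
tcp_pos: [0.5317, -0.4094, 0.1722]
orientation: [-3.133, -0.219, 0.003]
contact_force: [-0.0, 0.0, -1.4]
grip_width: 0.0143
```

```bash
python3 -c "
from h import *
go(.5316,-.41,.1,8);snap('wrist','w50.png')"
```

```text
d cm [-0.    0.07  7.22] rot [-0.07  0.11  0.01] yaw now 8.0 tcp [ 0.5317 -0.4094  0.1722] j [ 0.13  0.6   0.64  1.65 -0.41  1.03 -0.53] t 52.05
```

View pics/w50.png

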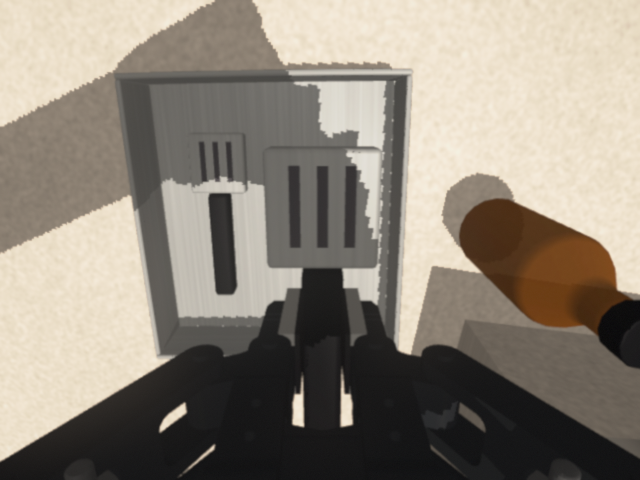

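Request:
{"op": "jog_arm", "data": {"rows": [{"xyz":[0,0,2.5],"delta_rot":[0,0,0],"fingers":1},{"xyz":[0,0,5],"delta_rot":[0,0,0],"fingers":1},{"xyz":[0,0,7.5],"delta_rot":[0,0,0],"fingers":1},{"xyz":[0,0,10],"delta_rot":[0,0,0],"fingers":1},{"xyz":[0,0,11.5],"delta_rot":[0,0,0],"fingers":1}]}}

```text
clock: 52.52
tcp_pos: [0.5328, -0.4097, 0.0582]
orientation: [3.134, 0.221, 0.0]
contact_force: [-0.1, -0.6, -1.7]
grip_width: 0.014
```

```bash
python3 -c "
from h import *
go(.5316,-.41,.014,8);snap('wrist','w51.png')"; python3 st.py
```

```text
d cm [-0.12  0.01  4.42] rot [ 0.02 -0.    0.06] yaw now 8.1 tcp [ 0.5328 -0.4097  0.0582] j [ 0.18  0.73  0.56  1.72 -0.5   0.84 -0.46] t 52.5167
F [-0.63  0.83 -2.95] M [0.121 0.11  0.034] Mz 0.034 yaw 8.06 tilt [-0.0029  0.0017] tcp [ 0.5316 -0.4087  0.0558] w 0.0139 j7 -0.46 tau7 -0.01 t 52.57
```

View pics/w51.png

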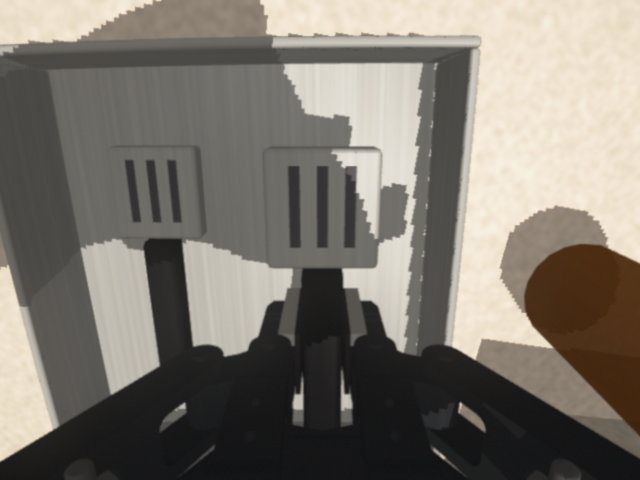

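Request:
{"op": "jog_arm", "data": {"rows": [{"xyz":[0,-0.5,1],"delta_rot":[0,0,0],"fingers":1},{"xyz":[0,-0.5,2],"delta_rot":[0,0,0],"fingers":1},{"xyz":[0,-0.5,3],"delta_rot":[0,0,0],"fingers":1},{"xyz":[0,-0.5,3.8],"delta_rot":[0,0,0],"fingers":1},{"xyz":[0,-0.5,4.2],"delta_rot":[0,0,0],"fingers":1}]}}

```text
clock: 52.98
tcp_pos: [0.5307, -0.4035, 0.0131]
orientation: [-3.132, -0.221, 0.005]
contact_force: [0.0, -0.3, -2.2]
grip_width: 0.0141
```

```bash
python3 st.py
```

```text
F [ 0.02 -0.27 -2.22] M [ 0.015  0.068 -0.014] Mz -0.014 yaw 8.06 tilt [-0.0033  0.0019] tcp [ 0.5307 -0.4035  0.0131] w 0.0141 j7 -0.44 tau7 -0.002 t 52.98
```

Request:
{"op": "jog_arm", "data": {"rows": [{"xyz":[0,0,0],"delta_rot":[0,0,0],"fingers":1},{"xyz":[0,0,0],"delta_rot":[0,0,0],"fingers":0.8},{"xyz":[0,0,0],"delta_rot":[0,0,0],"fingers":0.6},{"xyz":[0,0,0],"delta_rot":[0,0,0],"fingers":0.6},{"xyz":[0,0,0],"delta_rot":[0,0,0],"fingers":0.6}]}}

```text
clock: 53.4
tcp_pos: [0.5311, -0.4039, 0.0137]
orientation: [-3.132, -0.221, 0.003]
contact_force: [0.2, -0.1, 0.1]
grip_width: 0.0339
```

Request:
{"op": "jog_arm", "data": {"rows": [{"xyz":[0,0,-2],"delta_rot":[0,0,0],"fingers":0.6},{"xyz":[0,0,-5],"delta_rot":[0,0,0],"fingers":0.6},{"xyz":[0,0,-9],"delta_rot":[0,0,0],"fingers":0.6},{"xyz":[0,0,-13],"delta_rot":[0,0,0],"fingers":0.6},{"xyz":[0,0,-17],"delta_rot":[0,0,0],"fingers":0.6}]}}

```text
clock: 53.82
tcp_pos: [0.5311, -0.4041, 0.1858]
orientation: [-3.133, -0.22, 0.004]
contact_force: [0.8, 0.5, 0.1]
grip_width: 0.034
```

```bash
python3 st.py; python3 -c "
from h import *
snap('wrist','w52.png')"
```

```text
F [0.8  0.54 0.09] M [ 0.007 -0.061  0.029] Mz 0.029 yaw 8.04 tilt [-0.0024  0.0012] tcp [ 0.5311 -0.4041  0.1858] w 0.034 j7 -0.54 tau7 0.347 t 53.82
```

View pics/w52.png

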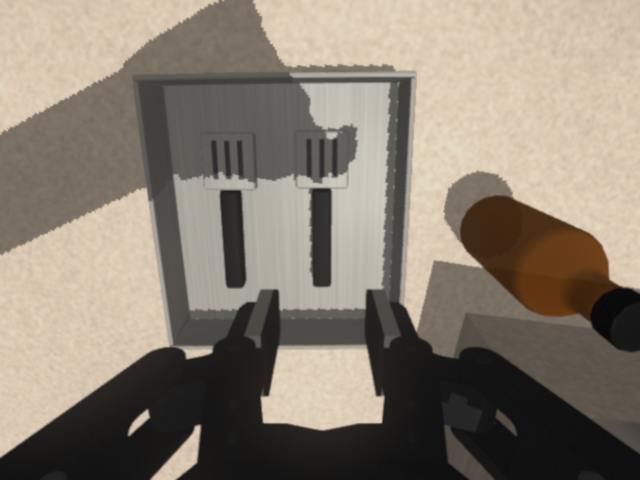

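Request:
{"op": "jog_arm", "data": {"rows": [{"xyz":[-1,0,-4],"delta_rot":[0,0,0],"fingers":0.6},{"xyz":[-2,0,-8],"delta_rot":[0,0,0],"fingers":0.3},{"xyz":[-3,0,-12],"delta_rot":[0,0,0],"fingers":0},{"xyz":[-4,0,-14],"delta_rot":[0,0,0],"fingers":0},{"xyz":[-5,-1,-15],"delta_rot":[0,0,0],"fingers":0}]}}

```text
clock: 54.28
tcp_pos: [0.4817, -0.4075, 0.3501]
orientation: [3.122, 0.214, 0.022]
contact_force: [-0.9, 0.3, 0.3]
grip_width: 0.0806
```

Request:
{"op": "jog_arm", "data": {"rows": [{"xyz":[0,0,0],"delta_rot":[0,0,0],"fingers":0},{"xyz":[0,0,0],"delta_rot":[0,0,0],"fingers":0},{"xyz":[0,0,0],"delta_rot":[0,0,0],"fingers":0},{"xyz":[0,0,0],"delta_rot":[0,0,0],"fingers":0},{"xyz":[0,0,0],"delta_rot":[0,0,0],"fingers":0}]}}

```text
clock: 54.7
tcp_pos: [0.4821, -0.4069, 0.3485]
orientation: [3.123, 0.215, 0.019]
contact_force: [0.0, -0.6, -0.5]
grip_width: 0.0855
```

```bash
python3 st.py; python3 -c "
from h import *
im=snap('top','t9.png');cv2.imwrite('pics/t9c.png',cv2.convertScaleAbs(cv2.resize(im[90:430,90:580],None,fx=1.6,fy=1.6),alpha=1.5))
im=snap('scene','s9.png');cv2.imwrite('pics/s9c.png',cv2.resize(im[130:350,170:460],None,fx=2.7,fy=2.7))
cv2.imwrite('pics/s9l.png',cv2.convertScaleAbs(cv2.resize(im[255:320,320:400],None,fx=8,fy=8),alpha=1.6))"
```

```text
F [ 0.05 -0.56 -0.55] M [-0.033  0.031 -0.021] Mz -0.021 yaw 7.89 tilt [ 0.0126 -0.0104] tcp [ 0.4821 -0.4069  0.3485] w 0.0855 j7 -0.59 tau7 0.002 t 54.7
```

View pics/t9c.png

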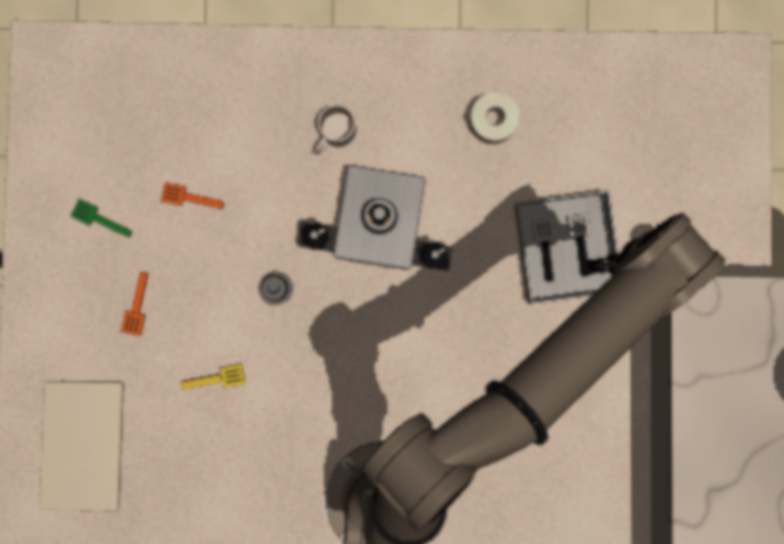

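View pics/s9c.png

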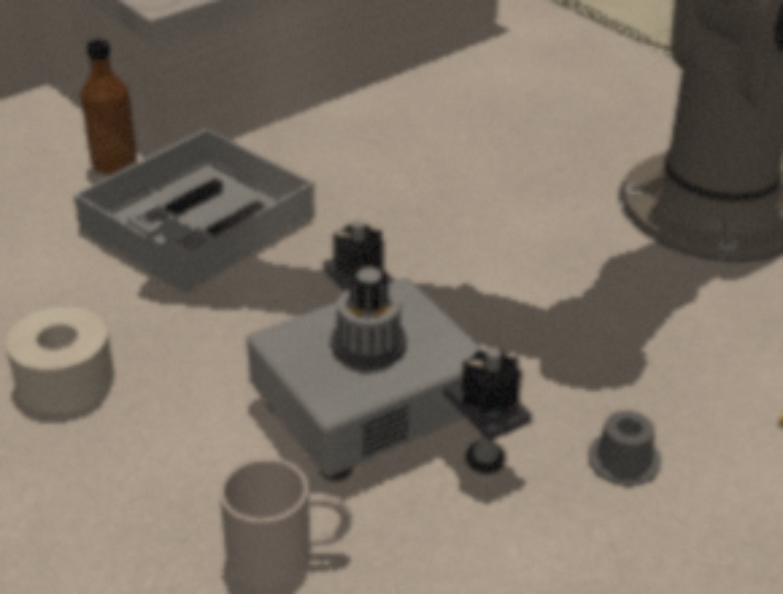

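View pics/s9l.png

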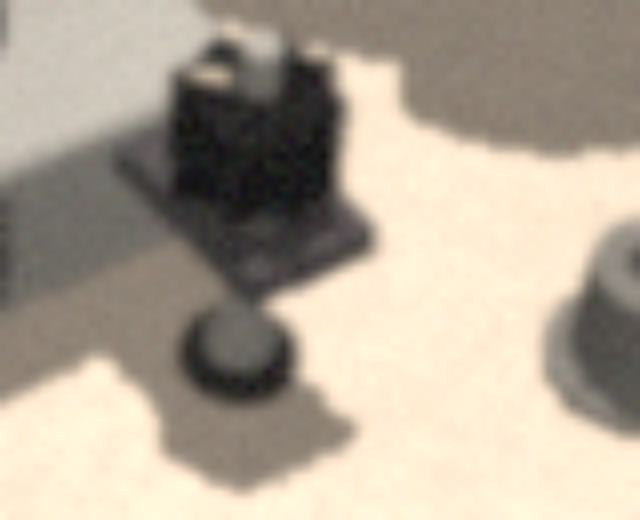

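The top and scene views show both black paddles lying in the pan, the spindle upright in the chuck, and the pads at counter level. The mug, paper roll and bottle look where they were, and no third black paddle is in sight. I hand in.

```bash
python3 -c "
from h import *
print(r.hand_in(), r.get_obs()['clock'])"
```

```text
the job is handed in; nothing more can be done
the job is handed in; nothing more can be done
```

The job is handed in after about 55 s of the 210 s, with every part of the task carried out. The foot contact is the least certain part. The hand-in gave no verdict.

- **Feet:** I turned both knobs clockwise until they would turn no further and slipped in the pads.
  - The torque rose from about 0.12 N·m to 1.7–1.9 N·m, much more steeply than the 4 N·m/rad you stated. I stopped there.
  - On the right knob I gripped again and pressed a second time. It moved less than about 2° and did not spring back when released.
  - Stem height in the wrist camera puts both knobs at touching, to roughly ±0.1 rad. The camera pictures are too coarse to confirm the contact itself.
- **Spindle:** It is seated in the chuck. I felt the bore floor at about 26 N, and two views put the head top at about 0.171 m, against 0.170 m expected.
- **Chuck sleeve:** I turned it 2.35 rad clockwise without slip. Torque rose from 0.50 to 0.84 N·m, so the jaws are clamped. I did not pull on the spindle to test it.
- **Paddles:** I found only two black paddles, and both lie flat in the pan. One had been knocked about a centimetre aside before I picked it up, so I measured it again.
- **Bystanders:** In the last pictures the mug, paper roll, bottle and coloured look-alikes appear where they were. The gripper was clear of everything.

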